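# Load and clamp the specimen carrier

### The job

Load every mounted specimen that lies on the worktop into the carrier, polished face up, one flat in each cell (any cells). Then take the square key from its stand, set it squarely on the clamp screw before you turn, and with the key held upright screw it clockwise right home to its stop, so that the bar closes up on the specimens; finally put the key back upright in its stand. Turn the screw only with the key, and leave the slide box, dish and bottle where they are.

Things in the scene. Friction and masses are not known exactly. Their poses are not given: they have to be found in the camera images.
- mount0: resin-mounted metal specimen, a disc 30 mm in diameter and 17 mm high, black, small paper label on the side, its polished metal face up; origin at the centre of its underside, z up. May be absent.
- mount1: resin-mounted metal specimen, a disc 30 mm in diameter and 15 mm high, black, round metal inset, small paper label on the side, its polished metal face up; origin at the centre of its underside, z up. May be absent.
- mount2: resin-mounted metal specimen, a disc 30 mm in diameter and 18 mm high, dark green, small paper label on the side, its polished metal face up; origin at the centre of its underside, z up. May be absent.
- mount3: resin-mounted metal specimen, a disc 30 mm in diameter and 16 mm high, black, small paper label on the side, its polished metal face up; origin at the centre of its underside, z up. May be absent.
- mount4: resin-mounted metal specimen, a disc 30 mm in diameter and 16 mm high, black, no label, its polished metal face up; origin at the centre of its underside, z up. May be absent.
- cell0 (a point): centre of the floor of cell 0 of the carrier, 6 mm above the worktop; cells 0 to 4 lie in one row 46 mm apart along the carrier's y, cell 4 next to the screw. With the bar open each cell is 40 mm (y) by 43 mm (x) inside, walls and dividers 6 to 8 mm thick and only 7 mm high above the floor. Axes are the carrier's: x from the front wall to the retaining bar, y along the row, z up
- cell1 (a point): centre of the floor of cell 1 of the carrier, 6 mm above the worktop; cells 0 to 4 lie in one row 46 mm apart along the carrier's y, cell 4 next to the screw. With the bar open each cell is 40 mm (y) by 43 mm (x) inside, walls and dividers 6 to 8 mm thick and only 7 mm high above the floor. Axes are the carrier's: x from the front wall to the retaining bar, y along the row, z up
- cell2 (a point): centre of the floor of cell 2 of the carrier, 6 mm above the worktop; cells 0 to 4 lie in one row 46 mm apart along the carrier's y, cell 4 next to the screw. With the bar open each cell is 40 mm (y) by 43 mm (x) inside, walls and dividers 6 to 8 mm thick and only 7 mm high above the floor. Axes are the carrier's: x from the front wall to the retaining bar, y along the row, z up
- cell3 (a point): centre of the floor of cell 3 of the carrier, 6 mm above the worktop; cells 0 to 4 lie in one row 46 mm apart along the carrier's y, cell 4 next to the screw. With the bar open each cell is 40 mm (y) by 43 mm (x) inside, walls and dividers 6 to 8 mm thick and only 7 mm high above the floor. Axes are the carrier's: x from the front wall to the retaining bar, y along the row, z up
- cell4 (a point): centre of the floor of cell 4 of the carrier, 6 mm above the worktop; cells 0 to 4 lie in one row 46 mm apart along the carrier's y, cell 4 next to the screw. With the bar open each cell is 40 mm (y) by 43 mm (x) inside, walls and dividers 6 to 8 mm thick and only 7 mm high above the floor. Axes are the carrier's: x from the front wall to the retaining bar, y along the row, z up
- carrier: fixed aluminium carrier, base plate 76 x 304 x 6 mm, origin at the centre of its underside: a row of five open cells and, at its -y end, the block (52 x 48 mm, top 16 mm up) with the clamp screw, whose axis is upright at x 0, y -118 mm
- screw (a joint): turn of the clamp screw, rad: 0 fully open, grows clockwise seen from above, solid stop at 4.5 (home). Starts between 0 and 0.4, stays where it is left and takes about 0.1 N m
- screw_head: square head of the clamp screw, 14 x 14 mm and 14 mm high, on a round collar 26 mm across and 4 mm thick; origin at the centre of the head's top face, 38 mm above the worktop when open; x and y square to the head's faces, turning with it. It sinks 4 mm over its travel
- retaining_bar (a joint): travel of the bar along the far (+x) side of the cells, m: the screw drives it 7 mm in towards the cells as it is turned home, which leaves them 36 mm wide in x
- key: loose square box key, 107 mm tall, 0.12 kg, standing in its stand at the start: origin at the centre of its open foot, z up along it. The foot is 26 x 26 mm outside with a 17 x 17 mm square socket 20 mm deep (so 1.5 mm play each side of the screw head, and any of four positions a quarter turn apart fits); thin shaft above it; black handle 24 x 24 mm square from 60 to 105 mm above the foot; its faces are parallel to the foot's and to the key's x and y
- key_stand: fixed stand for the key: foot 74 x 74 mm, with an upright square pocket 32 x 32 mm inside, 42 mm outside, rim 31 mm above the worktop, pocket floor 6 mm above it; origin at the centre of the underside, x and y square to the pocket
- slide_box: closed box of glass slides, 30 x 82 x 36 mm, bystander; origin at the centre of its underside
- petri_dish: flat clear dish, 88 mm across, 15 mm high, bystander; origin at the centre of its underside
- etchant_bottle: small amber dropper bottle, 33 mm across, 102 mm high, bystander; origin at the centre of its underside

How it is judged:
By the outcome, as a careful person would: the job done as asked, in the order asked, and still so for the second after the job is handed in, with the robot touching nothing.
Of mount0, mount1, mount2, mount3, mount4 only 3 to 5 are there at a start; the rules pass over those that are not, and their reading is None.
At some moment in a run one of mount0, mount1, mount2, mount3, mount4 may be knocked a few centimetres aside while the robot is not near it.
It also fails if it takes over 210 s, if anything falls off the work surface, if the arm or the gripper's body presses on something with over 40 N, if the wrist force passes 120 N, or if a joint passes its speed limit or range.

### The arm

A 6-joint arm with a two-finger parallel gripper is mounted at the origin on a cart in front of the work surface, level with it; the furniture and walls round the work are solid. World frame = base frame: x ahead of the robot, y to its left, z up, the work surface at z = 0. Lengths are in mm, angles in rad, forces in N, time in s.
With the tool pointing down it reaches from about 250 to 775 mm from the base axis. Payload 4 kg.
Tool frame: the origin (TCP) lies at the very end of the fingers, on their centre line; the grasp point (between the pads) lies 19 mm behind it; z points along the fingers, y is the direction in which the jaws open and shut (so a half turn about z gives the same grasp; the last joint's range is limited). The gripper opens to 94 mm and grips with 3 to 60 N. Pads are 16 mm wide; open, the fingers measure 119 mm over their backs; the gripper's body (75 mm by 177 mm) begins 78 mm behind the grasp point.
Start: joints at [1.155, 0.087, 1.371, -0, 1.684, -0.103], TCP at [169.258, 523.328, 205.506] pointing down, gripper open.
Joint ranges: [-3.1, 3.1], [-0.76, 2.03], [0.27, 2.55], [-1.08, 4.22], [0.17, 2.65], [-2.57, 2.57]. Speed limits (rad/s): [2.79, 2.79, 3.14, 3.14, 3.14, 3.14].

### API

Orientations are given as a unit quaternion [w, x, y, z].
In Python, from station import * gives the robot as it stands.
- The arm moves only by the shell command python3 -m inch 'ROWS' [FORCE]. ROWS is a JSON object of lists of equal length, an entry for each row: "delta_pos": the shift along the tool's x, y, z in cm, a list of three; "delta_rot": the turn, a rotation vector about the tool's x, y, z in degrees, a list of three; "claw": the closure, from -1 (fully open) to 1 (shut). In form: {"delta_pos": [[tx, ty, tz], ...], "delta_rot": [[wx, wy, wz], ...], "claw": [claw, ...]}. A call has 1 to 20 rows; each row is the pose to reach, as a shift and turn from the pose measured when the call began, along the tool's axes at that moment; what a row does not reach only later rows make up. A row lasts 1/12 s, in which the tool goes at most 41.7 mm and 7.16 degrees, less where a joint would pass 70% of its speed; a pose out of reach is approached as far as the arm can. A call with a gripper value outside its range is refused whole. The fingers move at their own pace and stop on an object; FORCE is the grip in N (left out, the last holds). Time passes only in rows, so rows that repeat a pose let the fingers close. It gives the time, the measured TCP pose, the force and the opening at its end, in the units of the state.
- sense(): the state, without advancing time (a new reading comes with each control period).
- get_image(name): name is "scene" or "side" or "wrist"; returns a dict with "frame" (400x640x3 uint8, red, green, blue), "fx", "fy", "cx", "cy" (pixels), "world_from_camera" (4x4, takes a point from camera to world coordinates). Camera axes: x right, y down, z forward; pixel columns grow to the right and rows downward; lengths in mm; the calibration is good to about 2 mm. A picture is of the moment at which its call begins. There is no depth.
- hand_in(): hands the job in, once; it reports no verdict.
The state is a dict: "t": time; "joint_pos": joint angles; "joint_velocities": joint speeds; "tau": joint torques, N m; "ee_pos": TCP position; "tool_rot": TCP orientation; "wrist_force": force on the tool from outside, world axes, zero at the start; "wrist_torque": the same for the moment, N m; "finger_gap": opening from 0.0 (shut) to 1.0 (fully open).
Only numpy, scipy, OpenCV 4.12 (cv2) and the standard library are available. Lean on these libraries where they do the work, as an engineer would, in place of code of your own. Each camera call takes 0.05 s, during which the arm holds its last target.

## Working session

There is one attempt and no reset: what is moved stays moved. The work goes in short steps, Python scripts to look and compute and a shell command to move; the robot and the scene stay as the last step left them, time stands still between calls to the robot, and variables do not carry over. Pictures are saved under pics/ and viewed, and the job is handed in when it is done.

```bash
ls; mkdir -p pics
python3 - <<'E'
from station import *
import cv2
for n in ["scene","side","wrist"]:
    im=get_image(n); cv2.imwrite(f"pics/{n}0.png",im["frame"][:,:,::-1]); print(n,im["fx"],im["cx"],im["cy"],im["world_from_camera"])
print(sense())
E
```

```text
pics
scene 393.335132427753 324.29355866346975 199.40222426863127 [[-8.02848407e-01  4.27640912e-01 -4.15400633e-01  1.00953919e+03]
 [ 5.96181808e-01  5.77398029e-01 -5.57833996e-01  5.37880476e+02]
 [ 1.29886807e-03 -6.95510436e-01 -7.18514820e-01  7.47135485e+02]
 [ 0.00000000e+00  0.00000000e+00  0.00000000e+00  1.00000000e+00]]
side 510.88870258024116 318.3021677374406 198.30485667425717 [[-9.66257642e-01 -1.65335603e-01  1.97510274e-01  3.20445874e+02]
 [-2.56863869e-01  5.61469691e-01 -7.86621090e-01  1.13450170e+03]
 [ 1.91604398e-02 -8.10811892e-01 -5.84993123e-01  9.27572180e+02]
 [ 0.00000000e+00  0.00000000e+00  0.00000000e+00  1.00000000e+00]]
wrist 309.25121322196213 323.2492922167909 200.1975437652273 [[ 3.08341202e-01  9.15846432e-01  2.57198400e-01  9.47164794e+01]
 [ 9.51274425e-01 -2.96392304e-01 -8.50210001e-02  5.47364135e+02]
 [-1.63455321e-03  2.70881737e-01 -9.62611247e-01  3.84151231e+02]
 [ 0.00000000e+00  0.00000000e+00  0.00000000e+00  1.00000000e+00]]
{'t': 0.15, 'joint_pos': array([ 1.15492514e+00,  8.78115307e-02,  1.37187330e+00,  3.22572108e-05,
        1.68360382e+00, -1.03089661e-01]), 'joint_velocities': array([ 3.93963237e-05, -2.71969718e-03, -4.00163061e-03,  6.34100261e-05,
       -3.60186025e-04,  1.47533404e-03]), 'tau': array([ 1.47671530e-03, -3.40646946e+01, -3.02791142e+01,  7.18278391e-02,
        3.05651722e-02, -1.17414666e-04]), 'ee_pos': array([169.05997347, 522.94091479, 204.57582391]), 'tool_rot': array([-2.33070327e-04,  1.55752203e-01,  9.87795795e-01, -8.15502402e-04]), 'wrist_force': array([ 0.16259966, -0.1661192 ,  0.35866813]), 'wrist_torque': array([-0.03052947, -0.03612733, -0.06542288]), 'finger_gap': 1.0007780201733802}
```

View pics/scene0.png

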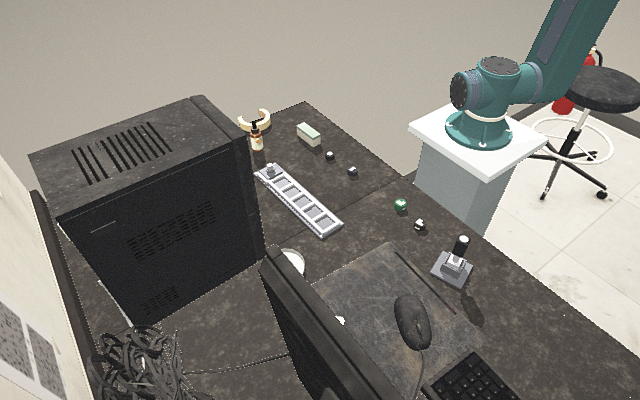

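View pics/side0.png

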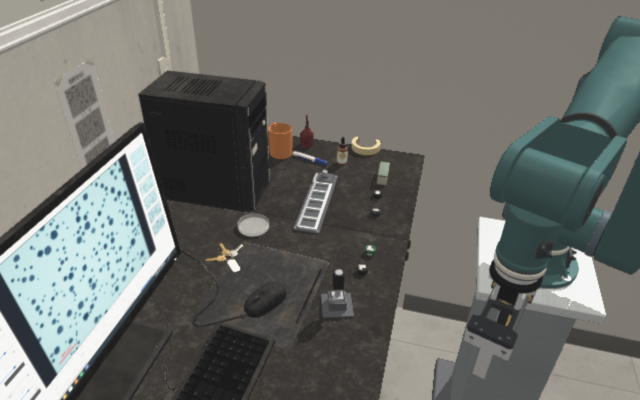

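View pics/wrist0.png

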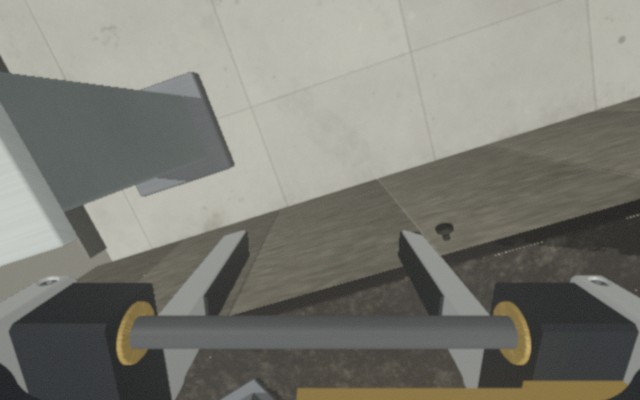

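```bash
cat > h.py <<'E'
from station import *
import numpy as np, cv2
from scipy.spatial.transform import Rotation as R
def ray(im,u,v,z):
    M=np.array(im["world_from_camera"]); d=M[:3,:3]@np.array([(u-im["cx"])/im["fx"],(v-im["cy"])/im["fy"],1]); o=M[:3,3]
    return o+d*(z-o[2])/d[2]
def proj(im,p):
    M=np.array(im["world_from_camera"]); q=M[:3,:3].T@(np.array(p)-M[:3,3]); return np.array([im["fx"]*q[0]/q[2]+im["cx"],im["fy"]*q[1]/q[2]+im["cy"]])
def crop(im,name,x0,y0,w,h,s):
    f=im["frame"][y0:y0+h,x0:x0+w,::-1]; cv2.imwrite(f"pics/{name}.png",cv2.resize(f,None,fx=s,fy=s,interpolation=cv2.INTER_CUBIC))
def shot(n,name):
    im=get_image(n); cv2.imwrite(f"pics/{name}.png",im["frame"][:,:,::-1]); return im
def tool():
    s=sense(); q=s["tool_rot"]; return s["ee_pos"],R.from_quat([q[1],q[2],q[3],q[0]])
def down(yaw):
    "tool pointing down with its y (jaw) axis at angle yaw(deg) in world xy"
    a=np.radians(yaw); y=np.array([np.cos(a),np.sin(a),0]); z=np.array([0,0,-1.]); return R.from_matrix(np.c_[np.cross(y,z),y,z])
def go(p,yaw=None):
    e,r=tool(); d=r.inv().apply(np.array(p)-e)/10
    if yaw is None: rv=np.zeros(3)
    else:
        c=[(r.inv()*down(yaw+k)).as_rotvec(degrees=True) for k in (0,180)]; rv=min(c,key=np.linalg.norm)
    print("delta_pos",d.round(2),"rot",rv.round(2),"rows~",max(np.linalg.norm(d)/4.17,np.linalg.norm(rv)/7.16).round(1),"ee",e.round(1))
    return d,rv
def st():
    s=sense(); e,r=tool(); m=r.as_matrix()
    print("t",round(s["t"],2),"ee",e.round(1),"yaw y",np.degrees(np.arctan2(m[1,1],m[0,1])).round(2),"z",m[:,2].round(3),"F",np.round(s["wrist_force"],1),"T",np.round(s["wrist_torque"],2),"gap",round(s["finger_gap"]*94,1),"j",np.round(s["joint_pos"],2))
E
python3 - <<'E'
from h import *
a=get_image("scene"); b=get_image("side")
crop(a,"sc1",240,110,220,180,3.6); crop(b,"sd1",230,130,200,190,3.6)
for p in [(330,155),(352,171),(401,205),(420,225)]: print(ray(a,*p,10).round())
for p in [(377,194),(376,211),(370,250),(362,268)]: print(ray(b,*p,10).round())
E
```

```text
[ 462. -170.   10.]
[455. -77.  10.]
[437.  99.  10.]
[447. 176.  10.]
[ 460. -173.   10.]
[449. -85.  10.]
[435.  92.  10.]
[442. 167.  10.]
```

View pics/sc1.png

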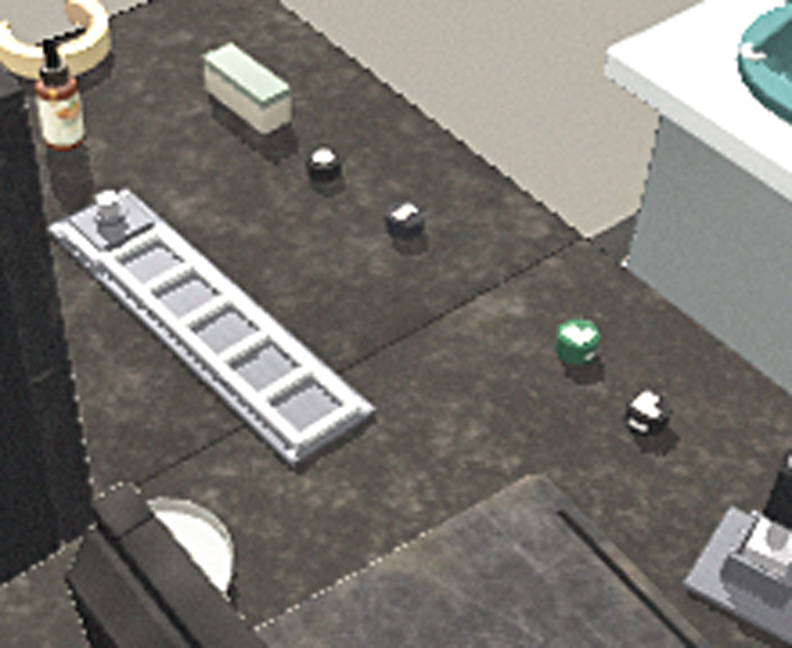

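View pics/sd1.png

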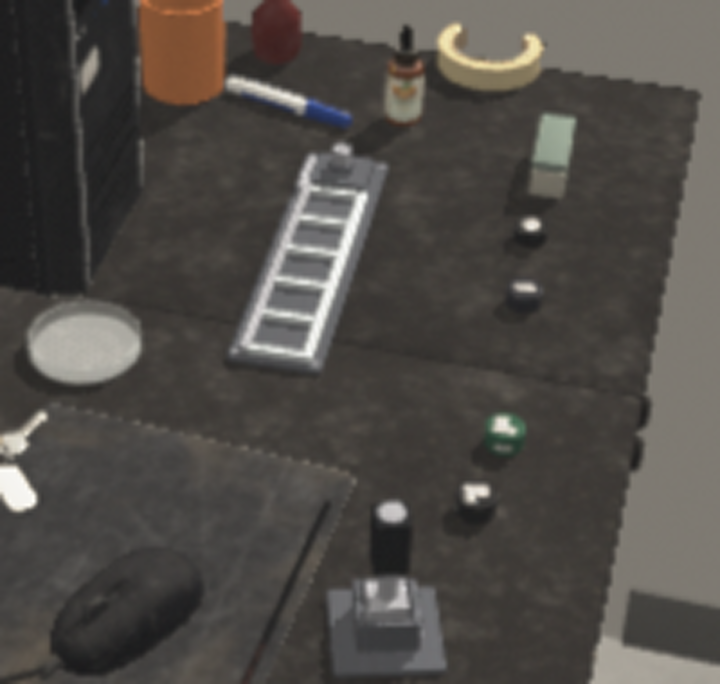

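Run:
```python
from h import *
st(); go([400,60,330],0)
```

```text
t 0.25 ee [169.2 523.1 204.9] yaw y 72.08 z [-0.    -0.001 -1.   ] F [ 0.8  0.4 -0.3] T [-0.03  0.   -0.01] gap 94.4 j [ 1.15  0.09  1.37 -0.    1.68 -0.1 ]
delta_pos [-36.21 -36.97 -12.47] rot [-5.000e-02  3.000e-02  7.208e+01] rows~ 12.8 ee [169.2 523.1 204.9]
```

```bash
python3 -m inch '{"delta_pos":[[-36,-37,-12.5],[-36,-37,-12.5],[-36,-37,-12.5],[-36,-37,-12.5],[-36,-37,-12.5],[-36,-37,-12.5],[-36,-37,-12.5],[-36,-37,-12.5],[-36,-37,-12.5],[-36,-37,-12.5],[-36,-37,-12.5],[-36,-37,-12.5],[-36,-37,-12.5],[-36,-37,-12.5],[-36,-37,-12.5],[-36,-37,-12.5]],"delta_rot":[[0,0,72],[0,0,72],[0,0,72],[0,0,72],[0,0,72],[0,0,72],[0,0,72],[0,0,72],[0,0,72],[0,0,72],[0,0,72],[0,0,72],[0,0,72],[0,0,72],[0,0,72],[0,0,72]],"claw":[-1,-1,-1,-1,-1,-1,-1,-1,-1,-1,-1,-1,-1,-1,-1,-1]}'
python3 - <<'E'
from h import *
st(); im=shot("wrist","w1"); crop(get_image("side"),"sd2",120,130,320,240,2.5); print(im["world_from_camera"])
E
```

```text
t: 1.58
ee_pos: [397.6, 60.8, 330.0]
tool_rot: [-0.0, 0.707, 0.708, -0.001]
wrist_force: [-0.5, -0.0, 0.1]
finger_gap: 0.999
t 1.58 ee [397.6  60.8 330. ] yaw y 0.07 z [-0.001 -0.    -1.   ] F [-0.5 -0.   0.1] T [-0.07  0.08  0.01] gap 93.9 j [ 0.01 -0.23  1.42 -0.    1.95  0.01]
[[ 9.99999779e-01  6.55601676e-04  1.12643511e-04  3.98012986e+02]
 [ 6.61640736e-04 -9.62758400e-01 -2.70362396e-01  1.39444647e+02]
 [-6.88015535e-05  2.70362411e-01 -9.62758621e-01  5.09646073e+02]
 [ 0.00000000e+00  0.00000000e+00  0.00000000e+00  1.00000000e+00]]
```

View pics/w1.png

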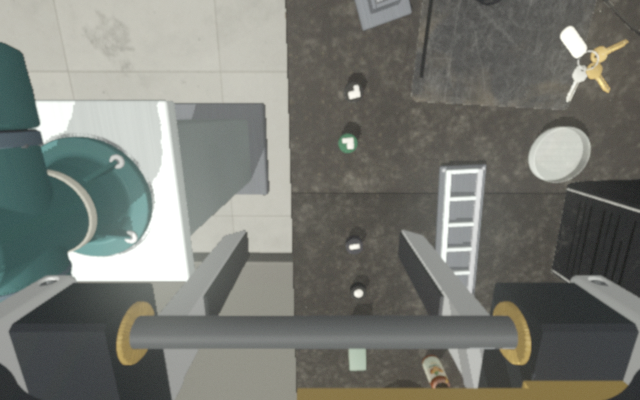

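Run:
```python
import cv2,numpy as np
f=cv2.imread("pics/w1.png")
t=[cv2.resize(f[y-16:y+16,x-16:x+16],(290,290),interpolation=cv2.INTER_CUBIC) for x,y in [(355,91),(348,142),(353,244),(358,291)]]
t=np.vstack([np.hstack(t[:2]),np.hstack(t[2:])]); cv2.imwrite("pics/m1.png",t)
```

```text
(no output)
```

View pics/m1.png

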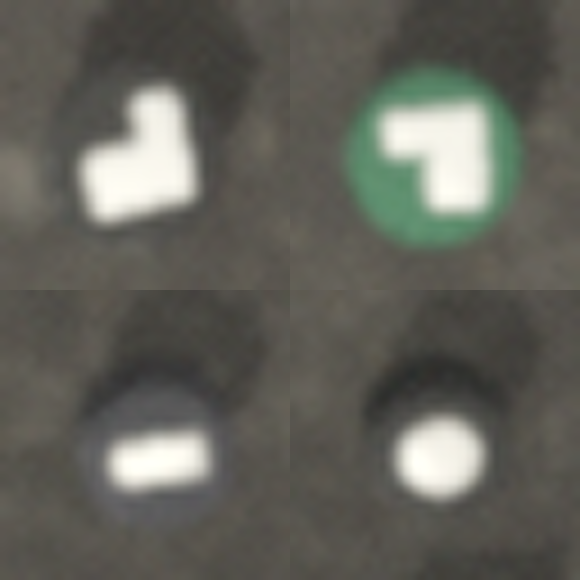

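View pics/sd2.png

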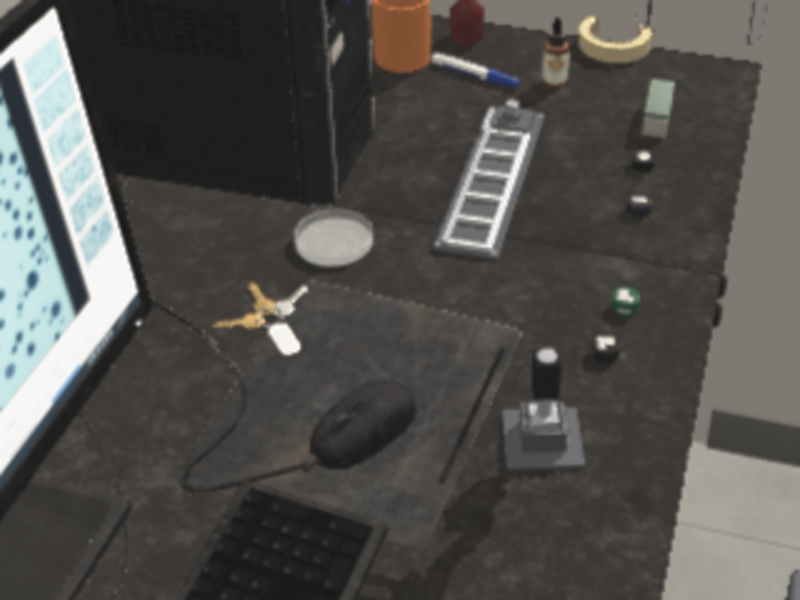

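Run:
```python
from h import *
im=get_image("wrist")
for p,z in [((352.8,92.1),16.5),((348,143.4),18),((353.6,246.2),16),((358.6,293.5),15)]: print(ray(im,*p,z).round(1))
# carrier outer corners top of plate z=6? rough: 
for p in [(444,165),(486,165),(478,293)]: print(ray(im,*p,13).round(1))
crop(im,"w1c",420,150,90,150,5); crop(im,"w1s",340,0,90,50,8)
```

```text
[442.1 171.1  16.5]
[436.6  94.8  18. ]
[450.7 -81.1  16. ]
[ 462.7 -174.6   15. ]
[593.   60.3  13. ]
[660.9  60.5  13. ]
[ 680.4 -174.2   13. ]
```

View pics/w1c.png

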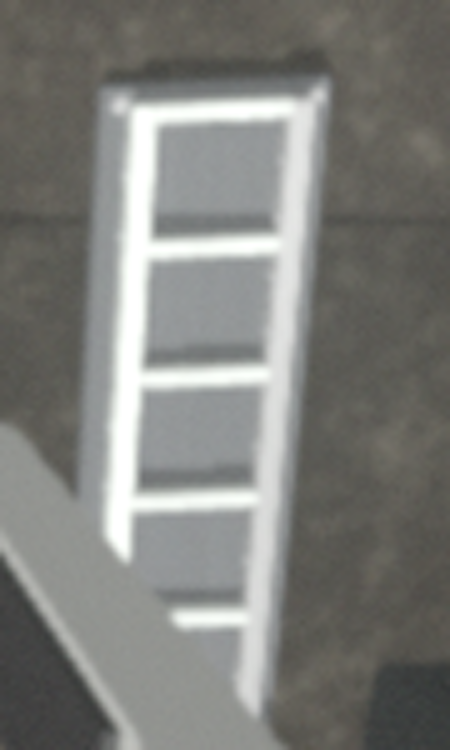

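Run:
```python
from h import *
go([530,-60,250],90)
```

```text
delta_pos [-12.21  13.23   8.  ] rot [-7.000e-02 -1.000e-02 -8.977e+01] rows~ 12.5 ee [397.3  61.6 330. ]
```

View pics/w1s.png

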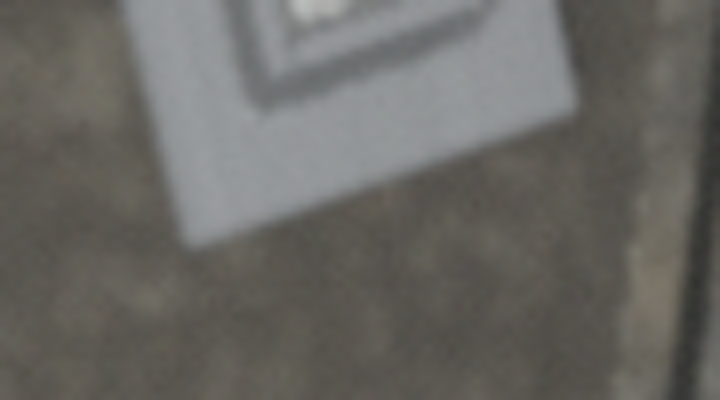

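```bash
python3 -m inch '{"delta_pos":[[-12.2,13.2,8],[-12.2,13.2,8],[-12.2,13.2,8],[-12.2,13.2,8],[-12.2,13.2,8],[-12.2,13.2,8],[-12.2,13.2,8],[-12.2,13.2,8],[-12.2,13.2,8],[-12.2,13.2,8],[-12.2,13.2,8],[-12.2,13.2,8],[-12.2,13.2,8],[-12.2,13.2,8],[-12.2,13.2,8],[-12.2,13.2,8]],"delta_rot":[[0,0,-90],[0,0,-90],[0,0,-90],[0,0,-90],[0,0,-90],[0,0,-90],[0,0,-90],[0,0,-90],[0,0,-90],[0,0,-90],[0,0,-90],[0,0,-90],[0,0,-90],[0,0,-90],[0,0,-90],[0,0,-90]],"claw":[-1,-1,-1,-1,-1,-1,-1,-1,-1,-1,-1,-1,-1,-1,-1,-1]}'
python3 - <<'E'
from h import *
st(); im=shot("wrist","w2")
E
```

```text
t: 3.07
ee_pos: [529.6, -59.0, 249.9]
tool_rot: [-0.0, -0.002, 1.0, -0.0]
wrist_force: [0.2, -0.4, -0.4]
finger_gap: 0.999
t 3.07 ee [529.6 -59.  249.9] yaw y 90.22 z [-0.001 -0.001 -1.   ] F [ 0.2 -0.4 -0.4] T [0.02 0.03 0.03] gap 93.9 j [-0.22  0.05  1.33 -0.    1.77 -1.79]
```

View pics/w2.png

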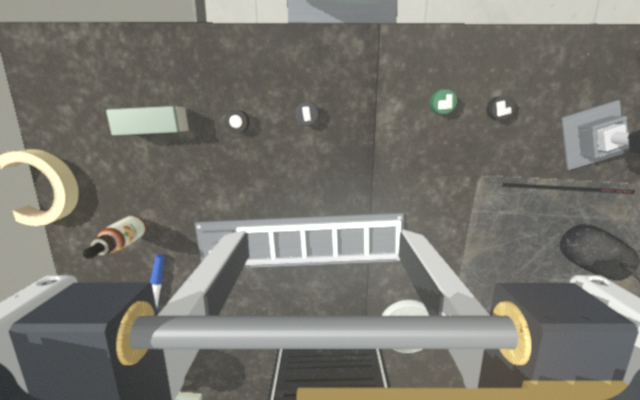

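Run:
```python
from h import *
im=get_image("wrist"); f=im["frame"][:,:,::-1]
t=[cv2.resize(f[y-18:y+18,x-18:x+18],(360,360),interpolation=cv2.INTER_CUBIC) for x,y in [(503,109),(444,101),(307,114),(236,121)]]
cv2.imwrite("pics/m2.png",np.hstack([np.vstack(t[:2]),np.vstack(t[2:])])[:720])
crop(im,"st2",540,80,100,100,6)
go([620,-60,250],270)
```

```text
delta_pos [-9.04 -0.08 -0.01] rot [-0.04 -0.05  0.21] rows~ 2.2 ee [529.6 -59.5 250. ]
```

View pics/m2.png

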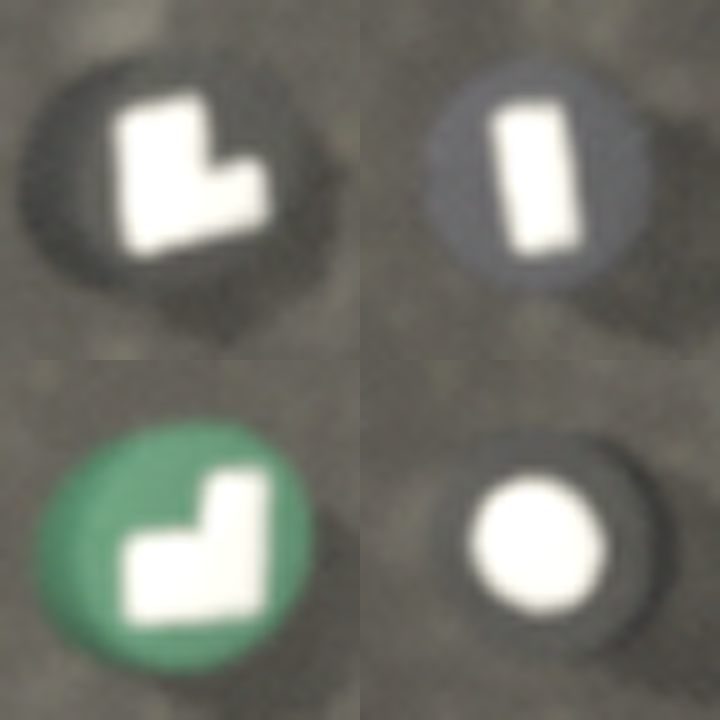

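View pics/st2.png

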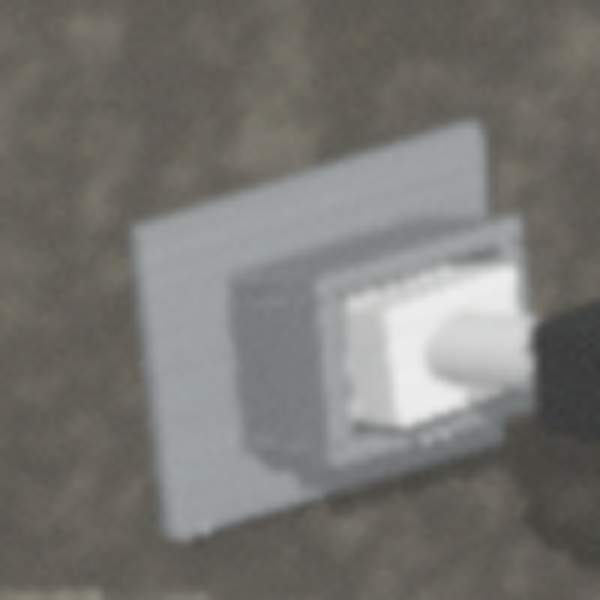

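```bash
python3 - <<'E'
from h import *
im=get_image("wrist")
for p,z in [((504.8,108),16.5),((445.2,101),18),((306.7,113.8),16),((235.8,121.5),15)]: print(ray(im,*p,z).round(1))
E
python3 -m inch '{"delta_pos":[[-9,0,0],[-9,0,0],[-9,0,0],[-9,0,0],[-9,0,0],[-9,0,0],[-9,0,0],[-9,0,0],[-9,0,0],[-9,0,0],[-9,0,0],[-9,0,0],[-9,0,0],[-9,0,0],[-9,0,0]],"delta_rot":[[0,0,90],[0,0,90],[0,0,90],[0,0,90],[0,0,90],[0,0,90],[0,0,90],[0,0,90],[0,0,90],[0,0,90],[0,0,90],[0,0,90],[0,0,90],[0,0,90],[0,0,90]],"claw":[-1,-1,-1,-1,-1,-1,-1,-1,-1,-1,-1,-1,-1,-1,-1]}'
python3 -m inch '{"delta_pos":[[0,0,0],[0,0,0],[0,0,0],[0,0,0],[0,0,0],[0,0,0],[0,0,0],[0,0,0],[0,0,0],[0,0,0],[0,0,0],[0,0,0],[0,0,0],[0,0,0]],"delta_rot":[[0,0,90],[0,0,90],[0,0,90],[0,0,90],[0,0,90],[0,0,90],[0,0,90],[0,0,90],[0,0,90],[0,0,90],[0,0,90],[0,0,90],[0,0,90],[0,0,90]],"claw":[-1,-1,-1,-1,-1,-1,-1,-1,-1,-1,-1,-1,-1,-1]}'
python3 - <<'E'
from h import *
st(); im=shot("wrist","w3")
E
```

```text
[444.2 172.5  16.5]
[435.9  94.7  18. ]
[452.1 -81.3  16. ]
[ 462.  -173.6   15. ]
t: 4.47
ee_pos: [619.7, -59.4, 249.8]
tool_rot: [-0.0, 0.705, 0.709, -0.001]
wrist_force: [0.5, 0.1, -0.1]
finger_gap: 1.0
t: 5.63
ee_pos: [619.6, -59.4, 249.7]
tool_rot: [0.0, 1.0, 0.003, -0.001]
wrist_force: [0.3, -0.0, 0.3]
finger_gap: 1.004
t 5.63 ee [619.6 -59.4 249.7] yaw y -89.69 z [-0.001 -0.001 -1.   ] F [ 0.3 -0.   0.3] T [ 0.01  0.1  -0.04] gap 94.4 j [-0.19  0.25  1.1  -0.    1.8   1.38]
```

View pics/w3.png

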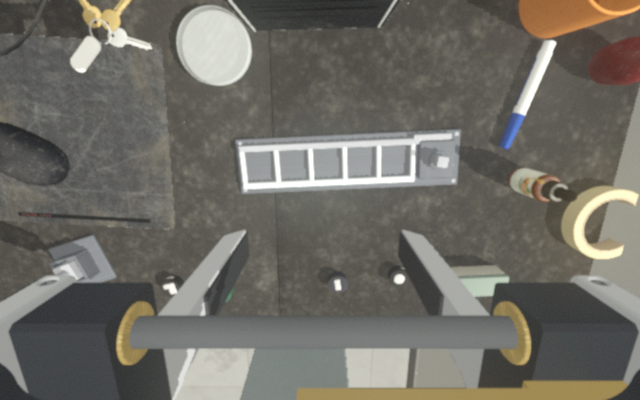

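Run:
```python
from h import *
im=get_image("wrist"); crop(im,"w3a",230,120,120,80,6.6);crop(im,"w3b",350,120,120,80,6.6); crop(im,"w3h",415,125,45,45,13)
```

```text
(no output)
```

View pics/w3a.png

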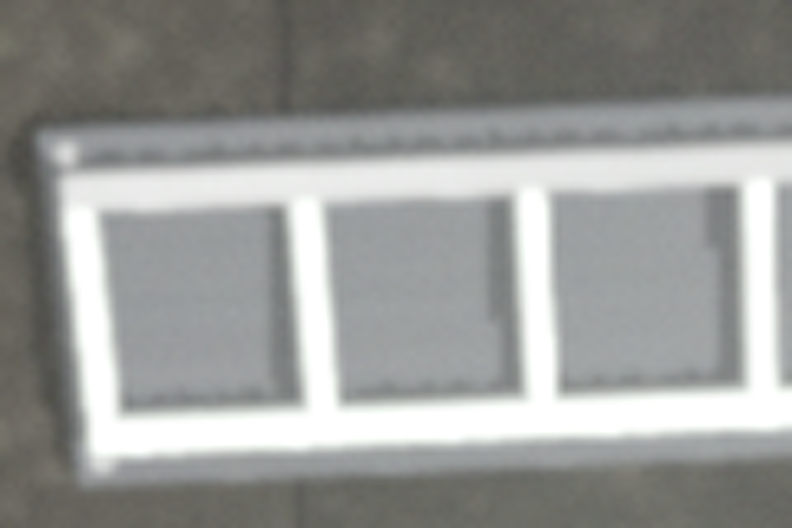

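View pics/w3b.png

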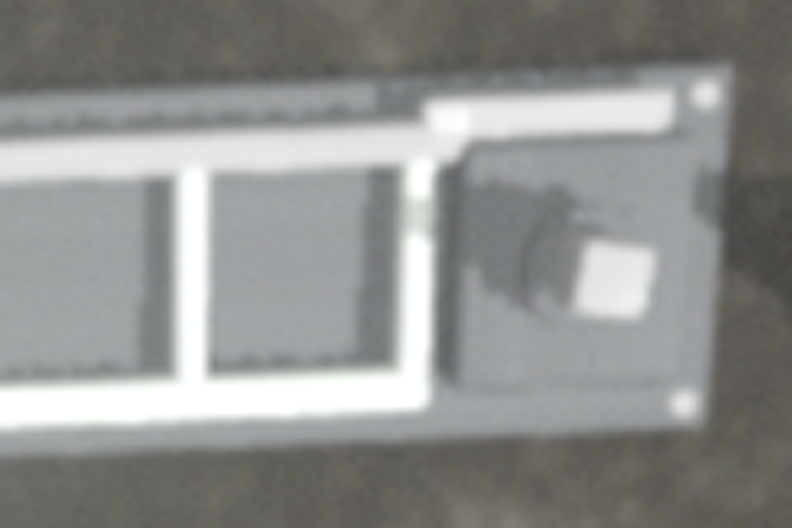

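View pics/w3h.png

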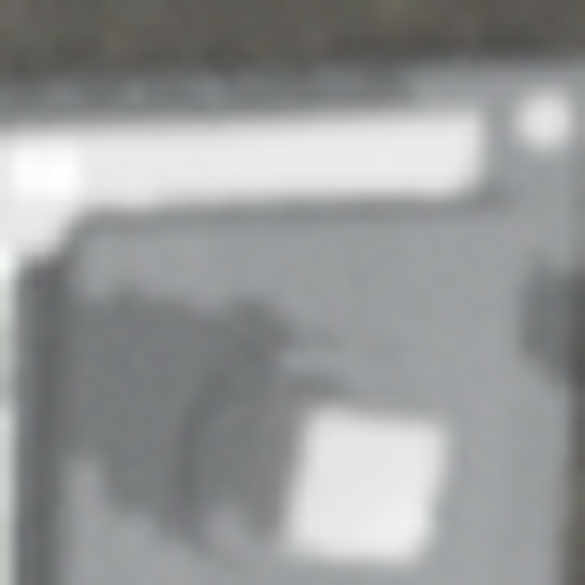

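```bash
cat >> h.py <<'E'
def fit(model,pts):
    "2D rigid fit model->world; returns origin, angle deg, residual"
    A=np.array(model,float);B=np.array(pts,float)[:,:2]; a=A.mean(0);b=B.mean(0)
    H=(A-a).T@(B-b); th=np.arctan2(H[0,1]-H[1,0],H[0,0]+H[1,1]); Rm=np.array([[np.cos(th),-np.sin(th)],[np.sin(th),np.cos(th)]])
    t=b-Rm@a; return t,np.degrees(th),(B-(A@Rm.T+t)).round(1),Rm
E
python3 - <<'E'
from h import *
im=get_image("wrist")
c=lambda p,o,s:(p[0]/s+o[0],p[1]/s+o[1])
P=[c((38,130),(230,120),6.6),c((82,485),(230,120),6.6),c((732,65),(350,120),6.6),c((703,428),(350,120),6.6)]
W=[ray(im,*p,6) for p in P]
t,th,res,Rm=fit([[38,152],[-38,152],[38,-152],[-38,-152]],W); print("carrier",t.round(1),th.round(2),res.tolist())
dv=[ray(im,*c(p,(230,120),6.6),13)[:2] for p in [(305,205),(322,405),(532,195),(542,395),(760,185),(765,388)]]+[ray(im,*c(p,(350,120),6.6),13)[:2] for p in [(192,170),(192,375)]]
print("dividers in carrier",((np.array(dv)-t)@Rm).round(1).tolist())
print("screw by carrier",(t+Rm@[0,-118]).round(1))
H=[ray(im,*c(p,(415,125),13),38) for p in [(306,402),(450,418),(427,565),(285,550)]]
print("head",np.mean(H,0).round(1)); 
for i in range(4): d=H[(i+1)%4]-H[i]; print(np.linalg.norm(d).round(1),np.degrees(np.arctan2(d[1],d[0])).round(1))
E
```

```text
carrier [634.  -94.1] 2.84 [[-0.5, -0.9], [0.6, -1.3], [-0.4, 0.9], [0.2, 1.3]]
dividers in carrier [[20.8, 96.9], [-20.7, 96.8], [20.8, 50.8], [-20.5, 50.9], [20.9, 4.6], [-21.0, 4.5], [22.0, -40.7], [-20.2, -40.9]]
screw by carrier [ 639.8 -211.9]
head [ 640.3 -211.8   38. ]
14.3 -95.8
14.5 177.8
14.2 84.4
14.5 -2.0
```

Run:
```python
from h import *
t=np.array([634,-94.1]); a=np.radians(2.84); Rm=np.array([[np.cos(a),-np.sin(a)],[np.sin(a),np.cos(a)]])
for k in range(5): print(k,(t+Rm@[0,120-46*k]).round(1))
go([462.3,-174,80],2.84)
```

```text
0 [628.1  25.8]
1 [630.3 -20.2]
2 [632.6 -66.1]
3 [ 634.9 -112.1]
4 [ 637.2 -158. ]
delta_pos [-15.8   11.34  17.  ] rot [7.000e-02 3.000e-02 8.759e+01] rows~ 12.2 ee [619.6 -59.3 249.8]
```

```bash
python3 -m inch '{"delta_pos":[[-15.8,11.3,17],[-15.8,11.3,17],[-15.8,11.3,17],[-15.8,11.3,17],[-15.8,11.3,17],[-15.8,11.3,17],[-15.8,11.3,17],[-15.8,11.3,17],[-15.8,11.3,17],[-15.8,11.3,17],[-15.8,11.3,17],[-15.8,11.3,17],[-15.8,11.3,17],[-15.8,11.3,17],[-15.8,11.3,17],[-15.8,11.3,17]],"delta_rot":[[0,0,-92.5],[0,0,-92.5],[0,0,-92.5],[0,0,-92.5],[0,0,-92.5],[0,0,-92.5],[0,0,-92.5],[0,0,-92.5],[0,0,-92.5],[0,0,-92.5],[0,0,-92.5],[0,0,-92.5],[0,0,-92.5],[0,0,-92.5],[0,0,-92.5],[0,0,-92.5]],"claw":[-1,-1,-1,-1,-1,-1,-1,-1,-1,-1,-1,-1,-1,-1,-1,-1]}'
python3 - <<'E'
from h import *
st(); im=shot("wrist","w4"); go([462.3,-174,8.5],2.84)
print(proj(im,[462.3,-174,15]),proj(im,tool()[0]))
E
```

```text
t: 7.12
ee_pos: [462.3, -173.6, 80.1]
tool_rot: [-0.0, 0.689, 0.724, -0.001]
wrist_force: [-0.3, -0.6, 0.5]
finger_gap: 1.001
t 7.12 ee [ 462.3 -173.6   80.1] yaw y 2.83 z [-0.001 -0.001 -1.   ] F [-0.3 -0.6  0.5] T [-0.05  0.09 -0.01] gap 94.1 j [-0.47  0.02  1.69 -0.    1.43 -0.52]
delta_pos [-0.03  0.    7.16] rot [-0.06  0.03  0.01] rows~ 1.7 ee [ 462.3 -173.6   80.1]
[322.5689925  212.08704411] [322.44619663 243.37885254]
```

View pics/w4.png

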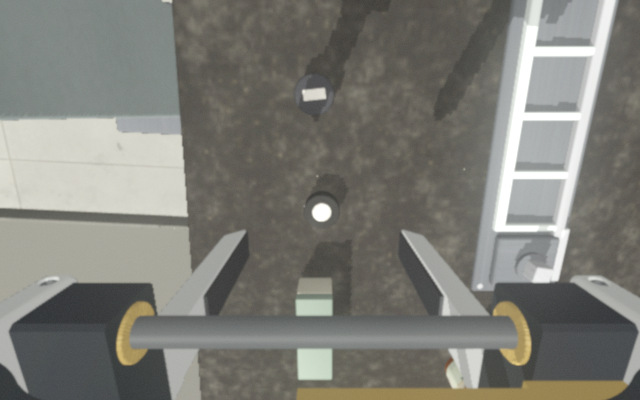

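```bash
python3 -m inch '{"delta_pos":[[0,0,4],[0,0,6.5],[0,0,7.15],[0,0,7.15],[0,0,7.15],[0,0,7.15],[0,0,7.15],[0,0,7.15],[0,0,7.15],[0,0,7.15],[0,0,7.15],[0,0,7.15],[0,0,7.15],[0,0,7.15],[0,0,7.15],[0,0,7.15]],"delta_rot":[[0,0,0],[0,0,0],[0,0,0],[0,0,0],[0,0,0],[0,0,0],[0,0,0],[0,0,0],[0,0,0],[0,0,0],[0,0,0],[0,0,0],[0,0,0],[0,0,0],[0,0,0],[0,0,0]],"claw":[-1,-1,-1,-1,0.8,0.8,0.8,0.8,0.8,0.8,0.8,0.8,0.8,0.8,0.8,0.8]}' 25
python3 - <<'E'
from h import *
st(); im=shot("wrist","w5"); go([637.2,-158,60],2.84)
E
```

```text
t: 8.5
ee_pos: [462.2, -173.6, 8.5]
tool_rot: [-0.0, 0.689, 0.724, -0.001]
wrist_force: [0.3, -0.1, 0.7]
finger_gap: 0.308
t 8.5 ee [ 462.2 -173.6    8.5] yaw y 2.85 z [-0.001 -0.001 -1.   ] F [ 0.3 -0.1  0.7] T [-0.01  0.14 -0.03] gap 29.0 j [-0.47  0.09  1.77 -0.    1.28 -0.52]
delta_pos [ 0.69 17.55 -5.17] rot [-0.07  0.02  0.01] rows~ 4.4 ee [ 462.2 -173.6    8.5]
```

View pics/w5.png

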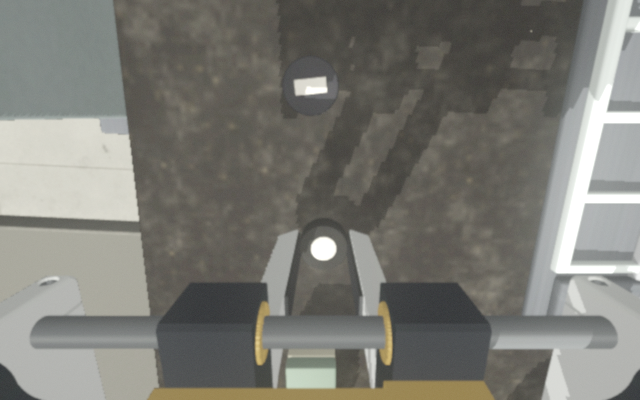

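```bash
python3 -m inch '{"delta_pos":[[0,0,-4],[0.5,2,-5.2],[5.3,17.55,-5.2],[5.3,17.55,-5.2],[5.3,17.55,-5.2],[5.3,17.55,-5.2],[5.3,17.55,-5.2],[5.3,17.55,-5.2],[5.3,17.55,-5.2],[5.3,17.55,-5.2]],"delta_rot":[[0,0,0],[0,0,0],[0,0,0],[0,0,0],[0,0,0],[0,0,0],[0,0,0],[0,0,0],[0,0,0],[0,0,0]],"claw":[0.8,0.8,0.8,0.8,0.8,0.8,0.8,0.8,0.8,0.8]}'
python3 - <<'E'
from h import *
st(); im=shot("wrist","w6"); go([634.9,-112.1,15],2.84)
crop(get_image("side"),"sd6",250,130,180,140,4)
E
```

```text
t: 9.38
ee_pos: [633.7, -112.5, 60.3]
tool_rot: [-0.001, 0.69, 0.724, -0.001]
wrist_force: [-0.6, -0.9, -0.1]
finger_gap: 0.308
t 9.38 ee [ 633.7 -112.5   60.3] yaw y 2.8 z [-0.002 -0.001 -1.   ] F [-0.6 -0.9 -0.1] T [-0.06  0.03  0.02] gap 29.0 j [-0.26  0.36  1.33 -0.    1.45 -0.31]
delta_pos [0.05 0.13 4.56] rot [-0.08  0.04 -0.06] rows~ 1.1 ee [ 633.7 -112.7   60.7]
```

View pics/w6.png

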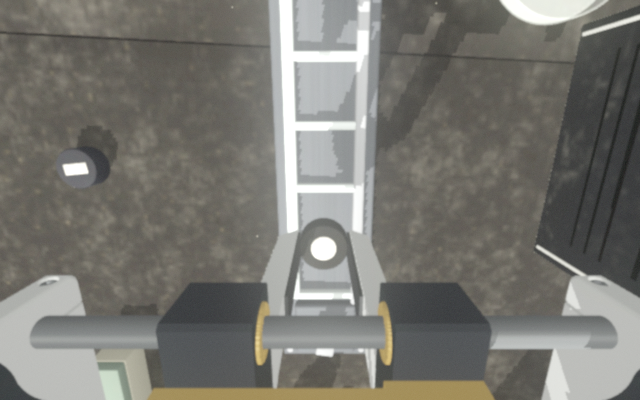

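View pics/sd6.png

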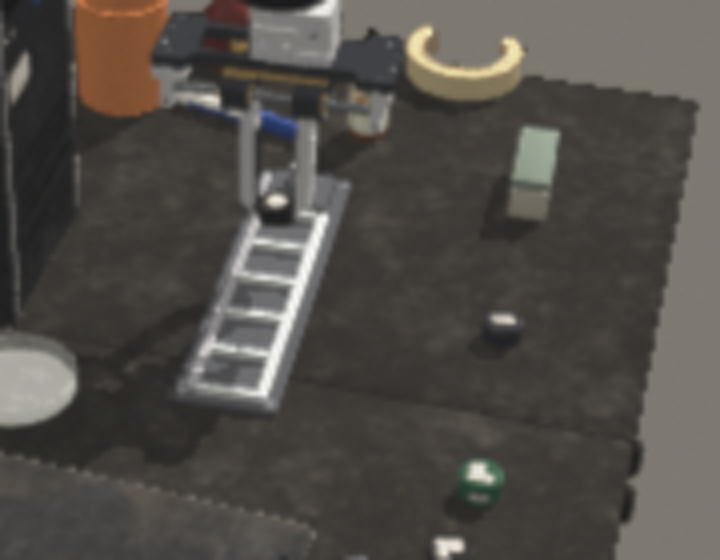

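```bash
python3 -m inch '{"delta_pos":[[0.05,0.13,2],[0.05,0.13,3.5],[0.05,0.13,4.2],[0.05,0.13,4.57],[0.05,0.13,4.57],[0.05,0.13,4.57],[0.05,0.13,4.57],[0.05,0.13,4.57],[0.05,0.13,4.57],[0.05,0.13,4.57],[0.05,0.13,2],[0.05,0.13,-1],[0.05,0.13,-4],[0.05,0.13,-4]],"delta_rot":[[0,0,0],[0,0,0],[0,0,0],[0,0,0],[0,0,0],[0,0,0],[0,0,0],[0,0,0],[0,0,0],[0,0,0],[0,0,0],[0,0,0],[0,0,0],[0,0,0]],"claw":[0.8,0.8,0.8,0.8,0.8,0.1,0.1,0.1,0.1,0.1,0.1,0.1,0.1,0.1]}'
python3 - <<'E'
from h import *
st(); im=shot("wrist","w7"); go([451.4,-81.2,90],2.84)
E
```

```text
t: 10.65
ee_pos: [639.4, -113.1, 109.2]
tool_rot: [0.006, 0.69, 0.724, 0.003]
wrist_force: [1.3, -0.6, 1.1]
finger_gap: 0.447
t 10.65 ee [ 639.4 -113.1  109.2] yaw y 2.79 z [ 0.012 -0.004 -1.   ] F [ 1.3 -0.6  1.1] T [-0.05 -0.   -0.02] gap 42.0 j [-0.26  0.33  1.27 -0.    1.52 -0.31]
delta_pos [  4.07 -18.51   1.45] rot [ 0.48  0.21 -0.06] rows~ 4.6 ee [ 638.1 -112.8  106.2]
```

View pics/w7.png

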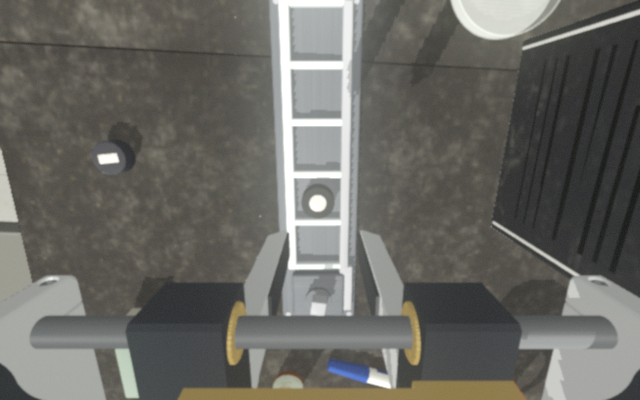

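```bash
python3 -m inch '{"delta_pos":[[4.1,-18.5,1.5],[4.1,-18.5,1.5],[4.1,-18.5,1.5],[4.1,-18.5,1.5],[4.1,-18.5,1.5],[4.1,-18.5,1.5],[4.1,-18.5,1.5],[4.1,-18.5,1.5],[4.1,-18.5,1.5]],"delta_rot":[[0.5,0.2,0],[0.5,0.2,0],[0.5,0.2,0],[0.5,0.2,0],[0.5,0.2,0],[0.5,0.2,0],[0.5,0.2,0],[0.5,0.2,0],[0.5,0.2,0]],"claw":[-0.5,-0.5,-0.5,-0.5,-0.5,-0.5,-0.5,-0.5,-0.5]}'
python3 - <<'E'
from h import *
st(); im=shot("wrist","w8"); go([451.4,-81.2,8.5],2.84); print(proj(im,[451.4,-81.2,16]))
E
```

```text
t: 11.45
ee_pos: [452.9, -81.3, 89.6]
tool_rot: [0.0, 0.69, 0.724, 0.0]
wrist_force: [0.3, 1.1, -0.4]
finger_gap: 0.751
t 11.45 ee [452.9 -81.3  89.6] yaw y 2.79 z [ 0.001 -0.    -1.   ] F [ 0.3  1.1 -0.4] T [-0.07  0.04 -0.  ] gap 70.6 j [-0.3  -0.06  1.75 -0.    1.45 -0.35]
delta_pos [ 0.02 -0.15  8.1 ] rot [ 0.01  0.02 -0.05] rows~ 1.9 ee [452.8 -81.2  89.5]
[320.8189344  208.51923448]
```

View pics/w8.png

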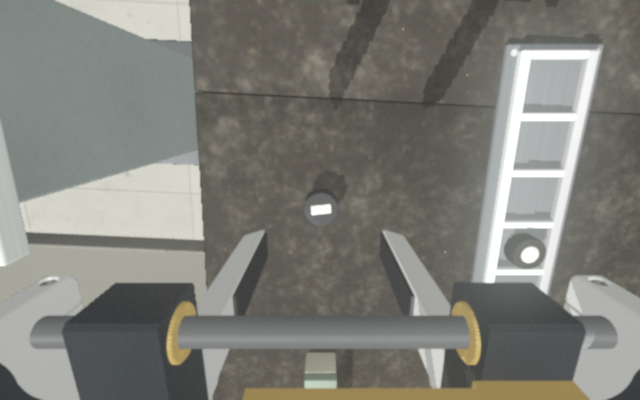

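```bash
python3 -m inch '{"delta_pos":[[0,-0.15,4],[0,-0.15,7.3],[0,-0.15,8.1],[0,-0.15,8.1],[0,-0.15,8.1],[0,-0.15,8.1],[0,-0.15,8.1],[0,-0.15,8.1],[0,-0.15,8.1],[0,-0.15,8.1],[0,-0.15,8.1],[0,-0.15,8.1],[0,-0.15,6],[0,-0.15,3]],"delta_rot":[[0,0,0],[0,0,0],[0,0,0],[0,0,0],[0,0,0],[0,0,0],[0,0,0],[0,0,0],[0,0,0],[0,0,0],[0,0,0],[0,0,0],[0,0,0],[0,0,0]],"claw":[-0.5,-0.5,-0.5,-0.5,0.8,0.8,0.8,0.8,0.8,0.8,0.8,0.8,0.8,0.8]}' 25
python3 - <<'E'
from h import *
st(); im=shot("wrist","w9"); go([632.6,-66.1,60],2.84)
E
```

```text
t: 12.67
ee_pos: [448.4, -80.4, 56.8]
tool_rot: [-0.003, 0.69, 0.724, -0.002]
wrist_force: [0.0, 0.2, -0.4]
finger_gap: 0.307
t 12.67 ee [448.4 -80.4  56.8] yaw y 2.79 z [-0.008  0.002 -1.   ] F [ 0.   0.2 -0.4] T [-0.02  0.07  0.03] gap 28.9 j [-0.3  -0.04  1.8  -0.    1.39 -0.35]
delta_pos [ 0.73 17.92  0.64] rot [ 0.39  0.16 -0.05] rows~ 4.3 ee [453.9 -82.1  65.2]
```

View pics/w9.png

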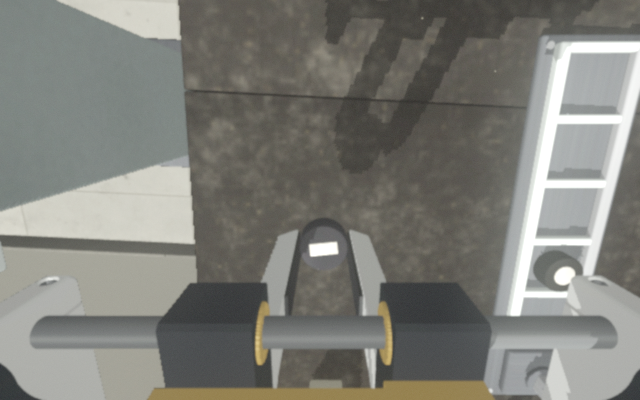

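```bash
python3 -m inch '{"delta_pos":[[0.7,17.9,0.6],[0.7,17.9,0.6],[0.7,17.9,0.6],[0.7,17.9,0.6],[0.7,17.9,0.6],[0.7,17.9,0.6],[0.7,17.9,0.6],[0.7,17.9,0.6],[0.7,17.9,0.6],[0.7,17.9,0.6]],"delta_rot":[[0.4,0.2,0],[0.4,0.2,0],[0.4,0.2,0],[0.4,0.2,0],[0.4,0.2,0],[0.4,0.2,0],[0.4,0.2,0],[0.4,0.2,0],[0.4,0.2,0],[0.4,0.2,0]],"claw":[0.8,0.8,0.8,0.8,0.8,0.8,0.8,0.8,0.8,0.8]}'
python3 - <<'E'
from h import *
st(); go([632.6,-66.1,14.8],2.84)
E
```

```text
t: 13.55
ee_pos: [631.2, -66.5, 60.8]
tool_rot: [-0.0, 0.69, 0.724, 0.0]
wrist_force: [-0.2, 0.1, 0.1]
finger_gap: 0.307
t 13.55 ee [631.2 -66.5  60.8] yaw y 2.76 z [-0.     0.001 -1.   ] F [-0.2  0.1  0.1] T [-0.09  0.07 -0.01] gap 28.9 j [-0.19  0.34  1.36  0.    1.44 -0.24]
delta_pos [0.03 0.14 4.6 ] rot [-0.02 -0.04 -0.08] rows~ 1.1 ee [631.2 -66.5  60.8]
```

```bash
python3 -m inch '{"delta_pos":[[0.05,0.14,2],[0.05,0.14,3.5],[0.05,0.14,4.2],[0.05,0.14,4.6],[0.05,0.14,4.6],[0.05,0.14,4.6],[0.05,0.14,4.6],[0.05,0.14,4.6],[0.05,0.14,4.6],[0.05,0.14,4.6],[0.05,0.14,2],[0.05,0.14,-1],[0.05,0.14,-4],[0.05,0.14,-4],[0.05,0.14,-4],[0.05,0.14,-4]],"delta_rot":[[0,0,0],[0,0,0],[0,0,0],[0,0,0],[0,0,0],[0,0,0],[0,0,0],[0,0,0],[0,0,0],[0,0,0],[0,0,0],[0,0,0],[0,0,0],[0,0,0],[0,0,0],[0,0,0]],"claw":[0.8,0.8,0.8,0.8,0.8,0.1,0.1,0.1,0.1,0.1,0.1,0.1,0.1,0.1,0.1,0.1]}'
python3 - <<'E'
from h import *
st(); im=shot("wrist","w10"); go([436.3,94.7,90],2.84)
E
```

```text
t: 14.88
ee_pos: [632.3, -65.9, 100.2]
tool_rot: [-0.001, 0.69, 0.724, -0.0]
wrist_force: [0.7, -0.1, -0.5]
finger_gap: 0.448
t 14.88 ee [632.3 -65.9 100.2] yaw y 2.76 z [-0.001  0.001 -1.   ] F [ 0.7 -0.1 -0.5] T [-0.02  0.06 -0.03] gap 42.1 j [-0.19  0.32  1.31  0.    1.52 -0.24]
delta_pos [ 16.97 -18.74   0.99] rot [-0.17 -0.08 -0.08] rows~ 6.1 ee [631.7 -65.8  99.1]
```

View pics/w10.png

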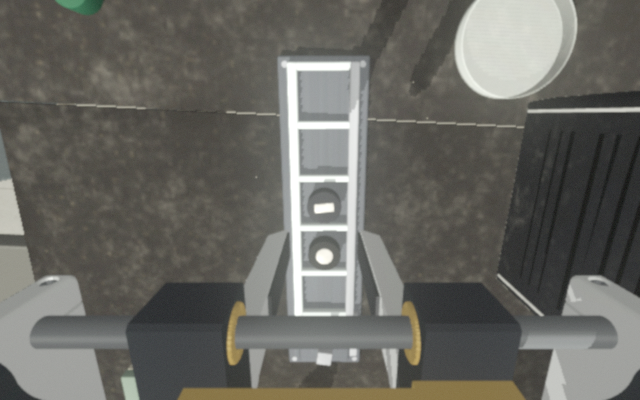

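Two specimens lie flat in cells 3 and 2 (pixels (323,253), (323,205)). Next the green one.

```bash
python3 -m inch '{"delta_pos":[[17,-18.7,1],[17,-18.7,1],[17,-18.7,1],[17,-18.7,1],[17,-18.7,1],[17,-18.7,1],[17,-18.7,1],[17,-18.7,1],[17,-18.7,1],[17,-18.7,1],[17,-18.7,1]],"delta_rot":[[0,0,0],[0,0,0],[0,0,0],[0,0,0],[0,0,0],[0,0,0],[0,0,0],[0,0,0],[0,0,0],[0,0,0],[0,0,0]],"claw":[-0.5,-0.5,-0.5,-0.5,-0.5,-0.5,-0.5,-0.5,-0.5,-0.5,-0.5]}'
python3 - <<'E'
from h import *
st(); im=shot("wrist","w11"); go([436.3,94.7,8.5],2.84); print(proj(im,[436.3,94.7,18]),proj(im,[443.3,172,16.5]))
E
```

```text
t: 15.85
ee_pos: [437.8, 94.1, 89.7]
tool_rot: [-0.001, 0.69, 0.723, -0.001]
wrist_force: [0.1, -0.2, 0.1]
finger_gap: 0.75
t 15.85 ee [437.8  94.1  89.7] yaw y 2.67 z [-0.003  0.001 -1.   ] F [ 0.1 -0.2  0.1] T [-0.02  0.06 -0.01] gap 70.5 j [ 0.08 -0.09  1.78  0.    1.45  0.04]
delta_pos [ 0.05 -0.11  8.12] rot [-0.18 -0.07 -0.17] rows~ 1.9 ee [437.7  94.1  89.7]
[321.13079939 208.69759286] [334.33778049 114.95752054]
```

View pics/w11.png

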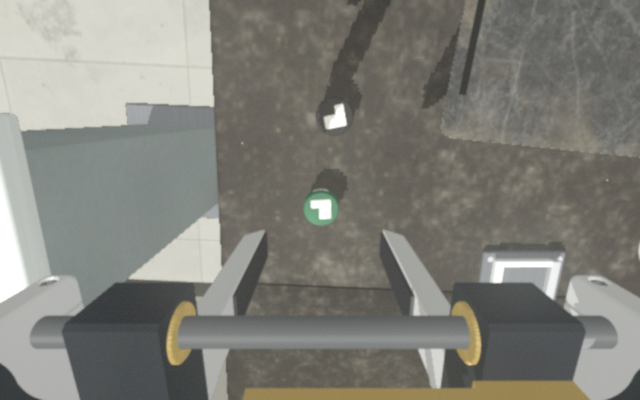

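Green at (321,209) as predicted.

```bash
python3 -m inch '{"delta_pos":[[0.05,-0.1,4],[0.05,-0.1,7.3],[0.05,-0.1,8.1],[0.05,-0.1,8.1],[0.05,-0.1,8.1],[0.05,-0.1,8.1],[0.05,-0.1,8.1],[0.05,-0.1,8.1],[0.05,-0.1,8.1],[0.05,-0.1,8.1],[0.05,-0.1,8.1],[0.05,-0.1,8.1],[0.05,-0.1,6],[0.05,-0.1,3],[0.05,-0.1,3],[0.05,-0.1,3]],"delta_rot":[[-0.2,0,0],[-0.2,0,0],[-0.2,0,0],[-0.2,0,0],[-0.2,0,0],[-0.2,0,0],[-0.2,0,0],[-0.2,0,0],[-0.2,0,0],[-0.2,0,0],[-0.2,0,0],[-0.2,0,0],[-0.2,0,0],[-0.2,0,0],[-0.2,0,0],[-0.2,0,0]],"claw":[-0.5,-0.5,-0.5,-0.5,0.8,0.8,0.8,0.8,0.8,0.8,0.8,0.8,0.8,0.8,0.8,0.8]}' 25
python3 - <<'E'
from h import *
st(); go([630.3,-20.2,60],2.84)
E
```

```text
t: 17.23
ee_pos: [438.1, 94.8, 61.4]
tool_rot: [0.001, 0.69, 0.723, 0.002]
wrist_force: [0.1, 0.2, -1.2]
finger_gap: 0.31
t 17.23 ee [438.1  94.8  61.4] yaw y 2.67 z [ 0.004  0.002 -1.   ] F [ 0.1  0.2 -1.2] T [-0.08  0.02 -0.  ] gap 29.1 j [ 0.09 -0.07  1.82  0.    1.39  0.04]
delta_pos [-12.38  18.66   0.21] rot [ 0.26 -0.08 -0.17] rows~ 5.4 ee [438.1  94.8  61.4]
```

```bash
python3 -m inch '{"delta_pos":[[-12.4,18.7,0.2],[-12.4,18.7,0.2],[-12.4,18.7,0.2],[-12.4,18.7,0.2],[-12.4,18.7,0.2],[-12.4,18.7,0.2],[-12.4,18.7,0.2],[-12.4,18.7,0.2],[-12.4,18.7,0.2],[-12.4,18.7,0.2],[-12.4,18.7,0.2]],"delta_rot":[[0.2,0,-0.2],[0.2,0,-0.2],[0.2,0,-0.2],[0.2,0,-0.2],[0.2,0,-0.2],[0.2,0,-0.2],[0.2,0,-0.2],[0.2,0,-0.2],[0.2,0,-0.2],[0.2,0,-0.2],[0.2,0,-0.2]],"claw":[0.8,0.8,0.8,0.8,0.8,0.8,0.8,0.8,0.8,0.8,0.8]}'
python3 - <<'E'
from h import *
st(); im=shot("wrist","w12"); go([630.3,-20.2,14.8],2.84)
E
```

```text
t: 18.15
ee_pos: [629.5, -19.3, 60.1]
tool_rot: [-0.0, 0.689, 0.725, 0.001]
wrist_force: [-0.6, -0.2, -0.3]
finger_gap: 0.305
t 18.15 ee [629.5 -19.3  60.1] yaw y 2.94 z [ 0.     0.002 -1.   ] F [-0.6 -0.2 -0.3] T [-0.13  0.06  0.02] gap 28.7 j [-0.12  0.33  1.38  0.    1.44 -0.17]
delta_pos [-0.08  0.05  4.55] rot [ 0.05 -0.08  0.09] rows~ 1.1 ee [629.8 -19.5  60.3]
```

View pics/w12.png

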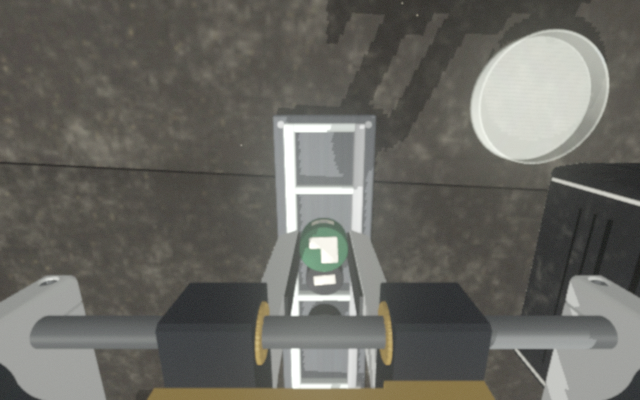

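```bash
python3 -m inch '{"delta_pos":[[-0.08,0.05,2],[-0.08,0.05,3.5],[-0.08,0.05,4.2],[-0.08,0.05,4.55],[-0.08,0.05,4.55],[-0.08,0.05,4.55],[-0.08,0.05,4.55],[-0.08,0.05,4.55],[-0.08,0.05,4.55],[-0.08,0.05,4.55],[-0.08,0.05,2],[-0.08,0.05,-1],[-0.08,0.05,-4],[-0.08,0.05,-4],[-0.08,0.05,-4],[-0.08,0.05,-4]],"delta_rot":[[0,0,0],[0,0,0],[0,0,0],[0,0,0],[0,0,0],[0,0,0],[0,0,0],[0,0,0],[0,0,0],[0,0,0],[0,0,0],[0,0,0],[0,0,0],[0,0,0],[0,0,0],[0,0,0]],"claw":[0.8,0.8,0.8,0.8,0.8,0.1,0.1,0.1,0.1,0.1,0.1,0.1,0.1,0.1,0.1,0.1]}'
python3 - <<'E'
from h import *
st(); im=shot("wrist","w13"); go([443.3,172,90],2.84); print([proj(im,[443.3,172,16.5])])
E
```

```text
t: 19.53
ee_pos: [630.0, -20.2, 99.7]
tool_rot: [-0.0, 0.689, 0.725, 0.001]
wrist_force: [-0.3, -0.4, -0.8]
finger_gap: 0.451
t 19.53 ee [630.  -20.2  99.7] yaw y 2.94 z [ 0.     0.002 -1.   ] F [-0.3 -0.4 -0.8] T [-0.06  0.07  0.04] gap 42.4 j [-0.12  0.31  1.33  0.    1.51 -0.17]
delta_pos [ 20.14 -17.59   0.93] rot [-0.1  -0.11  0.1 ] rows~ 6.4 ee [629.3 -20.2  98.6]
[array([ 74.07890083, -65.65960932])]
```

View pics/w13.png

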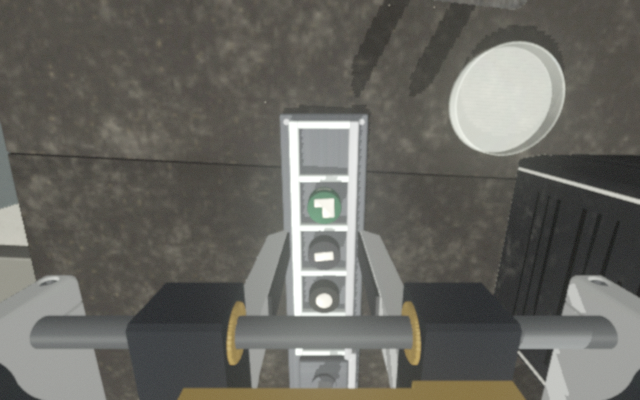

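```bash
python3 -m inch '{"delta_pos":[[20.1,-17.6,0.9],[20.1,-17.6,0.9],[20.1,-17.6,0.9],[20.1,-17.6,0.9],[20.1,-17.6,0.9],[20.1,-17.6,0.9],[20.1,-17.6,0.9],[20.1,-17.6,0.9],[20.1,-17.6,0.9],[20.1,-17.6,0.9],[20.1,-17.6,0.9],[20.1,-17.6,0.9]],"delta_rot":[[0,0,0],[0,0,0],[0,0,0],[0,0,0],[0,0,0],[0,0,0],[0,0,0],[0,0,0],[0,0,0],[0,0,0],[0,0,0],[0,0,0]],"claw":[-0.5,-0.5,-0.5,-0.5,-0.5,-0.5,-0.5,-0.5,-0.5,-0.5,-0.5,-0.5]}'
python3 - <<'E'
from h import *
st(); im=shot("wrist","w14"); go([443.3,172,8.5],2.84); print([proj(im,[443.3,172,16.5])])
E
```

```text
t: 20.58
ee_pos: [444.1, 170.6, 90.0]
tool_rot: [-0.001, 0.689, 0.724, -0.0]
wrist_force: [-0.1, 0.4, 1.2]
finger_gap: 0.748
t 20.58 ee [444.1 170.6  90. ] yaw y 2.82 z [-0.002  0.001 -1.   ] F [-0.1  0.4  1.2] T [-0.06  0.06  0.02] gap 70.3 j [ 0.25 -0.02  1.72  0.    1.45  0.2 ]
delta_pos [ 0.13 -0.05  8.16] rot [-0.12 -0.09 -0.01] rows~ 2.0 ee [444.  170.7  90.1]
[array([321.93139543, 207.20101159])]
```

View pics/w14.png

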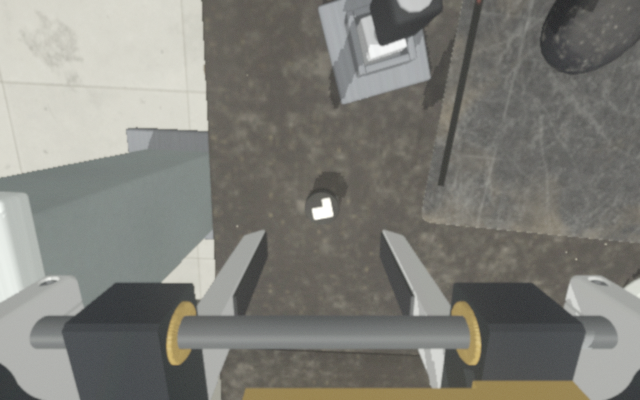

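```bash
python3 -m inch '{"delta_pos":[[0.25,-0.05,4],[0.25,-0.05,7.3],[0.25,-0.05,8.15],[0.25,-0.05,8.15],[0.25,-0.05,8.15],[0.25,-0.05,8.15],[0.25,-0.05,8.15],[0.25,-0.05,8.15],[0.25,-0.05,8.15],[0.25,-0.05,8.15],[0.25,-0.05,8.15],[0.25,-0.05,8.15],[0.25,-0.05,6],[0.25,-0.05,3],[0.25,-0.05,3],[0.25,-0.05,3]],"delta_rot":[[0,0,0],[0,0,0],[0,0,0],[0,0,0],[0,0,0],[0,0,0],[0,0,0],[0,0,0],[0,0,0],[0,0,0],[0,0,0],[0,0,0],[0,0,0],[0,0,0],[0,0,0],[0,0,0]],"claw":[-0.5,-0.5,-0.5,-0.5,0.8,0.8,0.8,0.8,0.8,0.8,0.8,0.8,0.8,0.8,0.8,0.8]}' 25
python3 - <<'E'
from h import *
st(); go([628.1,25.8,60],2.84)
E
```

```text
t: 21.97
ee_pos: [444.9, 173.6, 61.9]
tool_rot: [-0.0, 0.689, 0.724, 0.002]
wrist_force: [0.6, -0.1, 0.4]
finger_gap: 0.309
t 21.97 ee [444.9 173.6  61.9] yaw y 2.83 z [ 0.002  0.003 -1.   ] F [ 0.6 -0.1  0.4] T [-0.05  0.11 -0.04] gap 29.0 j [ 0.25 -0.    1.75  0.    1.39  0.2 ]
delta_pos [-15.67  17.57   0.19] rot [ 0.13 -0.14 -0.01] rows~ 5.6 ee [444.9 173.6  61.9]
```

```bash
python3 -m inch '{"delta_pos":[[-15.7,17.6,0.2],[-15.7,17.6,0.2],[-15.7,17.6,0.2],[-15.7,17.6,0.2],[-15.7,17.6,0.2],[-15.7,17.6,0.2],[-15.7,17.6,0.2],[-15.7,17.6,0.2],[-15.7,17.6,0.2],[-15.7,17.6,0.2],[-15.7,17.6,0.2]],"delta_rot":[[0.1,-0.1,0],[0.1,-0.1,0],[0.1,-0.1,0],[0.1,-0.1,0],[0.1,-0.1,0],[0.1,-0.1,0],[0.1,-0.1,0],[0.1,-0.1,0],[0.1,-0.1,0],[0.1,-0.1,0],[0.1,-0.1,0]],"claw":[0.8,0.8,0.8,0.8,0.8,0.8,0.8,0.8,0.8,0.8,0.8]}'
python3 - <<'E'
from h import *
st(); im=shot("wrist","w15"); go([628.1,25.8,14.8],2.84)
E
```

```text
t: 22.88
ee_pos: [627.3, 26.7, 59.7]
tool_rot: [-0.0, 0.689, 0.725, 0.0]
wrist_force: [0.3, -0.1, 1.1]
finger_gap: 0.307
t 22.88 ee [627.3  26.7  59.7] yaw y 2.92 z [-0.     0.001 -1.   ] F [ 0.3 -0.1  1.1] T [-0.08  0.04  0.05] gap 28.9 j [-0.05  0.33  1.38  0.    1.44 -0.1 ]
delta_pos [-0.09  0.05  4.52] rot [ 0.01 -0.05  0.08] rows~ 1.1 ee [627.5  26.6  60. ]
```

View pics/w15.png

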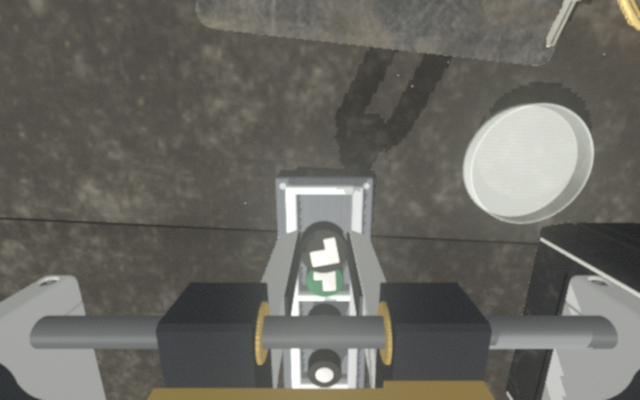

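```bash
python3 -m inch '{"delta_pos":[[-0.08,0.05,2],[-0.08,0.05,3.5],[-0.08,0.05,4.2],[-0.08,0.05,4.52],[-0.08,0.05,4.52],[-0.08,0.05,4.52],[-0.08,0.05,4.52],[-0.08,0.05,4.52],[-0.08,0.05,4.52],[-0.08,0.05,4.52],[-0.08,0.05,2],[-0.08,0.05,-1],[-0.08,0.05,-4],[-0.08,0.05,-6],[-0.08,0.05,-10],[-0.08,0.05,-10],[-0.08,0.05,-10],[-0.08,0.05,-10]],"delta_rot":[[0,0,0],[0,0,0],[0,0,0],[0,0,0],[0,0,0],[0,0,0],[0,0,0],[0,0,0],[0,0,0],[0,0,0],[0,0,0],[0,0,0],[0,0,0],[0,0,0],[0,0,0],[0,0,0],[0,0,0],[0,0,0]],"claw":[0.8,0.8,0.8,0.8,0.8,0.1,0.1,0.1,0.1,0.1,0.1,0.1,0.1,0.1,0.1,0.1,0.1,0.1]}'
python3 - <<'E'
from h import *
st(); im=shot("wrist","w16");s=get_image("side"); crop(s,"sd16",230,130,200,190,3); 
im=get_image("scene"); crop(im,"sc16",240,110,240,190,3)
E
```

```text
t: 24.43
ee_pos: [628.0, 25.7, 159.7]
tool_rot: [-0.0, 0.689, 0.725, 0.0]
wrist_force: [-0.4, -0.0, -0.7]
finger_gap: 0.448
t 24.43 ee [628.   25.7 159.7] yaw y 2.91 z [ 0.     0.001 -1.   ] F [-0.4 -0.  -0.7] T [-0.06  0.07 -0.03] gap 42.1 j [-0.05  0.27  1.24  0.    1.62 -0.1 ]
```

View pics/w16.png

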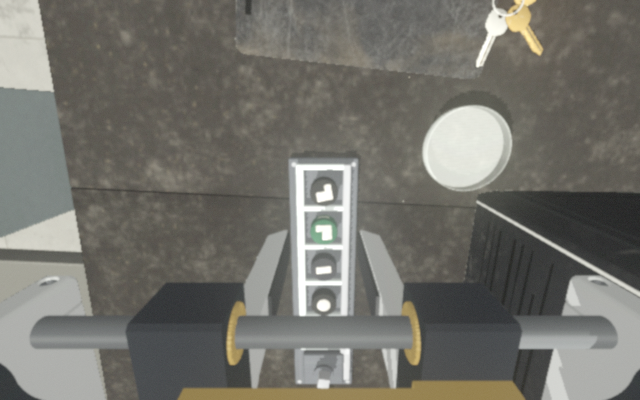

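View pics/sd16.png

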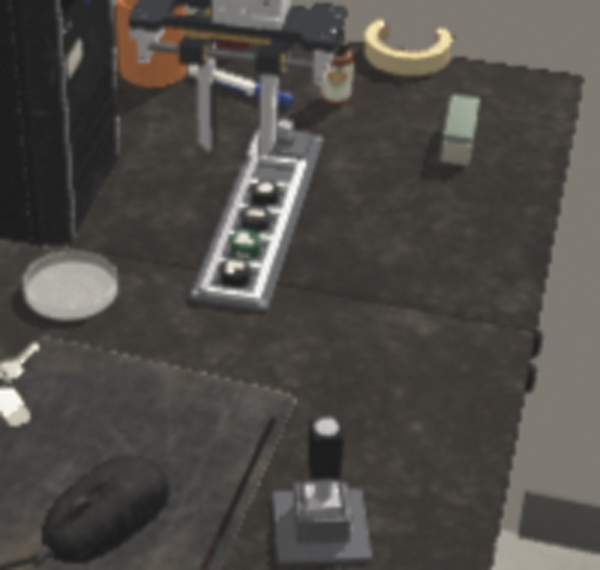

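View pics/sc16.png

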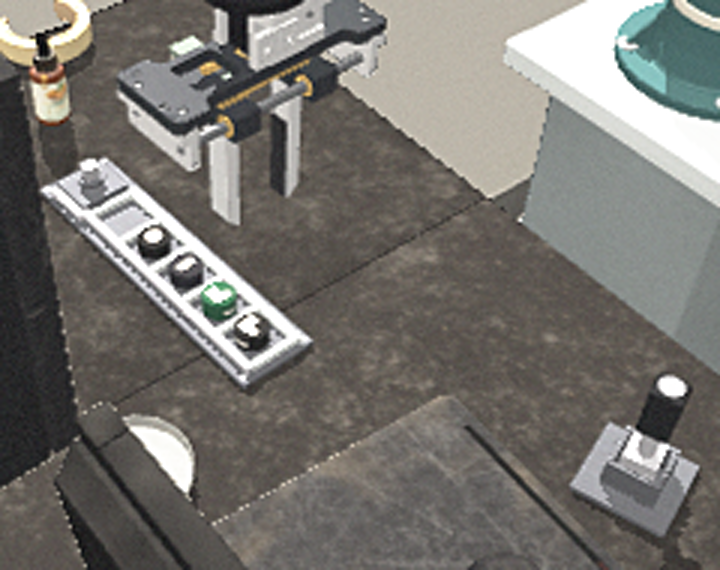

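```bash
python3 - <<'E'
from h import *
go([455,195,190],2.84)
E
python3 -m inch '{"delta_pos":[[16,-18.1,-3],[16,-18.1,-3],[16,-18.1,-3],[16,-18.1,-3],[16,-18.1,-3],[16,-18.1,-3],[16,-18.1,-3],[16,-18.1,-3],[16,-18.1,-3],[16,-18.1,-3],[16,-18.1,-3],[16,-18.1,-3]],"delta_rot":[[0,0,0],[0,0,0],[0,0,0],[0,0,0],[0,0,0],[0,0,0],[0,0,0],[0,0,0],[0,0,0],[0,0,0],[0,0,0],[0,0,0]],"claw":[-1,-1,-1,-1,-1,-1,-1,-1,-1,-1,-1,-1]}'
python3 - <<'E'
from h import *
st(); im=shot("wrist","w17"); np.save("w17.npy",im["world_from_camera"])
E
```

```text
delta_pos [ 17.78 -16.32  -3.16] rot [-0.22 -0.08  0.08] rows~ 5.8 ee [626.9  25.8 157.5]
t: 25.58
ee_pos: [438.8, 175.5, 187.7]
tool_rot: [-0.002, 0.69, 0.724, -0.002]
wrist_force: [0.4, -0.3, 1.0]
finger_gap: 0.997
t 25.58 ee [438.8 175.5 187.7] yaw y 2.81 z [-0.005  0.001 -1.   ] F [ 0.4 -0.3  1. ] T [-0.08  0.09 -0.03] gap 93.7 j [ 0.26 -0.08  1.57  0.    1.65  0.21]
```

View pics/w17.png

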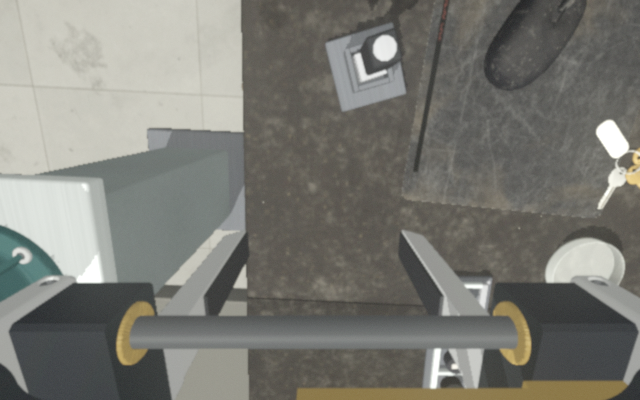

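Run:
```python
from h import *
im=get_image("wrist"); np.save("w17.npy",im["world_from_camera"]); crop(im,"st3",320,15,95,100,6)
```

```text
(no output)
```

View pics/st3.png

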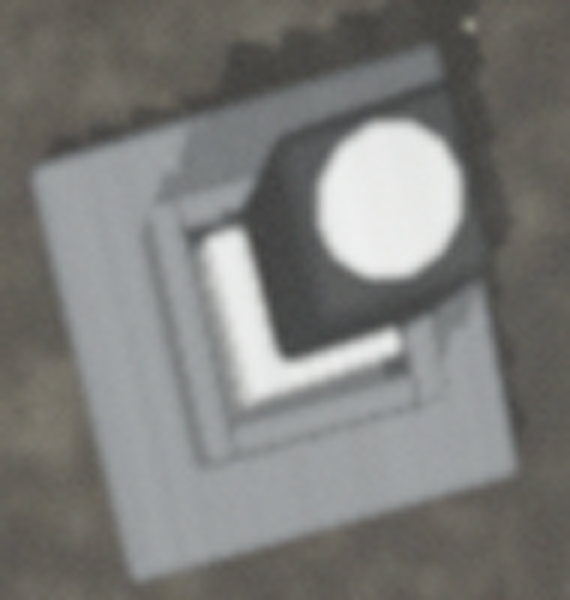

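Run:
```python
from h import *
im=get_image("wrist"); c=lambda p:(p[0]/6+320,p[1]/6+15)
W=[ray(im,*c(p),6) for p in [(33,172),(437,45),(517,470),(137,580)]]
for i in range(4): d=W[(i+1)%4]-W[i]; print(np.linalg.norm(d).round(1),np.degrees(np.arctan2(d[1],d[0])).round(1))
t,th,res,Rm=fit([[-37,37],[37,37],[37,-37],[-37,-37]],W); print("stand",t.round(1),th.round(2),res.tolist())
print("cap",ray(im,*c((390,198)),113).round(1))
for z,ps in [(31,[(145,215),(205,465),(440,395)]),(6+21,[(205,245),(240,402),(400,350)]),(66,[(243,205),(285,358)]),(111,[(288,140),(325,300),(485,270),(450,85)])]:
  P=[ray(im,*c(p),z) for p in ps]; print(z,[p.round(1)[:2].tolist() for p in P],[np.degrees(np.arctan2(*(P[i+1]-P[i])[1::-1])).round(1) for i in range(len(P)-1)])
```

```text
73.2 18.7
72.7 -72.1
72.4 -161.6
72.3 108.6
stand [479.5 303.3] 18.42 [[0.8, -0.8], [-0.1, -0.6], [-1.1, 0.4], [0.4, 0.9]]
cap [479.1 303.9 113. ]
31 [[452.6, 315.4], [465.5, 276.7], [504.6, 289.9]] [np.float64(-71.5), np.float64(18.6)]
27 [[463.2, 312.0], [471.1, 287.5], [497.8, 297.2]] [np.float64(-72.1), np.float64(19.9)]
66 [[465.3, 311.1], [473.4, 290.3]] [np.float64(-68.8)]
111 [[466.0, 310.3], [472.3, 292.0], [492.3, 296.5], [485.5, 317.4]] [np.float64(-70.8), np.float64(12.7), np.float64(108.0)]
```

Run:
```python
from h import *
im=get_image("wrist"); e,r=tool()
T=np.eye(4);T[:3,:3]=r.as_matrix();T[:3,3]=e
X=np.linalg.inv(T)@np.array(im["world_from_camera"])
q=[0.0,1.0,0.003,-0.001]; T3=np.eye(4); T3[:3,:3]=R.from_quat([1,.003,-.001,0]).as_matrix(); T3[:3,3]=[619.6,-59.4,249.7]
im3=dict(im); im3["world_from_camera"]=T3@X
for p in [(255,30),(385,28)]: print("PC z0",ray(im3,*p,0).round())
for p in [(228,0),(397,0)]: print("PC up: ",[ray(im3,*p,z).round() for z in (0,50,100)])
print("bottle base",ray(im3,518,180,0).round(), "cap top",ray(im3,567,193,102).round())
s=get_image("side")
for p in [(252,205),(268,190)]: print("side PC",ray(s,*p,0).round())
print("side bottle",ray(s,342,162,0).round())
```

```text
PC z0 [797.  26.   0.]
PC z0 [ 801. -136.    0.]
PC up:  [array([830.,  57.,   0.]), array([815.,  43.,  50.]), array([799.,  30., 100.])]
PC up:  [array([ 831., -149.,    0.]), array([ 816., -139.,   50.]), array([ 800., -128.,  100.])]
bottle base [ 608. -336.    0.] cap top [ 615. -327.  102.]
side PC [818. -22.   0.]
side PC [ 798. -111.   -0.]
side bottle [ 610. -343.    0.]
```

Run:
```python
from h import *
st(); go([479.3,303.6,140],18.4)
```

```text
t 25.83 ee [438.4 176.1 188.3] yaw y 2.88 z [-0.004  0.001 -1.   ] F [ 1.  -0.1 -0.2] T [-0.05  0.03  0.02] gap 93.9 j [ 0.26 -0.08  1.57  0.    1.65  0.21]
delta_pos [12.53  4.74  4.83] rot [ -0.22  -0.1  -15.52] rows~ 3.4 ee [438.4 176.1 188.3]
```

```bash
python3 -m inch '{"delta_pos":[[6,2,2],[12.55,4.75,3],[12.55,4.75,4.8],[12.55,4.75,4.8],[12.55,4.75,4.8],[12.55,4.75,4.8],[12.55,4.75,4.8],[12.55,4.75,4.8]],"delta_rot":[[-0.2,-0.1,-7],[-0.2,-0.1,-15.5],[-0.2,-0.1,-15.5],[-0.2,-0.1,-15.5],[-0.2,-0.1,-15.5],[-0.2,-0.1,-15.5],[-0.2,-0.1,-15.5],[-0.2,-0.1,-15.5]],"claw":[-1,-1,-1,-1,-1,-1,-1,-1]}'
python3 - <<'E'
from h import *
st(); im=shot("wrist","w18"); go([479.3,303.6,70],18.4); e,r=tool(); T=np.eye(4);T[:3,:3]=r.as_matrix();T[:3,3]=e; np.save("X.npy",np.linalg.inv(T)@im["world_from_camera"])
print(proj(im,[479.3,303.6,113]))
E
```

```text
t: 26.5
ee_pos: [479.7, 303.0, 141.6]
tool_rot: [0.0, 0.586, 0.811, 0.001]
wrist_force: [0.8, 0.4, 0.7]
finger_gap: 1.001
t 26.5 ee [479.7 303.  141.6] yaw y 18.31 z [ 0.001  0.001 -1.   ] F [0.8 0.4 0.7] T [-0.08  0.05  0.02] gap 94.1 j [ 0.46  0.15  1.43 -0.    1.56  0.14]
delta_pos [ 0.07 -0.04  7.17] rot [ 0.1  -0.01 -0.1 ] rows~ 1.7 ee [479.8 303.  141.7]
[322.17643681 226.16120004]
```

View pics/w18.png

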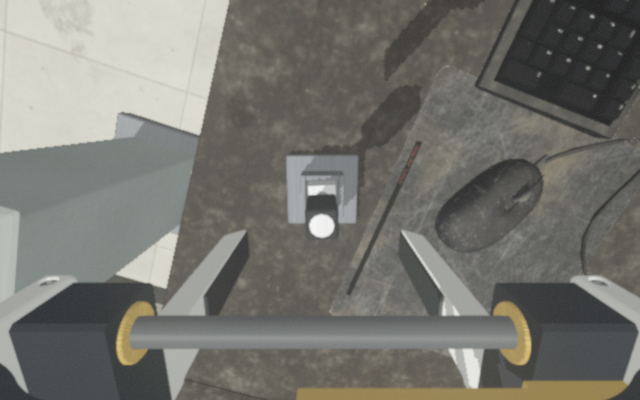

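```bash
python3 -m inch '{"delta_pos":[[0.05,-0.05,3],[0.05,-0.05,5.5],[0.05,-0.05,7.15],[0.05,-0.05,7.15],[0.05,-0.05,7.15],[0.05,-0.05,7.15],[0.05,-0.05,7.15],[0.05,-0.05,7.15],[0.05,-0.05,7.15],[0.05,-0.05,7.15],[0.05,-0.05,7.15],[0.05,-0.05,7.15],[0.05,-0.05,7.15],[0.05,-0.05,7.15],[0.05,-0.05,7.15],[0.05,-0.05,7.15]],"delta_rot":[[0.1,0,0],[0.1,0,0],[0.1,0,0],[0.1,0,0],[0.1,0,0],[0.1,0,0],[0.1,0,0],[0.1,0,0],[0.1,0,0],[0.1,0,0],[0.1,0,0],[0.1,0,0],[0.1,0,0],[0.1,0,0],[0.1,0,0],[0.1,0,0]],"claw":[-1,-1,-1,-1,0.9,0.9,0.9,0.9,0.9,0.9,0.9,0.9,0.9,0.9,0.9,0.9]}' 40
python3 - <<'E'
from h import *
st(); im=shot("wrist","w19")
E
```

```text
t: 27.88
ee_pos: [479.2, 303.3, 70.1]
tool_rot: [-0.0, 0.586, 0.811, -0.0]
wrist_force: [-0.0, 0.1, -1.1]
finger_gap: 0.256
t 27.88 ee [479.2 303.3  70.1] yaw y 18.31 z [-0.  0. -1.] F [-0.   0.1 -1.1] T [-0.11  0.05  0.06] gap 24.1 j [0.46 0.19 1.53 0.   1.42 0.14]
```

View pics/w19.png

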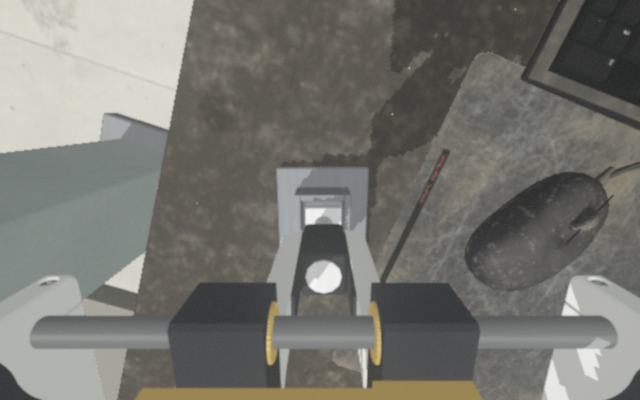

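```bash
python3 - <<'E'
from h import *
im=get_image("wrist"); e,r=tool()
f=im["frame"][240:310,290:355].astype(int); m=(f.min(2)>170)
n,l,s,c=cv2.connectedComponentsWithStats(m.astype(np.uint8)); k=1+np.argmax(s[1:,4]); print(s[k],c[k]+[290,240])
w=ray(im,*(c[k]+[290,240]),113); print(w.round(1), r.inv().apply(w-e).round(2))
E
python3 -m inch '{"delta_pos":[[0,0,-3],[0,0,-6],[0,0,-10],[0,0,-12],[0,0,-12],[0,0,-12],[0,0,-12],[0,0,-12]],"delta_rot":[[0,0,0],[0,0,0],[0,0,0],[0,0,0],[0,0,0],[0,0,0],[0,0,0],[0,0,0]],"claw":[0.9,0.9,0.9,0.9,0.9,0.9,0.9,0.9]}'
python3 - <<'E'
from h import *
st(); im=shot("wrist","w20"); crop(get_image("side"),"sd20",280,180,150,150,4)
go([640.1,-211.8,190],86)
E
```

```text
[ 16  21  36  32 884] [323.52828054 276.7081448 ]
[479.5 304.3 113. ] [  0.88   0.57 -42.93]
t: 28.65
ee_pos: [478.0, 302.7, 187.1]
tool_rot: [-0.001, 0.586, 0.811, -0.002]
wrist_force: [-0.5, 0.5, -1.3]
finger_gap: 0.256
t 28.65 ee [478.  302.7 187.1] yaw y 18.3 z [-0.005 -0.002 -1.   ] F [-0.5  0.5 -1.3] T [-0.12  0.04  0.04] gap 24.0 j [0.46 0.13 1.36 0.   1.66 0.14]
delta_pos [-53.94  -0.79  -0.22] rot [ -0.26  -0.14 -67.7 ] rows~ 12.9 ee [478.2 302.8 187.5]
```

View pics/w20.png

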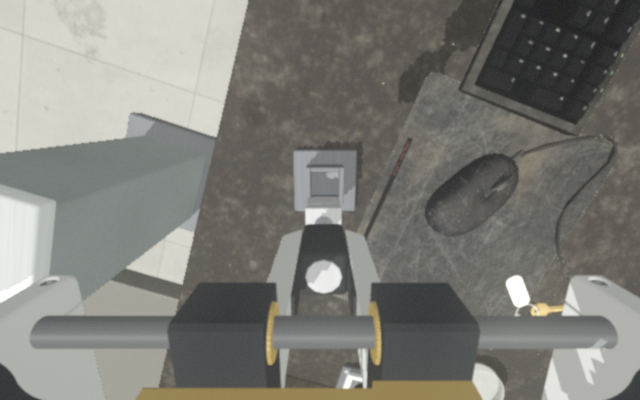

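View pics/sd20.png

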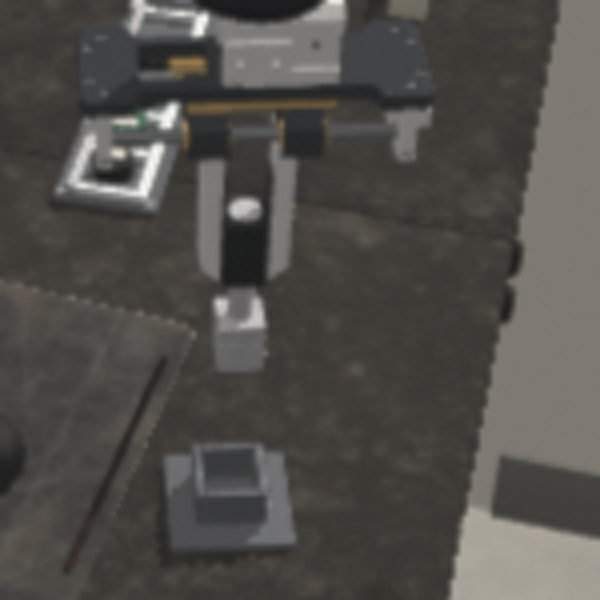

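```bash
python3 -m inch '{"delta_pos":[[-53.9,-0.7,-0.2],[-53.9,-0.7,-0.2],[-53.9,-0.7,-0.2],[-53.9,-0.7,-0.2],[-53.9,-0.7,-0.2],[-53.9,-0.7,-0.2],[-53.9,-0.7,-0.2],[-53.9,-0.7,-0.2],[-53.9,-0.7,-0.2],[-53.9,-0.7,-0.2],[-53.9,-0.7,-0.2],[-53.9,-0.7,-0.2],[-53.9,-0.7,-0.2],[-53.9,-0.7,-0.2],[-53.9,-0.7,-0.2],[-53.9,-0.7,-0.2],[-53.9,-0.7,-0.2]],"delta_rot":[[-0.2,-0.1,-67.7],[-0.2,-0.1,-67.7],[-0.2,-0.1,-67.7],[-0.2,-0.1,-67.7],[-0.2,-0.1,-67.7],[-0.2,-0.1,-67.7],[-0.2,-0.1,-67.7],[-0.2,-0.1,-67.7],[-0.2,-0.1,-67.7],[-0.2,-0.1,-67.7],[-0.2,-0.1,-67.7],[-0.2,-0.1,-67.7],[-0.2,-0.1,-67.7],[-0.2,-0.1,-67.7],[-0.2,-0.1,-67.7],[-0.2,-0.1,-67.7],[-0.2,-0.1,-67.7]],"claw":[0.9,0.9,0.9,0.9,0.9,0.9,0.9,0.9,0.9,0.9,0.9,0.9,0.9,0.9,0.9,0.9,0.9]}'
python3 - <<'E'
from h import *
st(); im=shot("wrist","w21"); crop(im,"w21c",270,150,110,130,5); go([641,-211.9,190],86)
crop(get_image("side"),"sd21",270,90,110,110,5); crop(get_image("scene"),"sc21",220,80,120,120,5)
print(proj(im,[640.1,-211.8,38]))
E
```

```text
t: 30.17
ee_pos: [640.4, -210.3, 188.4]
tool_rot: [-0.002, 0.035, 0.999, 0.001]
wrist_force: [0.4, 0.2, -0.2]
finger_gap: 0.253
t 30.17 ee [ 640.4 -210.3  188.4] yaw y 86.02 z [-0.003  0.001 -1.   ] F [ 0.4  0.2 -0.2] T [ 0.05  0.03 -0.03] gap 23.8 j [-0.4   0.37  1.06  0.    1.71 -1.9 ]
delta_pos [-0.06 -0.22 -0.09] rot [ 0.04 -0.13  0.07] rows~ 0.1 ee [ 640.5 -209.7  189.1]
[321.73028249 187.58844666]
```

View pics/w21c.png

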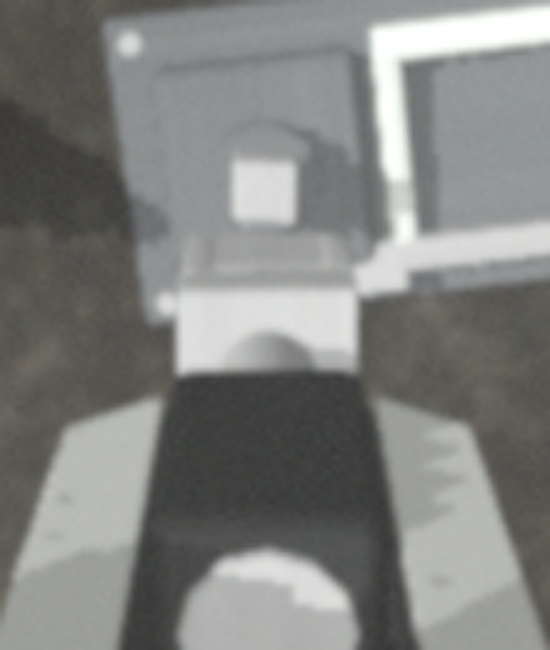

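View pics/sd21.png

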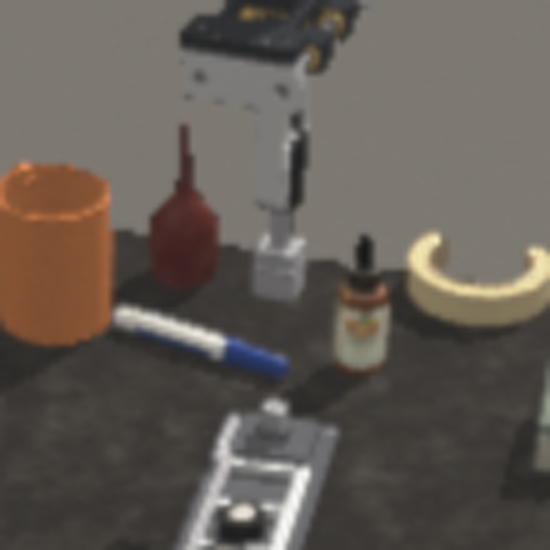

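View pics/sc21.png

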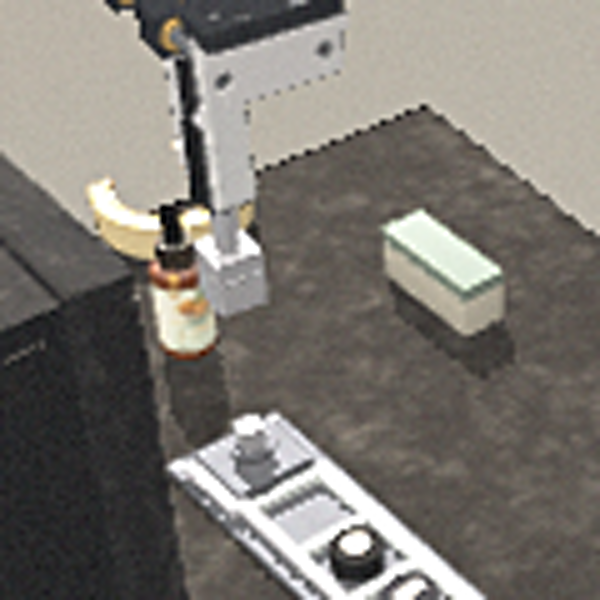

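Run:
```python
from h import *
im=get_image("wrist"); e,r=tool(); print(e)
crop(im,"w22c",295,165,60,55,12)
```

```text
[ 640.80103274 -209.46184271  190.16558329]
```

View pics/w22c.png

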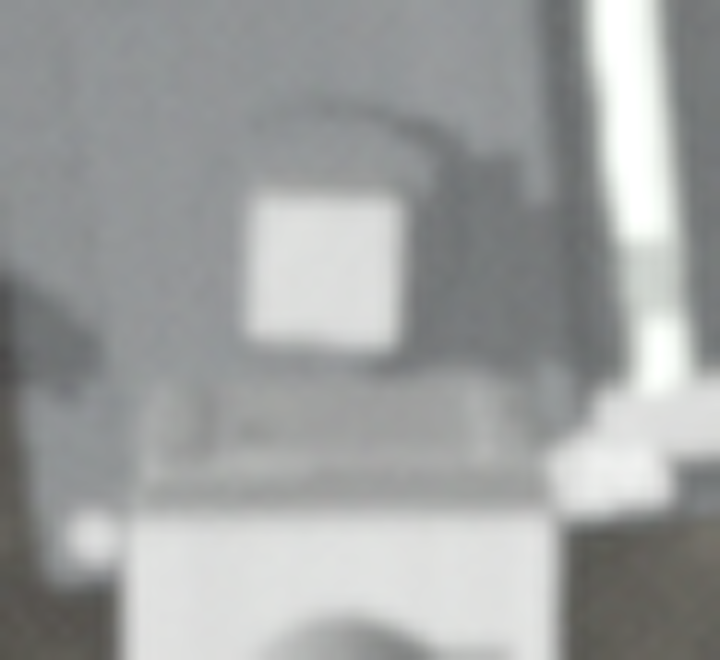

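Run:
```python
from h import *
im=get_image("wrist"); e,r=tool(); print(e.round(2))
c=lambda p:(p[0]/12+295,p[1]/12+165)
tf=lambda w:r.inv().apply(w-e).round(2)
H=[ray(im,*c(p),38) for p in [(247,192),(405,197),(397,350),(243,343)]]
for h in H: print("head",tf(h),h.round(1))
print("headc",tf(np.mean(H,0)),np.mean(H,0).round(1))
print("foot bottom edge mid",tf(ray(im,*c((341,375)),e[2]-64.1)), "ends",tf(ray(im,*c((160,375)),e[2]-64.1)),tf(ray(im,*c((520,375)),e[2]-64.1)))
for h in (20,25,26,28,30): print(h,"foot top edge ends",tf(ray(im,*c((130,510)),e[2]-64.1+h)),tf(ray(im,*c((557,510)),e[2]-64.1+h)))
```

```text
[ 640.85 -209.66  190.27]
head [  6.76  -8.21 152.28] [ 633.5 -217.5   38. ]
head [  6.29   6.22 152.27] [ 634.9 -203.1   38. ]
head [ -8.15   5.55 152.26] [ 649.3 -204.8   38. ]
head [ -7.48  -8.68 152.27] [ 647.6 -218.9   38. ]
headc [ -0.64  -1.28 152.27] [ 641.3 -211.1   38. ]
foot bottom edge mid [13.06  0.31 64.11] ends [ 13.07 -11.99  64.11] [13.06 12.48 64.1 ]
20 foot top edge ends [  9.61 -13.01  44.11] [ 9.6  13.91 44.1 ]
25 foot top edge ends [ 11.15 -12.71  39.11] [11.14 13.61 39.1 ]
26 foot top edge ends [ 11.46 -12.65  38.11] [11.45 13.54 38.1 ]
28 foot top edge ends [ 12.07 -12.54  36.11] [12.06 13.42 36.1 ]
30 foot top edge ends [ 12.68 -12.42  34.11] [12.67 13.3  34.1 ]
```

Run:
```python
from h import *
st(); go([641.3,-211.6,108],84.1)
```

```text
t 30.42 ee [ 640.8 -209.7  190.3] yaw y 86.11 z [-0.001 -0.    -1.   ] F [-0.2 -0.5 -1.2] T [-0.01 -0.08 -0.01] gap 23.9 j [-0.4   0.37  1.06 -0.    1.71 -1.9 ]
delta_pos [-0.06 -0.19  8.23] rot [-0.03 -0.03  2.01] rows~ 2.0 ee [ 640.8 -209.7  190.3]
```

```bash
python3 -m inch '{"delta_pos":[[-0.06,-0.19,3],[-0.06,-0.19,6],[-0.06,-0.19,7.5],[-0.06,-0.19,8.2],[-0.06,-0.19,8.2],[-0.06,-0.19,8.2],[-0.06,-0.19,8.2],[-0.06,-0.19,8.2]],"delta_rot":[[0,0,2],[0,0,2],[0,0,2],[0,0,2],[0,0,2],[0,0,2],[0,0,2],[0,0,2]],"claw":[0.9,0.9,0.9,0.9,0.9,0.9,0.9,0.9]}'
python3 - <<'E'
from h import *
st(); crop(get_image("side"),"sd23",290,110,80,80,7); crop(get_image("scene"),"sc23",230,110,80,80,7); go([641.3,-211.6,89],84.1)
im=get_image("wrist"); crop(im,"w23",260,120,120,120,5)
E
```

```text
t: 31.08
ee_pos: [642.5, -212.0, 110.8]
tool_rot: [0.002, 0.051, 0.999, -0.001]
wrist_force: [-0.4, 0.1, -0.6]
finger_gap: 0.256
t 31.08 ee [ 642.5 -212.   110.8] yaw y 84.12 z [ 0.003 -0.002 -1.   ] F [-0.4  0.1 -0.6] T [-0.02 -0.    0.03] gap 24.1 j [-0.4   0.4   1.18 -0.    1.56 -1.87]
delta_pos [0.09 0.02 2.11] rot [-0.08  0.14  0.02] rows~ 0.5 ee [ 642.1 -211.9  110.1]
```

View pics/sd23.png

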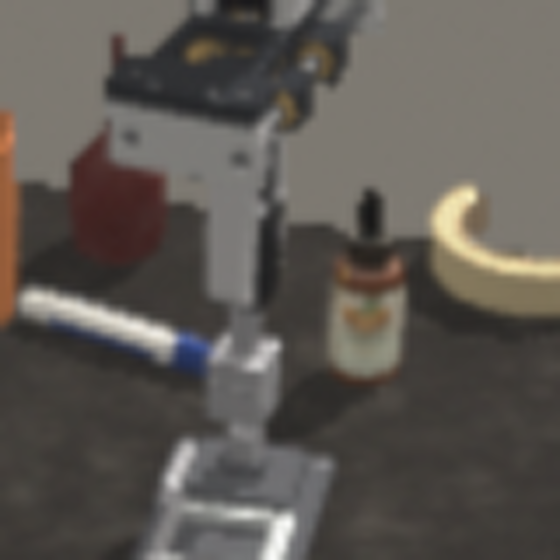

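View pics/sc23.png

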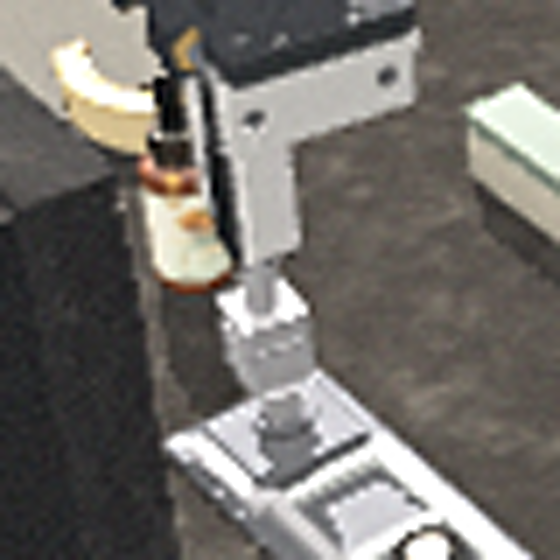

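View pics/w23.png

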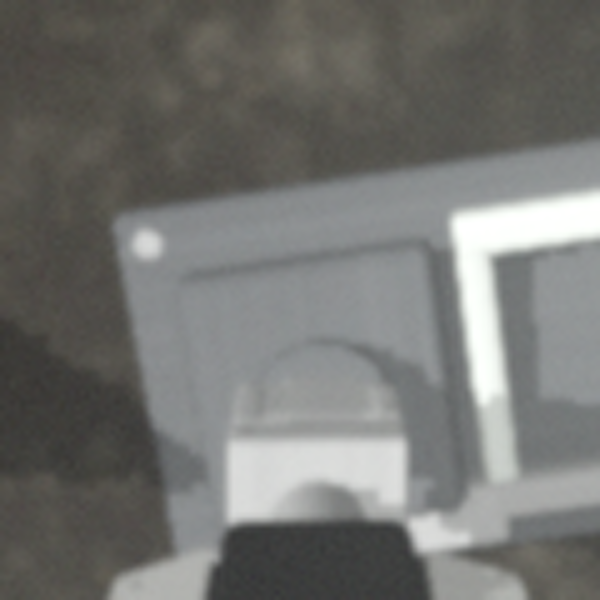

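```bash
python3 -m inch '{"delta_pos":[[0.05,0,0.4],[0.05,0,0.7],[0.05,0,1],[0.05,0,1.2],[0.05,0,1.2],[0.05,0,1.2]],"delta_rot":[[0,0,0],[0,0,0],[0,0,0],[0,0,0],[0,0,0],[0,0,0]],"claw":[0.9,0.9,0.9,0.9,0.9,0.9]}'
python3 - <<'E'
from h import *
st();go([641.3,-211.6,88.6],84.1)
E
```

```text
t: 31.73
ee_pos: [641.2, -211.8, 97.2]
tool_rot: [0.0, 0.051, 0.999, -0.0]
wrist_force: [1.0, -0.4, -0.6]
finger_gap: 0.251
t 31.73 ee [ 641.2 -211.8   97.2] yaw y 84.11 z [ 0.001 -0.001 -1.   ] F [ 1.  -0.4 -0.6] T [ 0.01 -0.01 -0.01] gap 23.6 j [-0.4   0.4   1.2  -0.    1.54 -1.87]
delta_pos [-0.01  0.02  0.86] rot [-0.05  0.05  0.01] rows~ 0.2 ee [ 641.2 -211.8   97.2]
```

```bash
python3 -m inch '{"delta_pos":[[0,0,0.3],[0,0,0.55],[0,0,0.75],[0,0,0.88],[0,0,0.88],[0,0,0.88]],"delta_rot":[[0,0,0],[0,0,0],[0,0,0],[0,0,0],[0,0,0],[0,0,0]],"claw":[0.9,0.9,0.9,0.9,0.9,0.9]}'
python3 - <<'E'
from h import *
st()
E
python3 -m inch '{"delta_pos":[[0,0,0.05],[0,0,0.05],[0,0,0.05]],"delta_rot":[[0,0,0],[0,0,0],[0,0,0]],"claw":[0.9,0.9,0.9]}'
python3 - <<'E'
from h import *
st(); crop(get_image("side"),"sd24",290,110,80,80,7)
E
```

```text
t: 32.23
ee_pos: [641.2, -211.8, 88.4]
tool_rot: [0.0, 0.051, 0.999, -0.001]
wrist_force: [-0.2, 0.3, -1.0]
finger_gap: 0.252
t 32.23 ee [ 641.2 -211.8   88.4] yaw y 84.11 z [ 0.001 -0.001 -1.   ] F [-0.2  0.3 -1. ] T [ 0.   -0.01  0.05] gap 23.7 j [-0.4   0.41  1.21 -0.    1.52 -1.87]
t: 32.48
ee_pos: [641.3, -211.8, 88.0]
tool_rot: [0.001, 0.051, 0.999, -0.001]
wrist_force: [0.1, 0.6, -0.7]
finger_gap: 0.255
t 32.48 ee [ 641.3 -211.8   88. ] yaw y 84.11 z [ 0.001 -0.001 -1.   ] F [ 0.1  0.6 -0.7] T [0.02 0.01 0.03] gap 24.0 j [-0.4   0.41  1.21 -0.    1.52 -1.87]
```

View pics/sd24.png

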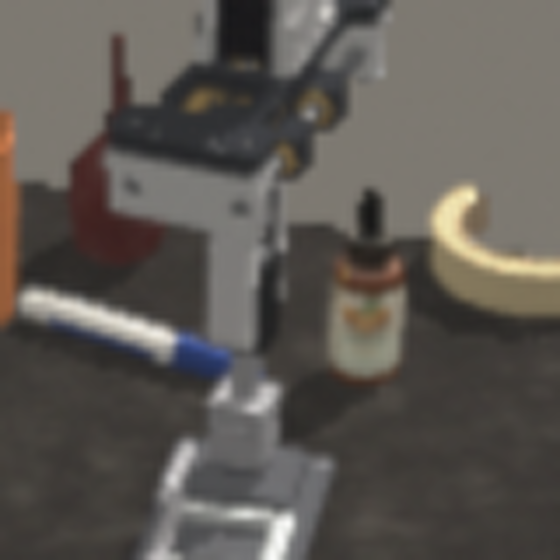

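```bash
python3 -m inch '{"delta_pos":[[0,0,0],[0,0,0],[0,0,0.01],[0,0,0.02],[0,0,0.03],[0,0,0.04],[0,0,0.05],[0,0,0.06],[0,0,0.07],[0,0,0.08],[0,0,0.09],[0,0,0.1],[0,0,0.11],[0,0,0.12],[0,0,0.13],[0,0,0.14],[0,0,0.14],[0,0,0.14]],"delta_rot":[[0,0,5],[0,0,10],[0,0,15],[0,0,21],[0,0,27],[0,0,33],[0,0,39],[0,0,45],[0,0,51],[0,0,57],[0,0,63],[0,0,69],[0,0,75],[0,0,81],[0,0,87],[0,0,93],[0,0,96],[0,0,96]],"claw":[0.9,0.9,0.9,0.9,0.9,0.9,0.9,0.9,0.9,0.9,0.9,0.9,0.9,0.9,0.9,0.9,0.9,0.9]}'
python3 - <<'E'
from h import *
st(); im=shot("wrist","w25"); crop(get_image("side"),"sd25",280,110,100,130,5)
E
```

```text
t: 34.03
ee_pos: [640.1, -211.7, 86.7]
tool_rot: [-0.0, 0.777, 0.63, -0.001]
wrist_force: [-2.3, -0.6, 2.0]
finger_gap: 0.253
t 34.03 ee [ 640.1 -211.7   86.7] yaw y -11.94 z [-0.002 -0.001 -1.   ] F [-2.3 -0.6  2. ] T [0.1  1.01 0.03] gap 23.8 j [-0.4   0.41  1.22 -0.    1.52 -0.19]
```

View pics/w25.png

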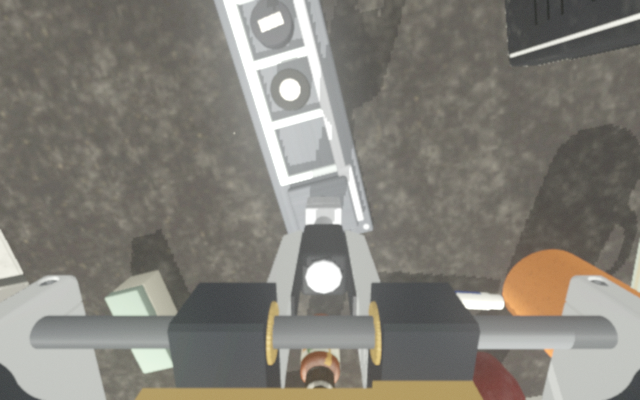

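View pics/sd25.png

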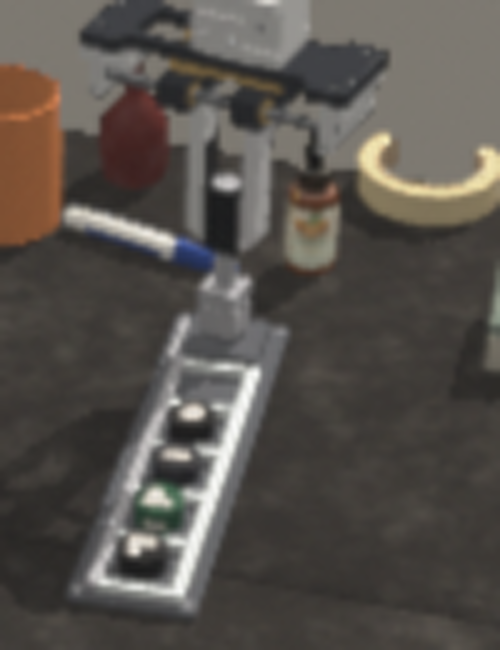

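```bash
python3 -m inch '{"delta_pos":[[0,0,0.01],[0,0,0.02],[0,0,0.03],[0,0,0.04],[0,0,0.05],[0,0,0.06],[0,0,0.07],[0,0,0.08],[0,0,0.08],[0,0,0.08],[0,0,0.08]],"delta_rot":[[0,0,6],[0,0,12],[0,0,18],[0,0,24],[0,0,30],[0,0,36],[0,0,42],[0,0,48],[0,0,54],[0,0,54],[0,0,54]],"claw":[0.9,0.9,0.9,0.9,0.9,0.9,0.9,0.9,0.9,0.9,0.9]}'
python3 - <<'E'
from h import *
st()
E
```

```text
t: 35.05
ee_pos: [639.6, -211.3, 85.8]
tool_rot: [-0.0, 0.977, 0.211, -0.001]
wrist_force: [-2.8, 3.0, 1.4]
finger_gap: 0.256
t 35.05 ee [ 639.6 -211.3   85.8] yaw y -65.62 z [-0.003  0.    -1.   ] F [-2.8  3.   1.4] T [0.33 1.03 0.01] gap 24.1 j [-0.4   0.41  1.22 -0.    1.52  0.74]
```

```bash
python3 -m inch '{"delta_pos":[[0,0,0],[0,0,0],[0,0,0],[0,0,0],[0,0,0],[0,0,0],[0,0,0],[0,0,0],[0,0,0]],"delta_rot":[[0,0,-1],[0,0,-2],[0,0,-2],[0,0,-2],[0,0,-2],[0,0,-2],[0,0,-2],[0,0,-2],[0,0,-2]],"claw":[0.9,0.9,-0.6,-0.6,-0.6,-0.6,-0.6,-0.6,-0.6]}'
python3 - <<'E'
from h import *
st(); im=shot("wrist","w26")
E
```

```text
t: 35.8
ee_pos: [639.7, -211.4, 85.8]
tool_rot: [-0.0, 0.974, 0.228, -0.001]
wrist_force: [-1.1, 0.2, -0.5]
finger_gap: 0.716
t 35.8 ee [ 639.7 -211.4   85.8] yaw y -63.61 z [-0.003  0.    -1.   ] F [-1.1  0.2 -0.5] T [-0.02  0.14 -0.02] gap 67.4 j [-0.4   0.41  1.22 -0.    1.52  0.71]
```

View pics/w26.png

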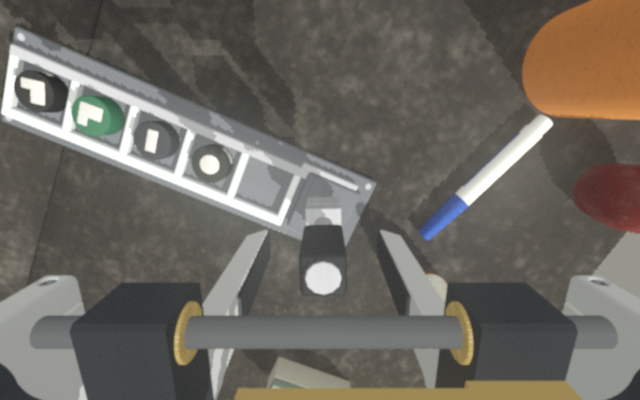

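```bash
python3 - <<'E'
from h import *
im=get_image("wrist"); e,r=tool()
f=im["frame"][240:310,290:355].astype(int); m=(f.min(2)>170)
n,l,s,c=cv2.connectedComponentsWithStats(m.astype(np.uint8)); k=1+np.argmax(s[1:,4]); p=c[k]+[290,240]
w=ray(im,*p,e[2]+43); print(p,w.round(1),r.inv().apply(w-e).round(2))
E
python3 -m inch '{"delta_pos":[[0,0,0],[0,0,0],[0,0,0],[0,0,0],[0,0,0],[0,0,0],[0,0,0],[0,0,0],[0,0,0],[0,0,0],[0,0,0],[0,0,0],[0,0,0],[0,0,0],[0,0,0],[0,0,0]],"delta_rot":[[0,0,-6],[0,0,-13],[0,0,-20],[0,0,-27],[0,0,-34],[0,0,-41],[0,0,-48],[0,0,-55],[0,0,-62],[0,0,-69],[0,0,-76],[0,0,-83],[0,0,-90],[0,0,-90],[0,0,-90],[0,0,-90]],"claw":[-0.6,-0.6,-0.6,-0.6,-0.6,-0.6,-0.6,-0.6,-0.6,-0.6,-0.6,-0.6,-0.6,-0.6,-0.6,-0.6]}'
python3 - <<'E'
from h import *
im=get_image("wrist"); e,r=tool(); st()
f=im["frame"][240:310,290:355].astype(int); m=(f.min(2)>170)
n,l,s,c=cv2.connectedComponentsWithStats(m.astype(np.uint8)); k=1+np.argmax(s[1:,4]); p=c[k]+[290,240]
w=ray(im,*p,e[2]+43); print(p,w.round(1),r.inv().apply(w-e).round(2)); crop(im,"w27",250,180,140,130,5)
E
```

```text
[322.82662192 277.79865772] [ 640.7 -210.9  128.8] [  1.01   0.   -43.  ]
t: 37.23
ee_pos: [639.7, -211.3, 85.9]
tool_rot: [-0.001, 0.528, 0.849, -0.001]
wrist_force: [-0.4, -0.1, 0.5]
finger_gap: 0.801
t 37.28 ee [ 639.7 -211.3   85.8] yaw y 26.27 z [-0.003 -0.    -1.   ] F [-0.5  0.3  0.1] T [-0.05 -0.01 -0.02] gap 75.1 j [-0.4   0.41  1.22 -0.    1.52 -0.86]
[323.87311828 278.06021505] [ 640.4 -210.9  128.8] [  0.1   0.7 -43. ]
```

View pics/w27.png

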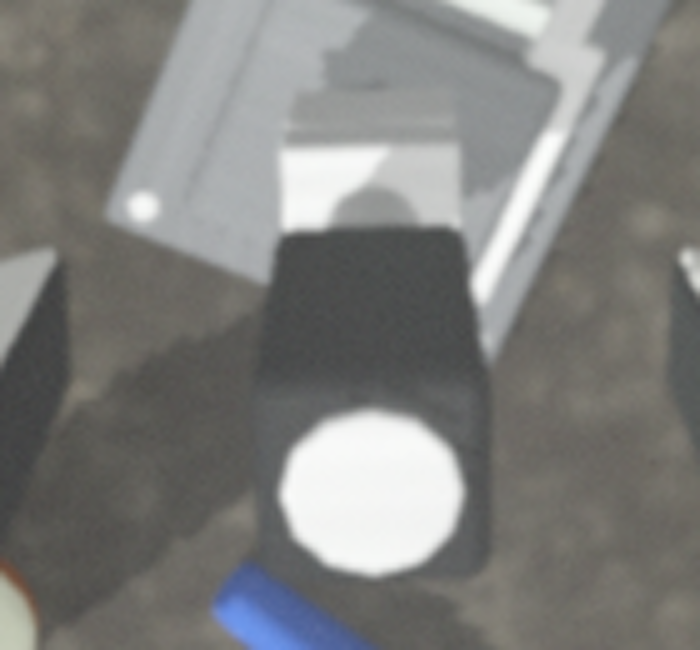

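```bash
python3 -m inch '{"delta_pos":[[0,0.06,0],[0,0.06,0],[0,0.06,0],[0,0.06,0],[0,0.06,0],[0,0.06,0],[0,0.06,0],[0,0.06,0],[0,0.06,0],[0,0.06,0]],"delta_rot":[[0,0,0],[0,0,0],[0,0,0],[0,0,0],[0,0,0],[0,0,0],[0,0,0],[0,0,0],[0,0,0],[0,0,0]],"claw":[-0.6,0.9,0.9,0.9,0.9,0.9,0.9,0.9,0.9,0.9]}' 40
python3 - <<'E'
from h import *
st()
E
python3 -m inch '{"delta_pos":[[0,0,0],[0,0,0.01],[0,0,0.02],[0,0,0.03],[0,0,0.04],[0,0,0.05],[0,0,0.06],[0,0,0.07],[0,0,0.08],[0,0,0.09],[0,0,0.1],[0,0,0.11],[0,0,0.12],[0,0,0.13],[0,0,0.14],[0,0,0.15],[0,0,0.15],[0,0,0.15],[0,0,0.15]],"delta_rot":[[0,0,6],[0,0,12],[0,0,18],[0,0,24],[0,0,30],[0,0,36],[0,0,42],[0,0,48],[0,0,54],[0,0,60],[0,0,66],[0,0,72],[0,0,78],[0,0,84],[0,0,90],[0,0,95],[0,0,100],[0,0,100],[0,0,100]],"claw":[0.9,0.9,0.9,0.9,0.9,0.9,0.9,0.9,0.9,0.9,0.9,0.9,0.9,0.9,0.9,0.9,0.9,0.9,0.9]}'
python3 - <<'E'
from h import *
st()
E
```

```text
t: 38.12
ee_pos: [640.2, -211.0, 85.9]
tool_rot: [-0.001, 0.528, 0.849, -0.001]
wrist_force: [0.0, 0.5, 1.0]
finger_gap: 0.255
t 38.12 ee [ 640.2 -211.    85.9] yaw y 26.27 z [-0.003  0.    -1.   ] F [0.  0.5 1. ] T [ 0.01  0.04 -0.04] gap 24.0 j [-0.4   0.41  1.22 -0.    1.52 -0.86]
t: 39.7
ee_pos: [640.1, -211.0, 84.3]
tool_rot: [-0.0, 0.99, 0.143, -0.002]
wrist_force: [-0.2, 0.4, 0.4]
finger_gap: 0.255
t 39.7 ee [ 640.1 -211.    84.3] yaw y -73.61 z [-0.003  0.    -1.   ] F [-0.2  0.4  0.4] T [0.1  0.19 0.02] gap 24.0 j [-0.4   0.41  1.22 -0.    1.52  0.88]
```

```bash
python3 -m inch '{"delta_pos":[[0,0,0],[0,0,0.01],[0,0,0.01],[0,0,0.02],[0,0,0.02]],"delta_rot":[[0,0,3],[0,0,6],[0,0,9],[0,0,12],[0,0,12]],"claw":[0.9,0.9,0.9,0.9,0.9]}'
python3 - <<'E'
from h import *
st(); print(sense()["tau"].round(2))
E
python3 -m inch '{"delta_pos":[[0,0,0],[0,0,0],[0,0,0],[0,0,0]],"delta_rot":[[0,0,2],[0,0,4],[0,0,4],[0,0,4]],"claw":[0.9,0.9,0.9,0.9]}'
python3 - <<'E'
from h import *
st(); print(sense()["tau"].round(2)); crop(get_image("wrist"),"w28",0,0,640,300,1.2)
E
```

```text
t: 40.12
ee_pos: [640.0, -211.0, 84.2]
tool_rot: [-0.0, 0.999, 0.039, -0.002]
wrist_force: [-0.7, 0.4, 0.5]
finger_gap: 0.25
t 40.12 ee [ 640.  -211.    84.2] yaw y -85.55 z [-0.003  0.    -1.   ] F [-0.7  0.4  0.5] T [0.07 0.21 0.01] gap 23.5 j [-0.4   0.41  1.22 -0.    1.52  1.09]
[-7.000e-02 -4.643e+01 -2.950e+01  3.000e-02 -2.000e-01  4.100e-01]
t: 40.45
ee_pos: [640.0, -210.9, 84.1]
tool_rot: [-0.0, 1.0, 0.005, -0.002]
wrist_force: [-0.3, -0.6, -1.2]
finger_gap: 0.251
t 40.45 ee [ 640.  -210.9   84.1] yaw y -89.4 z [-0.003  0.    -1.   ] F [-0.3 -0.6 -1.2] T [0.07 0.19 0.  ] gap 23.6 j [-0.4   0.41  1.22 -0.    1.52  1.16]
[-7.000e-02 -4.662e+01 -2.958e+01  2.000e-02 -1.400e-01  6.000e-02]
```

View pics/w28.png

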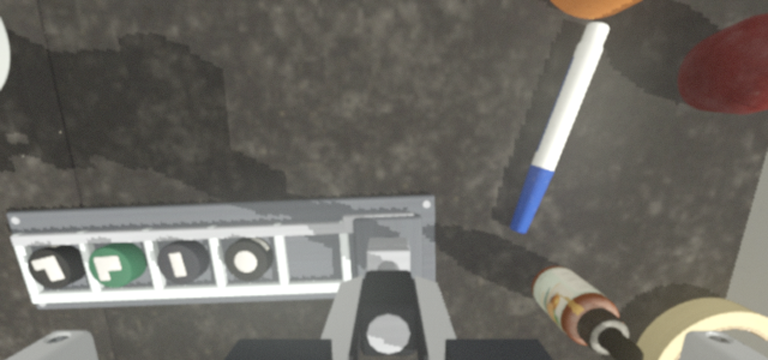

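```bash
for i in 1 2 3; do python3 -m inch '{"delta_pos":[[0,0,0],[0,0,0],[0,0,0],[0,0,0]],"delta_rot":[[0,0,2],[0,0,4],[0,0,4],[0,0,4]],"claw":[0.9,0.9,0.9,0.9]}' >/dev/null
python3 - <<'E'
from h import *
st(); print(sense()["tau"][5].round(2))
E
done
```

```text
t 40.83 ee [ 640.  -210.9   84.1] yaw y -93.31 z [-0.003  0.    -1.   ] F [-0.3  0.8 -0.4] T [0.01 0.19 0.07] gap 24.0 j [-0.4   0.41  1.22 -0.    1.52  1.23]
0.11
t 41.17 ee [ 640.  -210.8   84.1] yaw y -97.19 z [-0.003  0.    -1.   ] F [-0.1 -0.  -0.6] T [0.08 0.17 0.19] gap 24.1 j [-0.4   0.41  1.22 -0.    1.52  1.29]
0.28
t 41.5 ee [ 640.  -210.9   84. ] yaw y -101.08 z [-0.003  0.    -1.   ] F [-0.1  0.1  0.5] T [0.05 0.16 0.37] gap 24.0 j [-0.4   0.41  1.22 -0.    1.52  1.36]
0.4
```

```bash
python3 -m inch '{"delta_pos":[[0,0,0],[0,0,0],[0,0,0],[0,0,0]],"delta_rot":[[0,0,2],[0,0,4],[0,0,4],[0,0,4]],"claw":[0.9,0.9,0.9,0.9]}' >/dev/null
python3 - <<'E'
from h import *
st(); print(sense()["tau"][5].round(2)); im=shot("wrist","w29"); crop(im,"w29c",260,160,120,140,5)
E
```

```text
t 41.83 ee [ 640.1 -210.9   84.1] yaw y -104.95 z [-0.003  0.    -1.   ] F [ 0.2 -0.7 -0.4] T [-0.02  0.18  0.45] gap 23.8 j [-0.4   0.41  1.22 -0.    1.52  1.43]
0.51
```

View pics/w29c.png

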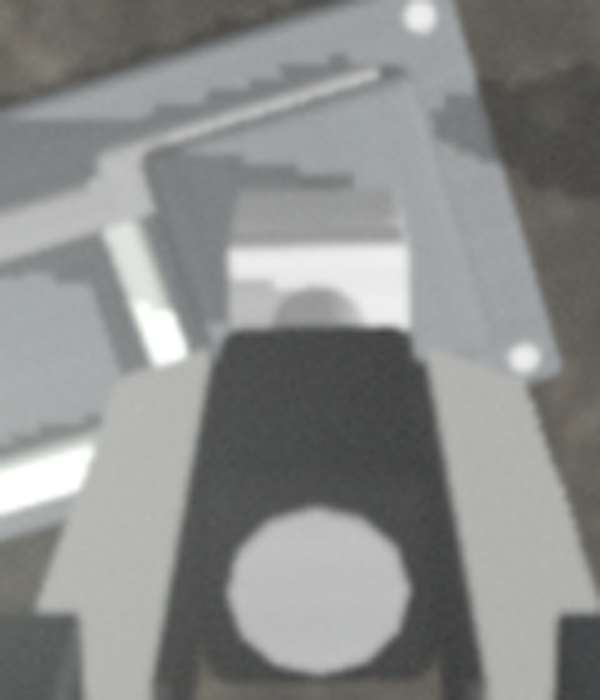

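View pics/w29.png

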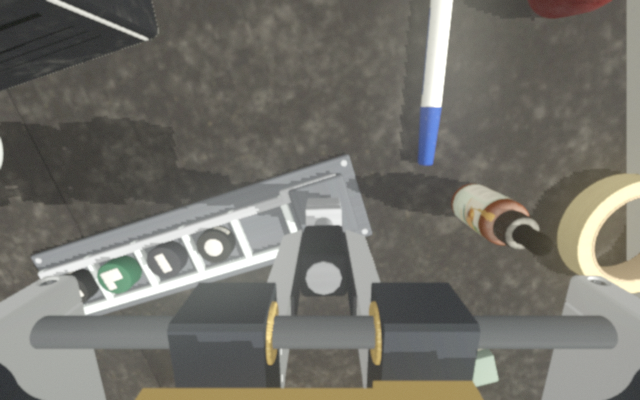

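Run:
```python
from h import *
im=get_image("wrist"); np.save("w29.npy",im["world_from_camera"]); crop(im,"w30",190,170,120,100,6.5)
```

```text
(no output)
```

View pics/w30.png

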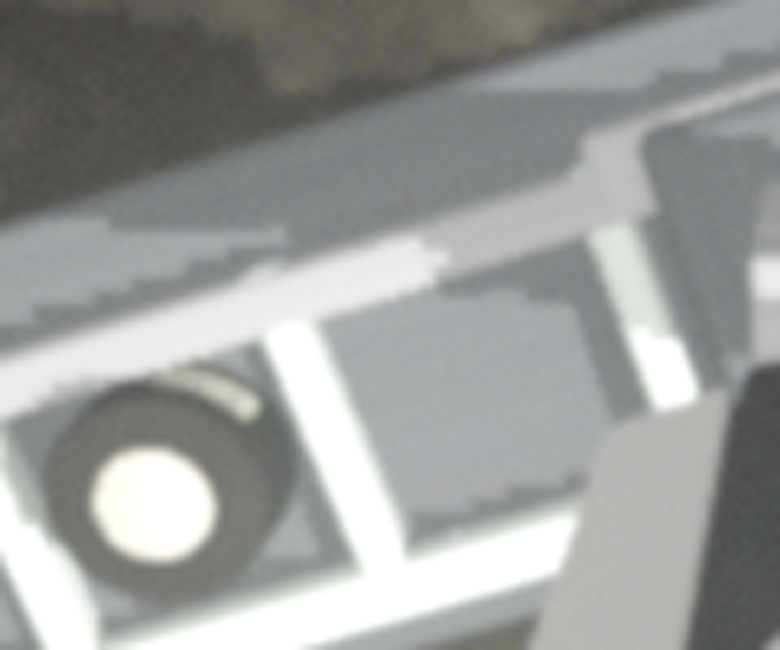

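Run:
```python
from h import *
im=get_image("wrist"); c=lambda p:(p[0]/6.5+190,p[1]/6.5+170)
t=np.array([634,-94.1]); a=np.radians(2.84); Rm=np.array([[np.cos(a),-np.sin(a)],[np.sin(a),np.cos(a)]])
C=lambda p,z:((ray(im,*c(p),z)[:2]-t)@Rm).round(1)
print("bar in",C((290,322),13),C((290,322),16),"front",C((385,560),13),C((470,522),13),C((450,275),13))
print("bar outer",C((270,265),13),"plate edge far",C((300,130),6),C((0,218),6))
print("front edge of plate",C((300,680),6))
```

```text
bar in [ 15.6 -41.9] [ 16.3 -43.1] front [-20.3 -41.2] [-18.6 -54.2] [ 15.2 -64.3]
bar outer [ 23.7 -42.4] plate edge far [ 38.3 -50.6] [39.4 -7.9]
front edge of plate [-36.8 -19.9]
```

```bash
for i in 1 2; do python3 -m inch '{"delta_pos":[[0,0,0],[0,0,0],[0,0,0],[0,0,0]],"delta_rot":[[0,0,-5],[0,0,-10],[0,0,-10],[0,0,-10]],"claw":[0.9,0.9,0.9,0.9]}' >/dev/null
python3 - <<'E'
from h import *
st(); print(sense()["tau"][5].round(2))
E
done
```

```text
t 42.32 ee [ 640.1 -210.9   84.1] yaw y -95.15 z [-0.003  0.    -1.   ] F [-0.3  1.  -0.6] T [0.07 0.16 0.03] gap 23.4 j [-0.4   0.41  1.22 -0.    1.52  1.26]
-0.01
t 42.65 ee [ 640.1 -210.9   84.3] yaw y -85.35 z [-0.003  0.    -1.   ] F [-0.2  0.2  1.3] T [0.05 0.24 0.03] gap 23.9 j [-0.4   0.41  1.22 -0.    1.52  1.09]
-0.02
```

```bash
python3 -m inch '{"delta_pos":[[0,0,-0.5],[0,0,-1],[0,0,-1.7],[0,0,-2.5],[0,0,-2.5],[0,0,-2.5]],"delta_rot":[[0,0,0],[0,0,0],[0,0,0],[0,0,0],[0,0,0],[0,0,0]],"claw":[0.9,0.9,0.9,0.9,0.9,0.9]}'
python3 -m inch '{"delta_pos":[[0,0,-3],[0,0,-6],[0,0,-8],[0,0,-8],[0,0,-8],[0,0,-8]],"delta_rot":[[0,0,0],[0,0,0],[0,0,0],[0,0,0],[0,0,0],[0,0,0]],"claw":[0.9,0.9,0.9,0.9,0.9,0.9]}'
python3 - <<'E'
from h import *
st(); im=shot("wrist","w31"); crop(im,"w31c",290,150,80,70,9)
E
```

```text
t: 43.15
ee_pos: [640.7, -211.1, 110.6]
tool_rot: [0.0, 0.999, 0.04, -0.001]
wrist_force: [-0.7, 0.3, -0.1]
finger_gap: 0.252
t: 43.65
ee_pos: [640.1, -210.8, 189.4]
tool_rot: [-0.0, 0.999, 0.04, -0.002]
wrist_force: [-0.1, 0.4, -1.6]
finger_gap: 0.255
t 43.65 ee [ 640.1 -210.8  189.4] yaw y -85.44 z [-0.003  0.001 -1.   ] F [-0.1  0.4 -1.6] T [-0.04  0.1  -0.03] gap 24.0 j [-0.4   0.37  1.06 -0.    1.71  1.09]
```

View pics/w31.png

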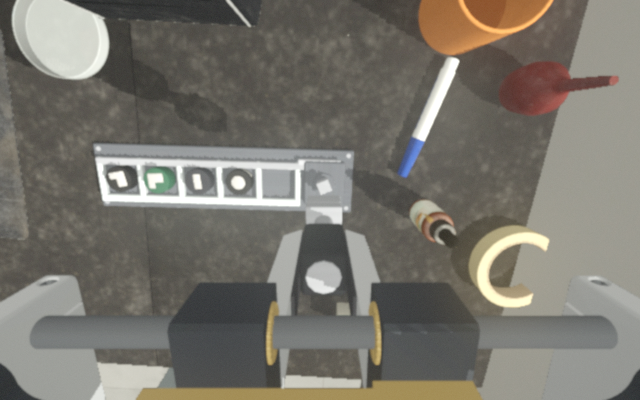

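View pics/w31c.png

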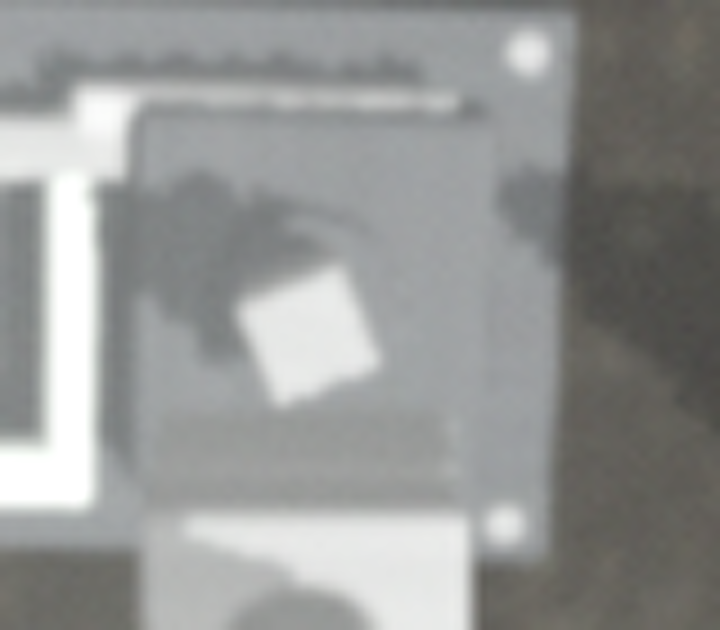

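Run:
```python
from h import *
im=get_image("wrist"); c=lambda p:(p[0]/9+290,p[1]/9+150)
H=[ray(im,*c(p),34) for p in [(235,308),(342,260),(384,362),(279,410)]]
for i in range(4): d=H[(i+1)%4]-H[i]; print(np.linalg.norm(d).round(1),(np.degrees(np.arctan2(d[1],d[0]))%90).round(1))
print(np.mean(H,0).round(1))
go([479.2,303.3,188],18.4)
```

```text
14.4 29.2
13.9 26.7
14.4 29.9
14.0 27.1
[ 639.7 -211.7   34. ]
delta_pos [-11.9  -52.51   0.16] rot [ 0.11  0.35 76.17] rows~ 12.9 ee [ 639.7 -210.6  187.8]
```

Run:
```python
from h import *
im=get_image("wrist"); e,r=tool(); st(); c=lambda p:(p[0]/9+290,p[1]/9+150); tf=lambda w:r.inv().apply(w-e).round(2)
crop(im,"w32c",290,150,80,70,9)
print("head",tf(ray(im,*c((310,335)),34)))
zf=e[2]-64.1
print("foot bottom edge",tf(ray(im,*c((160,410)),zf)),tf(ray(im,*c((460,410)),zf)),"top edge",tf(ray(im,*c((143,512)),zf+27)),tf(ray(im,*c((470,512)),zf+27)))
f=im["frame"][240:310,290:355].astype(int); m=(f.min(2)>160)
n,l,s,cc=cv2.connectedComponentsWithStats(m.astype(np.uint8)); k=1+np.argmax(s[1:,4]); p=cc[k]+[290,240]
print("cap",p,tf(ray(im,*p,e[2]+43)))
```

```text
t 43.8 ee [ 639.7 -210.6  187.9] yaw y -85.43 z [-0.006  0.002 -1.   ] F [-0.3  1.3 -1.7] T [ 0.    0.14 -0.01] gap 24.1 j [-0.4   0.37  1.06 -0.    1.71  1.09]
head [  0.71   1.3  153.85]
foot bottom edge [ 14.81 -12.63  64.05] [14.81 14.53 63.99] top edge [ 13.33 -12.74  37.05] [13.33 13.86 37.  ]
cap [323.10660487 277.47856315] [  1.19  -0.12 -43.01]
```

View pics/w32c.png

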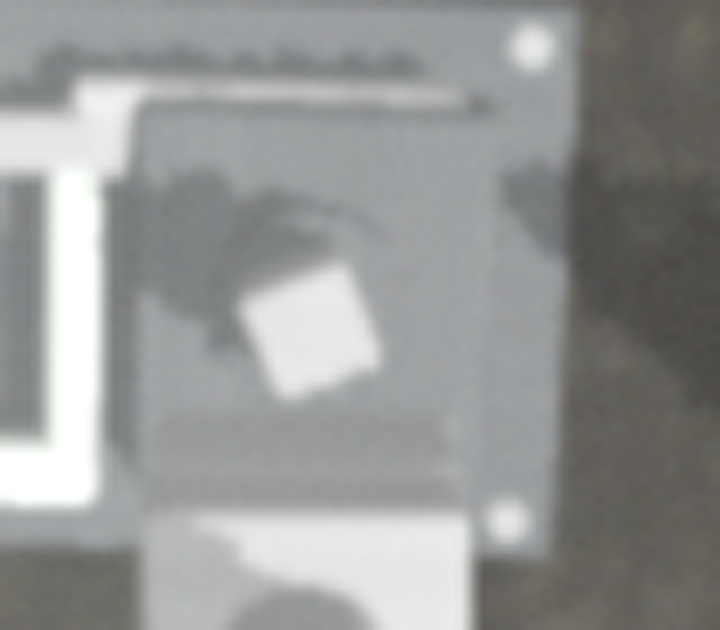

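Run:
```python
from h import *
go([639,-211.8,105],-62)
```

```text
delta_pos [-0.04  0.13  8.29] rot [ -0.18   0.29 -23.43] rows~ 3.3 ee [ 639.7 -210.6  187.9]
```

```bash
python3 -m inch '{"delta_pos":[[-0.04,0.13,2],[-0.04,0.13,4],[-0.04,0.13,6],[-0.04,0.13,7.5],[-0.04,0.13,8.3],[-0.04,0.13,8.3],[-0.04,0.13,8.3],[-0.04,0.13,8.3],[-0.04,0.13,8.3]],"delta_rot":[[0,0.3,-6],[0,0.3,-12],[0,0.3,-18],[0,0.3,-23.4],[0,0.3,-23.4],[0,0.3,-23.4],[0,0.3,-23.4],[0,0.3,-23.4],[0,0.3,-23.4]],"claw":[0.9,0.9,0.9,0.9,0.9,0.9,0.9,0.9,0.9]}'
python3 - <<'E'
from h import *
st(); im=get_image("wrist"); crop(im,"w33",270,130,110,110,6); go([639,-211.8,84.5],-62)
E
```

```text
t: 44.55
ee_pos: [639.9, -212.2, 106.7]
tool_rot: [-0.001, 0.97, 0.241, 0.001]
wrist_force: [-0.6, -0.3, -1.7]
finger_gap: 0.254
t 44.55 ee [ 639.9 -212.2  106.7] yaw y -62.08 z [ 0.002  0.002 -1.   ] F [-0.6 -0.3 -1.7] T [0.02 0.15 0.04] gap 23.8 j [-0.41  0.4   1.19  0.    1.55  0.68]
delta_pos [-0.06 -0.07  2.21] rot [-0.04 -0.15 -0.07] rows~ 0.5 ee [ 639.8 -212.2  106.6]
```

View pics/w33.png

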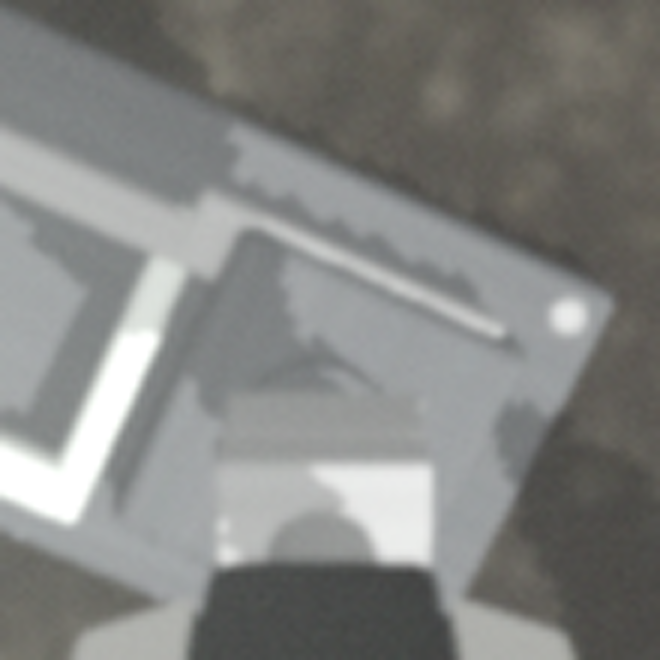

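Lower on gently.

```bash
python3 -m inch '{"delta_pos":[[-0.06,-0.06,0.4],[-0.06,-0.06,0.8],[-0.06,-0.06,1.1],[-0.06,-0.06,1.1],[-0.06,-0.06,1.1]],"delta_rot":[[0,0,0],[0,0,0],[0,0,0],[0,0,0],[0,0,0]],"claw":[0.9,0.9,0.9,0.9,0.9]}'
python3 - <<'E'
from h import *
st()
E
python3 -m inch '{"delta_pos":[[0,0,0.4],[0,0,0.7],[0,0,0.9],[0,0,1.1],[0,0,1.15],[0,0,1.15]],"delta_rot":[[0,0,0],[0,0,0],[0,0,0],[0,0,0],[0,0,0],[0,0,0]],"claw":[0.9,0.9,0.9,0.9,0.9,0.9]}'
python3 - <<'E'
from h import *
st()
E
```

```text
t: 45.02
ee_pos: [638.7, -211.7, 94.9]
tool_rot: [-0.001, 0.97, 0.241, 0.001]
wrist_force: [-0.5, -0.1, -0.3]
finger_gap: 0.253
t 45.02 ee [ 638.7 -211.7   94.9] yaw y -62.07 z [ 0.001  0.002 -1.   ] F [-0.5 -0.1 -0.3] T [0.01 0.11 0.06] gap 23.8 j [-0.41  0.4   1.21  0.    1.53  0.68]
t: 45.52
ee_pos: [638.5, -211.6, 84.6]
tool_rot: [-0.001, 0.97, 0.241, 0.001]
wrist_force: [-2.5, 0.7, 4.6]
finger_gap: 0.255
t 45.52 ee [ 638.5 -211.6   84.6] yaw y -62.07 z [ 0.001  0.002 -1.   ] F [-2.5  0.7  4.6] T [0.16 0.82 0.04] gap 24.0 j [-0.41  0.41  1.22  0.    1.51  0.68]
```

```bash
python3 -m inch '{"delta_pos":[[-0.04,-0.02,-0.03],[-0.04,-0.02,-0.03],[-0.04,-0.02,-0.03]],"delta_rot":[[0,0,0],[0,0,0],[0,0,0]],"claw":[0.9,0.9,0.9]}' >/dev/null
python3 - <<'E'
from h import *
st()
E
for i in 1 2 3 4 5; do python3 -m inch '{"delta_pos":[[0,0,0],[0,0,0],[0,0,0],[0,0,0]],"delta_rot":[[0,0,2],[0,0,5],[0,0,5],[0,0,5]],"claw":[0.9,0.9,0.9,0.9]}' >/dev/null
python3 - <<'E'
from h import *
st()
E
done
```

```text
t 45.77 ee [ 638.3 -211.8   84.8] yaw y -62.07 z [ 0.002  0.002 -1.   ] F [ 0.7 -0.2 -0.7] T [-0.07  0.07 -0.05] gap 23.6 j [-0.41  0.4   1.22  0.    1.51  0.68]
t 46.1 ee [ 638.6 -212.1   84.8] yaw y -67.01 z [ 0.002  0.001 -1.   ] F [-0.7  0.2  0.4] T [-0.2   0.1  -0.05] gap 23.9 j [-0.41  0.4   1.22  0.    1.51  0.76]
t 46.43 ee [ 638.4 -212.    84.7] yaw y -71.89 z [ 0.002  0.002 -1.   ] F [-1.3 -0.5  0.9] T [-0.05  0.36 -0.01] gap 24.3 j [-0.41  0.4   1.22  0.    1.51  0.85]
t 46.77 ee [ 638.1 -211.7   84.7] yaw y -76.76 z [ 0.001  0.002 -1.   ] F [-2.5  1.9  2.2] T [ 0.2   0.69 -0.02] gap 23.7 j [-0.41  0.4   1.22  0.    1.51  0.93]
t 47.1 ee [ 637.9 -211.4   84.7] yaw y -81.61 z [ 0.     0.003 -1.   ] F [-1.7  1.1  1.5] T [ 0.24  0.51 -0.01] gap 23.8 j [-0.41  0.4   1.23  0.    1.51  1.02]
t 47.43 ee [ 637.9 -211.3   84.6] yaw y -86.47 z [ 0.     0.003 -1.   ] F [-1.8  2.1  2.6] T [0.22 0.5  0.03] gap 24.0 j [-0.41  0.4   1.23  0.    1.51  1.1 ]
```

```bash
for i in 1 2 3; do python3 -m inch '{"delta_pos":[[0,0,0],[0,0,0],[0,0,0],[0,0,0]],"delta_rot":[[0,0,2],[0,0,5],[0,0,5],[0,0,5]],"claw":[0.9,0.9,0.9,0.9]}' >/dev/null
python3 - <<'E'
from h import *
st(); print(sense()["tau"][5].round(2))
E
done
python3 - <<'E'
from h import *
im=get_image("wrist"); crop(im,"w34",260,160,120,140,5)
E
```

```text
t 47.77 ee [ 637.9 -211.1   84.6] yaw y -91.32 z [ 0.     0.003 -1.   ] F [-1.5  1.1  0.7] T [0.26 0.5  0.04] gap 24.2 j [-0.41  0.4   1.23  0.    1.51  1.19]
0.07
t 48.1 ee [ 637.9 -210.9   84.5] yaw y -96.17 z [ 0.     0.004 -1.   ] F [-0.8  0.6  2.3] T [0.34 0.46 0.15] gap 23.8 j [-0.41  0.4   1.23  0.    1.51  1.27]
0.21
t 48.43 ee [ 637.9 -210.8   84.5] yaw y -101.0 z [ 0.     0.004 -1.   ] F [-1.   1.9  0.6] T [0.31 0.49 0.28] gap 23.5 j [-0.41  0.4   1.23  0.    1.51  1.36]
0.35
```

View pics/w34.png

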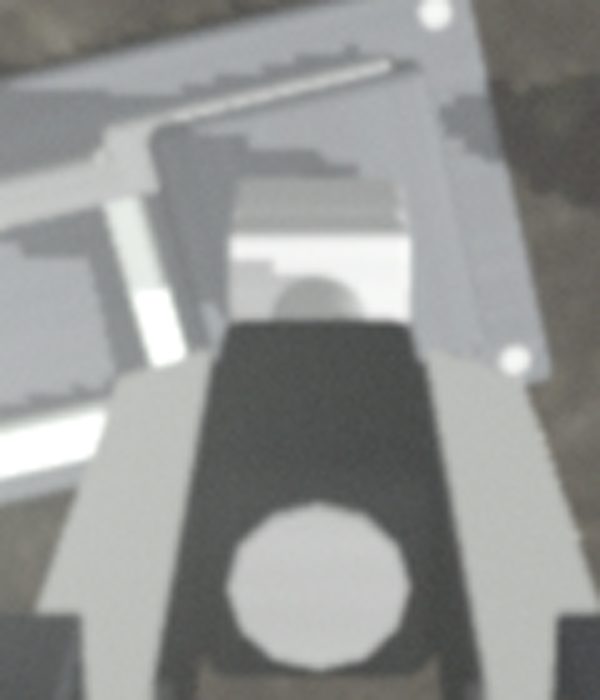

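```bash
python3 -m inch '{"delta_pos":[[0,0,0],[0,0,0],[0,0,0],[0,0,0],[0,0,0],[0,0,0],[0,0,0],[0,0,0],[0,0,0],[0,0,0]],"delta_rot":[[0,0,-1],[0,0,-2],[0,0,-3],[0,0,-4],[0,0,-5],[0,0,-6],[0,0,-7],[0,0,-8],[0,0,-8],[0,0,-8]],"claw":[0.9,0.9,0.9,0.9,0.9,0.9,0.9,0.9,0.9,0.9]}'
python3 - <<'E'
from h import *
st()
E
python3 -m inch '{"delta_pos":[[0,0,-0.4],[0,0,-0.8],[0,0,-1.2],[0,0,-1.6],[0,0,-2],[0,0,-2.4],[0,0,-2.4],[0,0,-2.4]],"delta_rot":[[0,0,0],[0,0,0],[0,0,0],[0,0,0],[0,0,0],[0,0,0],[0,0,0],[0,0,0]],"claw":[0.9,0.9,0.9,0.9,0.9,0.9,0.9,0.9]}'
python3 -m inch '{"delta_pos":[[0,0,-3],[0,0,-6],[0,0,-8],[0,0,-8],[0,0,-8],[0,0,-8]],"delta_rot":[[0,0,0],[0,0,0],[0,0,0],[0,0,0],[0,0,0],[0,0,0]],"claw":[0.9,0.9,0.9,0.9,0.9,0.9]}'
python3 - <<'E'
from h import *
st(); im=get_image("wrist"); crop(im,"w35",280,150,80,70,9)
E
```

```text
t: 49.32
ee_pos: [637.9, -211.0, 84.6]
tool_rot: [-0.002, 1.0, -0.026, 0.0]
wrist_force: [-0.8, 0.7, 2.1]
finger_gap: 0.251
t 49.32 ee [ 637.9 -211.    84.6] yaw y -93.03 z [ 0.     0.003 -1.   ] F [-0.8  0.7  2.1] T [ 0.07  0.51 -0.03] gap 23.6 j [-0.41  0.4   1.23  0.    1.51  1.22]
t: 49.98
ee_pos: [638.6, -211.4, 111.1]
tool_rot: [-0.001, 1.0, -0.026, 0.002]
wrist_force: [0.6, -0.8, -1.2]
finger_gap: 0.254
t: 50.48
ee_pos: [637.5, -211.3, 189.3]
tool_rot: [-0.002, 1.0, -0.026, 0.0]
wrist_force: [0.7, -0.3, -1.2]
finger_gap: 0.252
t 50.48 ee [ 637.5 -211.3  189.3] yaw y -93.03 z [ 0.001  0.003 -1.   ] F [ 0.7 -0.3 -1.2] T [-0.04  0.22 -0.  ] gap 23.6 j [-0.41  0.37  1.07  0.    1.71  1.22]
```

View pics/w35.png

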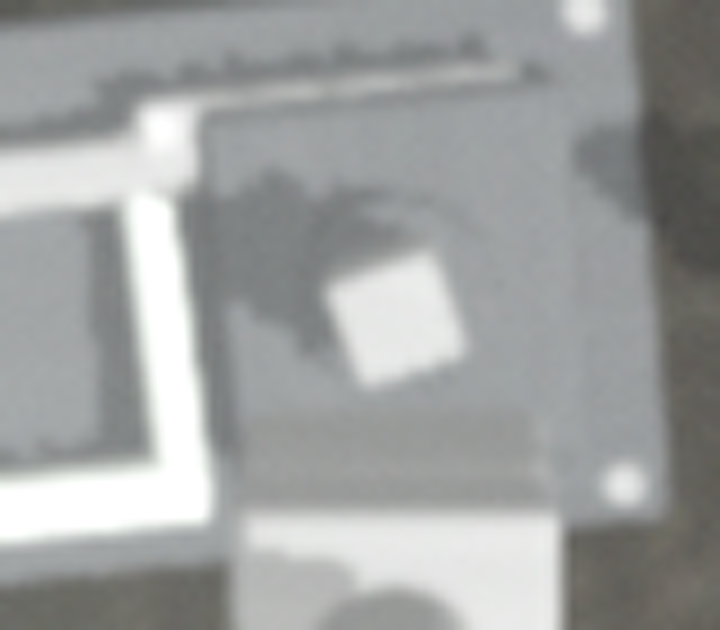

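Run:
```python
from h import *
im=get_image("wrist"); e,r=tool(); c=lambda p:(p[0]/9+280,p[1]/9+150); tf=lambda w:r.inv().apply(w-e).round(2); print(e.round(1))
H=[ray(im,*c(p),34) for p in [(324,295),(432,248),(470,350),(370,390)]]
for i in range(4): d=H[(i+1)%4]-H[i]; print(np.linalg.norm(d).round(1),(np.degrees(np.arctan2(d[1],d[0]))%90).round(1))
h=np.mean(H,0); print("head",h.round(1),tf(h))
zf=e[2]-64.1
print("foot bottom edge",tf(ray(im,*c((240,405)),zf)),tf(ray(im,*c((543,405)),zf)),"top edge",tf(ray(im,*c((238,510)),zf+27)),tf(ray(im,*c((562,510)),zf+27)))
im=get_image("wrist"); crop(im,"w36",260,140,120,160,5); crop(get_image("side"),"sd36",290,70,80,100,7)
```

```text
[ 637.1 -211.   187.9]
14.5 20.9
13.6 17.3
13.4 19.4
13.3 22.0
head [ 639.5 -211.8   34. ] [  2.61   1.24 153.93]
foot bottom edge [ 15.35 -13.5   64.13] [15.36 13.97 64.02] top edge [ 13.54 -12.3   37.13] [13.55 14.1  37.02]
```

View pics/w36.png

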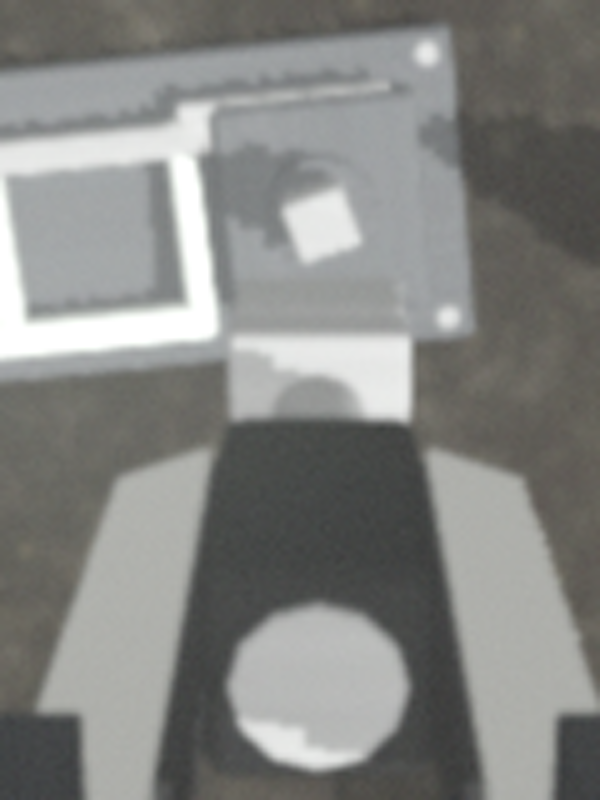

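View pics/sd36.png

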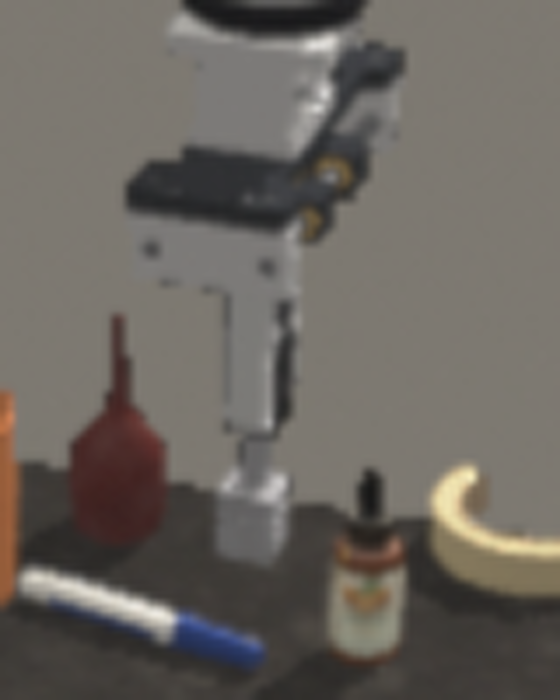

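Run:
```python
from h import *
st(); go([638.0,-212.2,95],-70)
```

```text
t 50.68 ee [ 637.4 -211.2  188.4] yaw y -93.03 z [-0.001  0.004 -1.   ] F [-0.3  0.6 -1.9] T [ 0.03  0.16 -0.  ] gap 23.7 j [-0.41  0.37  1.07  0.    1.71  1.22]
delta_pos [0.07 0.14 9.34] rot [ -0.22   0.   -23.03] rows~ 3.2 ee [ 637.4 -211.2  188.4]
```

```bash
python3 -m inch '{"delta_pos":[[0.07,0.14,2],[0.07,0.14,4],[0.07,0.14,6],[0.07,0.14,7.5],[0.07,0.14,8],[0.07,0.14,8],[0.07,0.14,8],[0.07,0.14,8.4],[0.07,0.14,8.8],[0.07,0.14,9.2],[0.07,0.14,9.3],[0.07,0.14,9.3]],"delta_rot":[[0,0,-6],[0,0,-12],[0,0,-18],[0,0,-23],[0,0,-23],[0,0,-23],[0,0,-23],[0,0,-23],[0,0,-23],[0,0,-23],[0,0,-23],[0,0,-23]],"claw":[0.9,0.9,0.9,0.9,0.9,0.9,0.9,0.9,0.9,0.9,0.9,0.9]}'
python3 - <<'E'
from h import *
st()
E
python3 -m inch '{"delta_pos":[[0,0,0.4],[0,0,0.7],[0,0,0.9],[0,0,1.05],[0,0,1.05],[0,0,1.05]],"delta_rot":[[0,0,0],[0,0,0],[0,0,0],[0,0,0],[0,0,0],[0,0,0]],"claw":[0.9,0.9,0.9,0.9,0.9,0.9]}'
python3 - <<'E'
from h import *
st()
E
```

```text
t: 51.68
ee_pos: [637.7, -212.1, 95.0]
tool_rot: [-0.002, 0.985, 0.173, -0.0]
wrist_force: [-0.1, 0.1, -0.8]
finger_gap: 0.254
t 51.68 ee [ 637.7 -212.1   95. ] yaw y -70.04 z [-0.001  0.004 -1.   ] F [-0.1  0.1 -0.8] T [ 0.    0.14 -0.  ] gap 23.9 j [-0.41  0.4   1.21  0.    1.53  0.82]
t: 52.18
ee_pos: [637.7, -212.1, 84.6]
tool_rot: [-0.002, 0.985, 0.173, -0.0]
wrist_force: [-0.0, -0.2, 0.4]
finger_gap: 0.254
t 52.18 ee [ 637.7 -212.1   84.6] yaw y -70.04 z [-0.001  0.004 -1.   ] F [-0.  -0.2  0.4] T [-0.03  0.25 -0.01] gap 23.8 j [-0.41  0.41  1.22  0.    1.52  0.82]
```

Seated without load. Release, let the key settle, see where it stands, and regrip.

```bash
python3 -m inch '{"delta_pos":[[0,0,0],[0,0,0],[0,0,0],[0,0,0],[0,0,0],[0,0,0],[0,0,0]],"delta_rot":[[0,0,0],[0,0,0],[0,0,0],[0,0,0],[0,0,0],[0,0,0],[0,0,0]],"claw":[-0.4,-0.4,-0.4,-0.4,-0.4,-0.4,-0.4]}'
python3 - <<'E'
from h import *
im=get_image("wrist"); e,r=tool(); st()
f=im["frame"][240:310,290:355].astype(int); m=(f.min(2)>160)
n,l,s,c=cv2.connectedComponentsWithStats(m.astype(np.uint8)); k=1+np.argmax(s[1:,4]); p=c[k]+[290,240]
w=ray(im,*p,127); print(p,w.round(1),r.inv().apply(w-e).round(2)); crop(im,"w37",250,170,140,130,5)
E
```

```text
t: 52.77
ee_pos: [637.7, -212.1, 84.7]
tool_rot: [-0.002, 0.985, 0.173, -0.0]
wrist_force: [0.6, -0.8, 0.4]
finger_gap: 0.691
t 52.82 ee [ 637.7 -212.1   84.6] yaw y -70.04 z [-0.001  0.004 -1.   ] F [ 0.6  0.1 -0.4] T [-0.06  0.13 -0.03] gap 65.3 j [-0.41  0.41  1.22  0.    1.51  0.82]
[321.89782609 273.54456522] [ 640.4 -210.8  127. ] [  3.01  -0.53 -42.37]
```

View pics/w37.png

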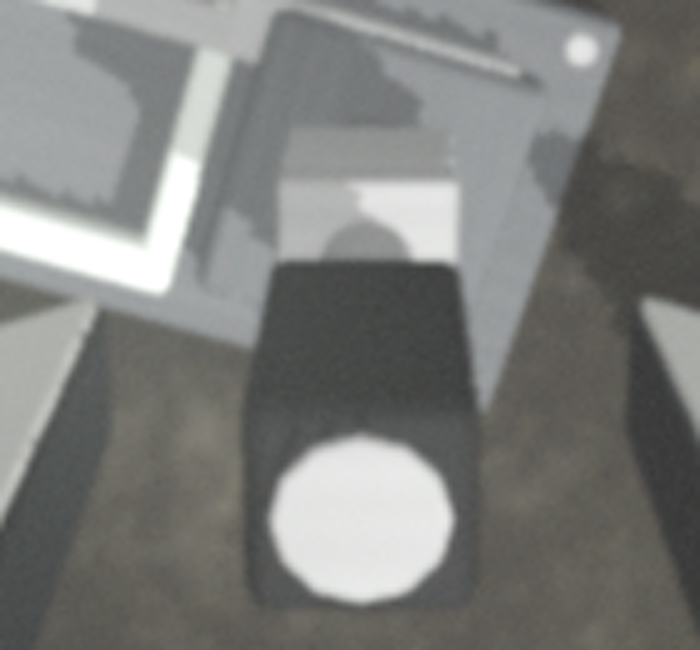

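```bash
python3 -m inch '{"delta_pos":[[0.23,-0.02,0],[0.23,-0.02,0],[0.23,-0.02,0],[0.23,-0.02,0],[0.23,-0.02,0],[0.23,-0.02,0],[0.23,-0.02,0],[0.23,-0.02,0],[0.23,-0.02,0],[0.23,-0.02,0]],"delta_rot":[[0,0.2,0],[0,0.2,0],[0,0.2,0],[0,0.2,0],[0,0.2,0],[0,0.2,0],[0,0.2,0],[0,0.2,0],[0,0.2,0],[0,0.2,0]],"claw":[-0.4,-0.4,0.9,0.9,0.9,0.9,0.9,0.9,0.9,0.9]}' 55
python3 - <<'E'
from h import *
st()
E
for i in 1 2 3 4 5; do python3 -m inch '{"delta_pos":[[0,0,0],[0,0,0],[0,0,0],[0,0,0]],"delta_rot":[[0,0,3],[0,0,5],[0,0,5],[0,0,5]],"claw":[0.9,0.9,0.9,0.9]}' >/dev/null
python3 - <<'E'
from h import *
st()
E
done
```

```text
t: 53.65
ee_pos: [639.8, -211.2, 84.7]
tool_rot: [-0.002, 0.985, 0.173, 0.001]
wrist_force: [1.0, 0.2, -0.4]
finger_gap: 0.252
t 53.65 ee [ 639.8 -211.2   84.7] yaw y -70.04 z [ 0.002  0.005 -1.   ] F [ 1.   0.2 -0.4] T [-0.04  0.16  0.01] gap 23.7 j [-0.41  0.41  1.22  0.01  1.51  0.82]
t 53.98 ee [ 639.9 -211.2   84.7] yaw y -74.99 z [ 0.002  0.005 -1.   ] F [ 0.2  0.2 -0.5] T [-0.01  0.06  0.02] gap 24.1 j [-0.41  0.41  1.22  0.01  1.51  0.9 ]
t 54.32 ee [ 639.9 -211.2   84.7] yaw y -79.91 z [ 0.002  0.005 -1.   ] F [-0.2  0.2  0.2] T [-0.01  0.03 -0.03] gap 23.5 j [-0.41  0.41  1.22  0.01  1.51  0.99]
t 54.65 ee [ 640.  -211.2   84.7] yaw y -84.81 z [ 0.002  0.005 -1.   ] F [ 0.5  0.  -0. ] T [-0.    0.04 -0.03] gap 23.9 j [-0.41  0.41  1.22  0.01  1.51  1.07]
t 54.98 ee [ 640.1 -211.1   84.6] yaw y -89.7 z [ 0.003  0.005 -1.   ] F [-0.3  0.2 -0.6] T [-0.07 -0.06  0.03] gap 23.6 j [-0.41  0.41  1.22  0.01  1.51  1.16]
t 55.32 ee [ 640.1 -211.2   84.6] yaw y -94.58 z [ 0.003  0.005 -1.   ] F [ 0.5  0.7 -0.9] T [-0.04 -0.05  0.2 ] gap 23.8 j [-0.41  0.41  1.22  0.01  1.51  1.24]
```

```bash
for i in 1 2; do python3 -m inch '{"delta_pos":[[0,0,0],[0,0,0],[0,0,0],[0,0,0]],"delta_rot":[[0,0,3],[0,0,5],[0,0,5],[0,0,5]],"claw":[0.9,0.9,0.9,0.9]}' >/dev/null
python3 - <<'E'
from h import *
st()
E
done
python3 -m inch '{"delta_pos":[[0,0,-0.4],[0,0,-0.8],[0,0,-1.2],[0,0,-1.6],[0,0,-2],[0,0,-2.4],[0,0,-2.4],[0,0,-2.4]],"delta_rot":[[0,0,0],[0,0,0],[0,0,0],[0,0,0],[0,0,0],[0,0,0],[0,0,0],[0,0,0]],"claw":[0.9,0.9,0.9,0.9,0.9,0.9,0.9,0.9]}'
python3 -m inch '{"delta_pos":[[0,0,-3],[0,0,-6],[0,0,-8],[0,0,-8],[0,0,-8],[0,0,-8]],"delta_rot":[[0,0,0],[0,0,0],[0,0,0],[0,0,0],[0,0,0],[0,0,0]],"claw":[0.9,0.9,0.9,0.9,0.9,0.9]}'
python3 - <<'E'
from h import *
st(); im=get_image("wrist"); crop(im,"w38",290,150,80,70,9)
E
```

```text
t 55.65 ee [ 640.  -211.2   84.6] yaw y -99.47 z [ 0.003  0.005 -1.   ] F [ 0.8 -0.9 -0.6] T [-0.15  0.    0.3 ] gap 23.8 j [-0.41  0.41  1.22  0.01  1.51  1.33]
t 55.98 ee [ 640.1 -211.2   84.6] yaw y -104.33 z [ 0.003  0.005 -1.   ] F [ 0.7  0.7 -0.1] T [-0.15  0.04  0.53] gap 23.9 j [-0.41  0.41  1.22  0.01  1.51  1.41]
t: 56.65
ee_pos: [635.0, -210.0, 88.5]
tool_rot: [-0.005, 0.992, -0.125, -0.01]
wrist_force: [10.9, -4.9, -50.7]
finger_gap: 0.254
t: 57.15
ee_pos: [635.9, -210.8, 167.8]
tool_rot: [-0.005, 0.992, -0.125, -0.011]
wrist_force: [0.3, -0.4, -0.9]
finger_gap: 0.252
t 57.15 ee [ 635.9 -210.8  167.8] yaw y -104.35 z [-0.02   0.013 -1.   ] F [ 0.3 -0.4 -0.9] T [ 0.01  0.17 -0.05] gap 23.7 j [-0.41  0.38  1.09  0.    1.69  1.41]
```

View pics/w38.png

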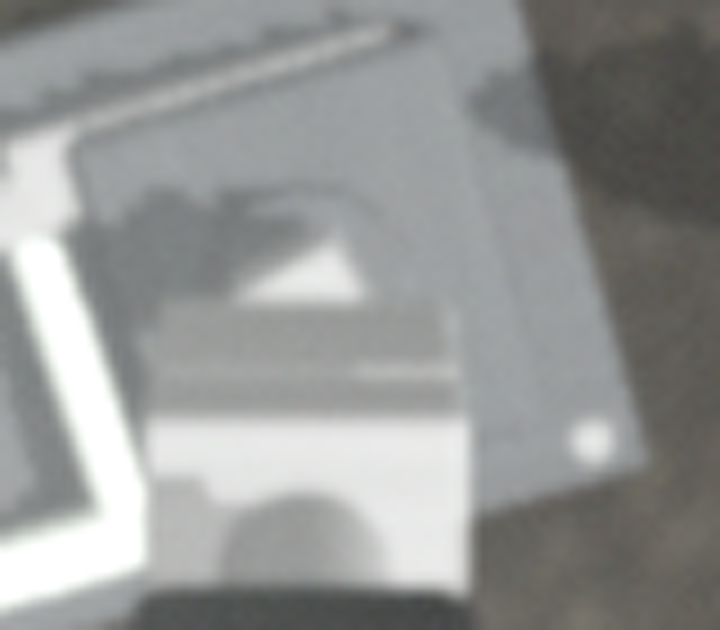

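Run:
```python
from h import *
st(); im=shot("wrist","w39"); crop(get_image("side"),"sd39",290,70,80,100,7); crop(get_image("scene"),"sc39",230,60,90,100,7)
```

```text
t 57.2 ee [ 635.5 -210.6  166.9] yaw y -104.35 z [-0.021  0.014 -1.   ] F [-0.3 -0.7 -0.5] T [ 0.01  0.12 -0.04] gap 24.0 j [-0.41  0.38  1.09  0.    1.69  1.41]
```

View pics/w39.png

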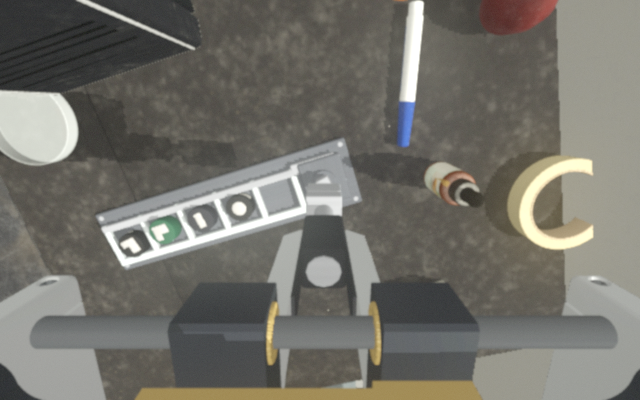

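View pics/sd39.png

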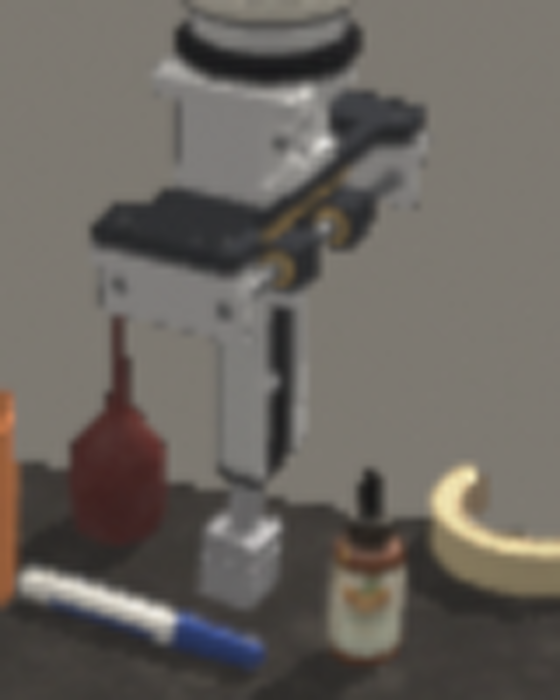

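View pics/sc39.png

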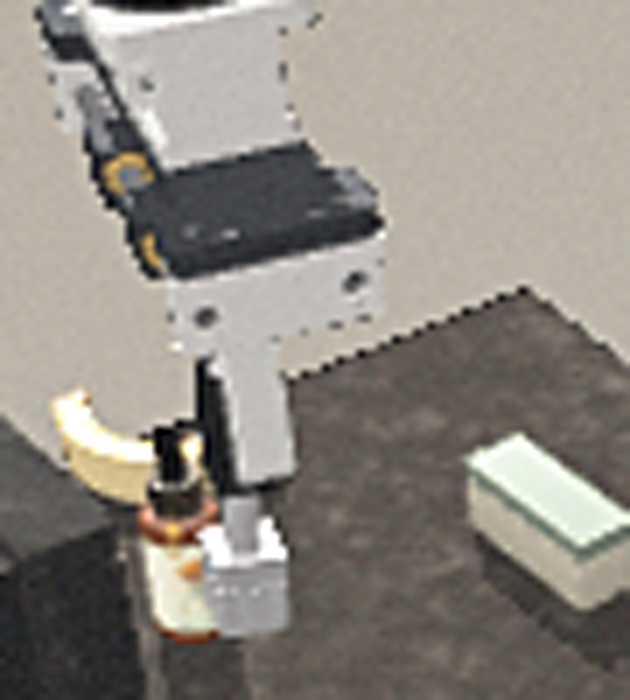

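Run:
```python
from h import *
go([636,-211.2,200],-98)
```

```text
delta_pos [-0.03  0.02 -3.32] rot [-0.55  1.35 -6.34] rows~ 0.9 ee [ 635.6 -210.6  166.9]
```

```bash
python3 -m inch '{"delta_pos":[[0,0,-2],[0,0,-3.3],[0,0,-3.3],[0,0,-3.3],[0,0,-3.3]],"delta_rot":[[-0.5,1.3,-6],[-0.5,1.3,-6],[-0.5,1.3,-6],[-0.5,1.3,-6],[-0.5,1.3,-6]],"claw":[0.9,0.9,0.9,0.9,0.9]}'
python3 - <<'E'
from h import *
st(); im=get_image("wrist"); crop(im,"w40",285,150,80,70,9)
f=im["frame"][230:310,290:355].astype(int); m=(f.min(2)>160)
n,l,s,c=cv2.connectedComponentsWithStats(m.astype(np.uint8)); print(s[1:],(c[1:]+[290,230]).round(1).tolist())
crop(im,"w40b",260,150,130,160,4)
E
```

```text
t: 57.77
ee_pos: [635.9, -210.9, 198.5]
tool_rot: [-0.001, 0.997, -0.073, -0.001]
wrist_force: [0.3, -0.4, -0.6]
finger_gap: 0.254
t 57.77 ee [ 635.9 -210.9  198.5] yaw y -98.35 z [-0.002  0.002 -1.   ] F [ 0.3 -0.4 -0.6] T [ 0.03  0.16 -0.  ] gap 23.9 j [-0.41  0.36  1.06  0.    1.73  1.31]
[[  0   1  11  60 350]
 [ 56   1   9  46 213]
 [ 17  27  34  30 773]] [[293.4, 252.2], [351.4, 247.0], [323.2, 271.2]]
```

View pics/w40.png

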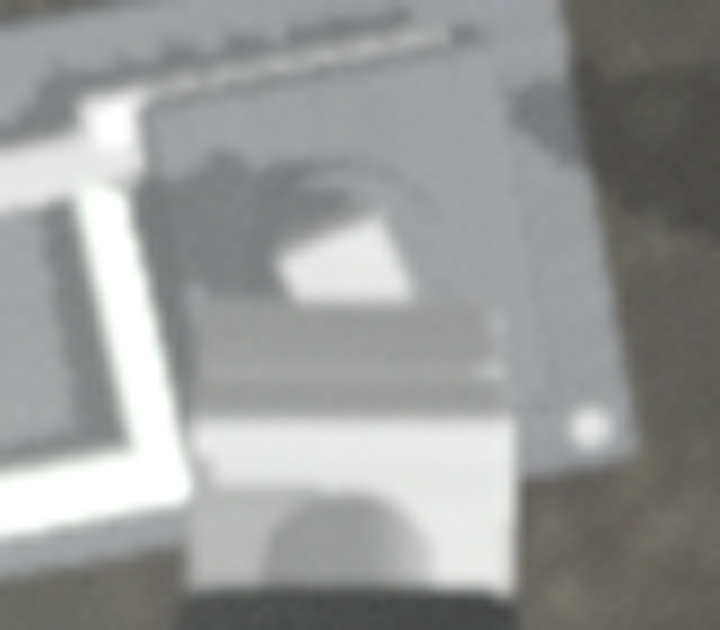

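View pics/w40b.png

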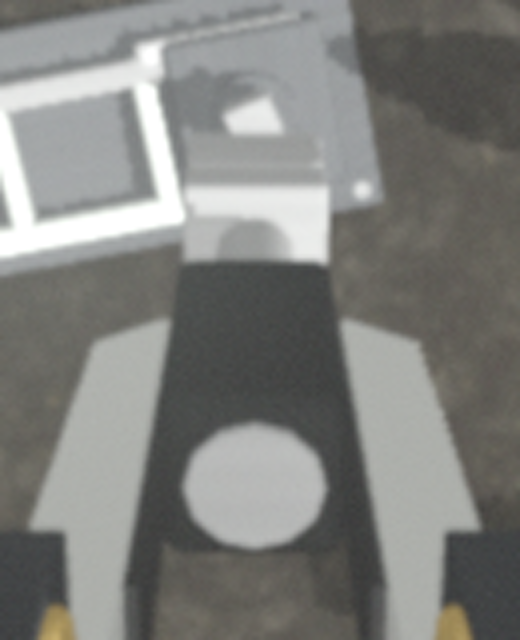

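Run:
```python
from h import *
im=get_image("wrist"); e,r=tool(); c=lambda p:(p[0]/9+285,p[1]/9+150); tf=lambda w:r.inv().apply(w-e).round(2); print(e.round(1))
for h in (43,39,35,31): print(h,"cap",tf(ray(im,323.2,271.2,e[2]+h)))
for d in (64,68,72,76):
  print(d,"bottom",tf(ray(im,*c((200,298)),e[2]-d)),tf(ray(im,*c((500,298)),e[2]-d)),"top",tf(ray(im,*c((188,415)),e[2]-d+27)),tf(ray(im,*c((517,415)),e[2]-d+27)))
go([479.2,303.3,195],18.4)
```

```text
[ 635.7 -210.9  198. ]
43 cap [  4.63  -0.13 -43.02]
39 cap [  2.45  -0.13 -39.01]
35 cap [  0.28  -0.14 -35.  ]
31 cap [ -1.9   -0.14 -30.99]
64 bottom [ 25.26 -13.02  63.93] [25.26 13.84 63.88] top [ 21.57 -12.69  36.94] [21.57 13.81 36.9 ]
68 bottom [ 24.38 -13.23  67.93] [24.37 14.07 67.89] top [ 20.51 -12.92  40.95] [20.51 14.07 40.9 ]
72 bottom [ 23.5  -13.44  71.94] [23.49 14.3  71.89] top [ 19.45 -13.16  44.95] [19.45 14.32 44.9 ]
76 bottom [ 22.62 -13.66  75.94] [22.61 14.53 75.89] top [ 18.39 -13.39  48.95] [18.39 14.58 48.91]
delta_pos [-22.95 -48.6    0.46] rot [3.000e-02 2.400e-01 6.325e+01] rows~ 12.9 ee [ 635.7 -210.9  198. ]
```

```bash
python3 -m inch '{"delta_pos":[[-22.9,-48.6,-0.5],[-22.9,-48.6,-0.5],[-22.9,-48.6,-0.5],[-22.9,-48.6,-0.5],[-22.9,-48.6,-0.5],[-22.9,-48.6,-0.5],[-22.9,-48.6,-0.5],[-22.9,-48.6,-0.5],[-22.9,-48.6,-0.5],[-22.9,-48.6,-0.5],[-22.9,-48.6,-0.5],[-22.9,-48.6,-0.5],[-22.9,-48.6,-0.5],[-22.9,-48.6,-0.5],[-22.9,-48.6,-0.5],[-22.9,-48.6,-0.5],[-22.9,-48.6,-0.5],[-22.9,-48.6,-0.5],[-22.9,-48.6,-0.5],[-22.9,-48.6,-0.5]],"delta_rot":[[0,0,-116.7],[0,0,-116.7],[0,0,-116.7],[0,0,-116.7],[0,0,-116.7],[0,0,-116.7],[0,0,-116.7],[0,0,-116.7],[0,0,-116.7],[0,0,-116.7],[0,0,-116.7],[0,0,-116.7],[0,0,-116.7],[0,0,-116.7],[0,0,-116.7],[0,0,-116.7],[0,0,-116.7],[0,0,-116.7],[0,0,-116.7],[0,0,-116.7]],"claw":[0.9,0.9,0.9,0.9,0.9,0.9,0.9,0.9,0.9,0.9,0.9,0.9,0.9,0.9,0.9,0.9,0.9,0.9,0.9,0.9]}'
python3 - <<'E'
from h import *
st()
E
python3 -m inch '{"delta_pos":[[0,0,0],[0,0,0],[0,0,0]],"delta_rot":[[0,-4.7,0],[0,-4.7,0],[0,-4.7,0]],"claw":[0.9,0.9,0.9]}'
python3 - <<'E'
from h import *
st(); im=shot("wrist","w41"); crop(get_image("side"),"sd41",280,170,110,150,5); crop(get_image("scene"),"sc41",400,150,110,150,5)
E
```

```text
t: 59.53
ee_pos: [479.6, 303.0, 204.0]
tool_rot: [-0.002, 0.586, 0.81, -0.001]
wrist_force: [-1.0, -0.8, -1.3]
finger_gap: 0.25
t 59.53 ee [479.6 303.  204. ] yaw y 18.27 z [-0.004  0.002 -1.   ] F [-1.  -0.8 -1.3] T [-0.07  0.05 -0.02] gap 23.5 j [0.46 0.13 1.33 0.   1.69 0.14]
t: 59.78
ee_pos: [479.2, 303.8, 203.6]
tool_rot: [0.03, 0.585, 0.81, -0.024]
wrist_force: [1.0, 0.3, -1.0]
finger_gap: 0.253
t 59.78 ee [479.2 303.8 203.6] yaw y 18.35 z [ 0.02  -0.075 -0.997] F [ 1.   0.3 -1. ] T [-0.05  0.02 -0.01] gap 23.8 j [ 0.51  0.15  1.31 -0.08  1.7   0.18]
```

View pics/w41.png

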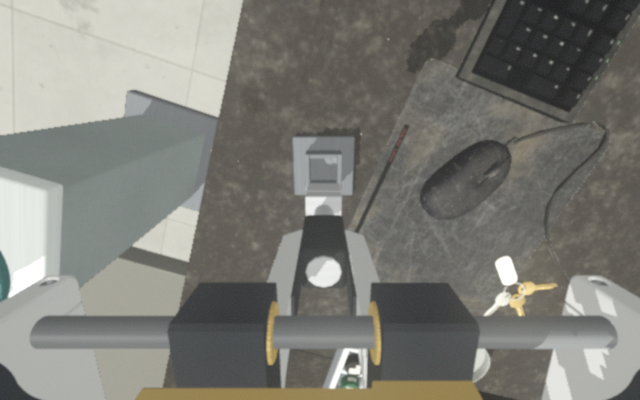

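View pics/sd41.png

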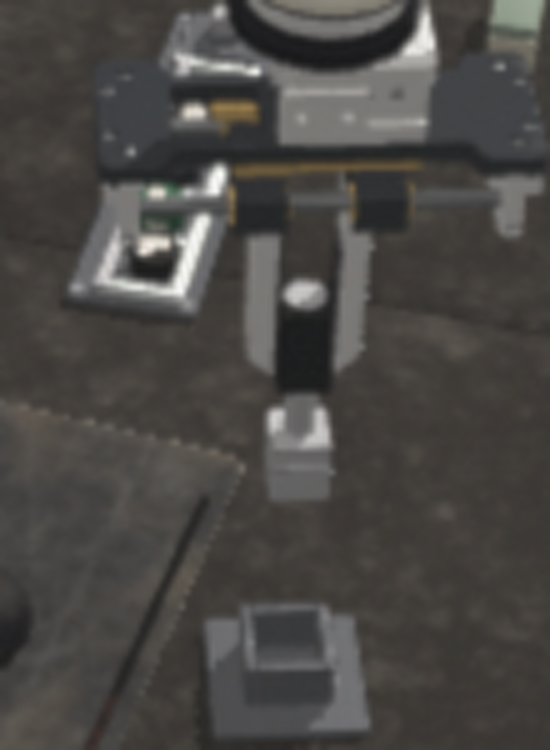

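View pics/sc41.png

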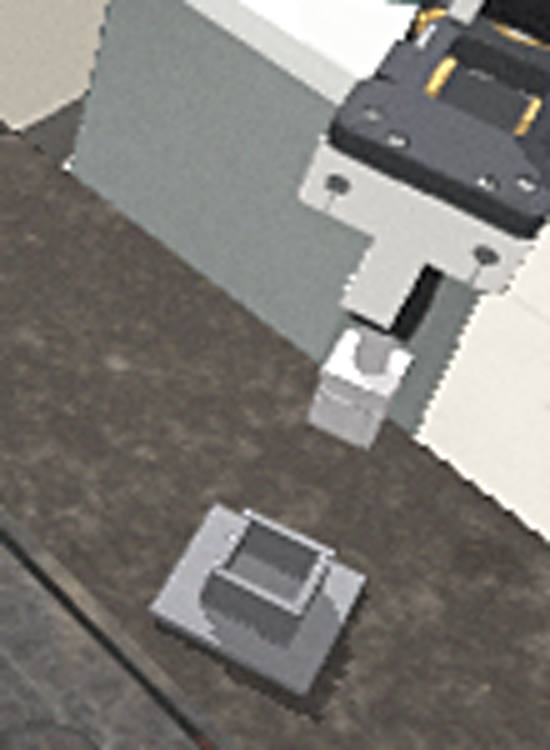

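Run:
```python
from h import *
s=get_image("side"); a=get_image("scene"); e,r=tool(); print(e.round(1)); st()
def tri(p,q):
    def od(im,u,v):
        M=np.array(im["world_from_camera"]); d=M[:3,:3]@np.array([(u-im["cx"])/im["fx"],(v-im["cy"])/im["fy"],1]); return M[:3,3],d/np.linalg.norm(d)
    o1,d1=od(s,*p);o2,d2=od(a,*q); A=np.c_[d1,-d2]; t=np.linalg.lstsq(A,o2-o1,rcond=None)[0]; x=o1+t[0]*d1;y=o2+t[1]*d2; return ((x+y)/2).round(1),np.linalg.norm(x-y).round(1)
S=lambda x,y:(x/5+280,y/5+170); C=lambda x,y:(x/5+400,y/5+150)
for z in (235,240,245): print("cap side",z,ray(s,*S(305,293),z).round(1))
for z in (130,137): print("front-bottom edge side",z,ray(s,*S(268,498),z).round(1),ray(s,*S(330,500),z).round(1))
print("left-front bottom corner? ",tri(S(330,500),C(365,447)),tri(S(268,498),C(310,420)))
im=get_image("wrist"); tf=lambda w:r.inv().apply(w-e).round(2)
f=im["frame"][230:310,290:355].astype(int); m=(f.min(2)>160)
n,l,st_,c=cv2.connectedComponentsWithStats(m.astype(np.uint8)); k=1+np.argmax(st_[1:,4]); p=c[k]+[290,230]; print(p,[ray(im,*p,z).round(1) for z in (238,243,248)])
# stand rim re-measure in wrist
crop(im,"w42",285,130,80,90,7)
```

```text
[479.8 302.6 204.1]
t 60.03 ee [479.8 302.6 204.1] yaw y 18.23 z [ 0.021 -0.076 -0.997] F [ 0.9  0.1 -1.5] T [-0.    0.01  0.01] gap 23.8 j [ 0.51  0.15  1.31 -0.08  1.7   0.18]
cap side 235 [479.  296.8 235. ]
cap side 240 [477.9 302.8 240. ]
cap side 245 [476.8 308.9 245. ]
front-bottom edge side 130 [486.8 315.9 130. ] [459.8 309.5 130. ]
front-bottom edge side 137 [485.3 323.1 137. ] [458.6 316.7 137. ]
left-front bottom corner?  (array([464.5, 312.5, 121.2]), np.float64(18.8)) (array([486.8, 303.5, 123.8]), np.float64(9.3))
[323.51387214 271.73944511] [array([480., 304., 238.]), array([479. , 307.1, 243. ]), array([478. , 310.2, 248. ])]
```

View pics/w42.png

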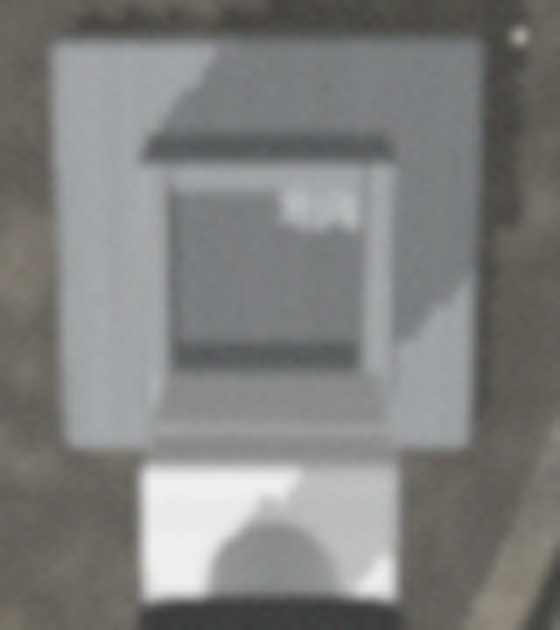

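Run:
```python
from h import *
go([481.3,298.5,118])
```

```text
delta_pos [0.24 0.04 8.62] rot [0. 0. 0.] rows~ 2.1 ee [479.8 302.6 204.1]
```

```bash
python3 -m inch '{"delta_pos":[[0.24,0.04,3],[0.24,0.04,6],[0.24,0.04,8],[0.24,0.04,8.6],[0.24,0.04,8.6],[0.24,0.04,8.6],[0.24,0.04,8.6]],"delta_rot":[[0,0,0],[0,0,0],[0,0,0],[0,0,0],[0,0,0],[0,0,0],[0,0,0]],"claw":[0.9,0.9,0.9,0.9,0.9,0.9,0.9]}'
python3 - <<'E'
from h import *
st(); im=get_image("wrist"); crop(im,"w43",270,120,110,190,4); crop(get_image("side"),"sd43",290,210,90,110,6); crop(get_image("scene"),"sc43",410,190,90,100,6)
E
```

```text
t: 60.67
ee_pos: [482.5, 299.1, 120.5]
tool_rot: [0.032, 0.586, 0.81, -0.023]
wrist_force: [-0.1, -0.1, -1.3]
finger_gap: 0.256
t 60.67 ee [482.5 299.1 120.5] yaw y 18.22 z [ 0.025 -0.074 -0.997] F [-0.1 -0.1 -1.3] T [ 0.02  0.01 -0.02] gap 24.1 j [ 0.5   0.17  1.45 -0.08  1.54  0.19]
```

View pics/w43.png

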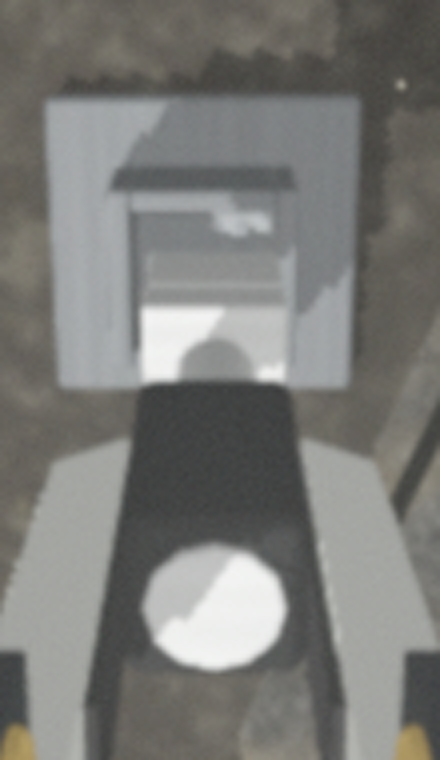

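View pics/sd43.png

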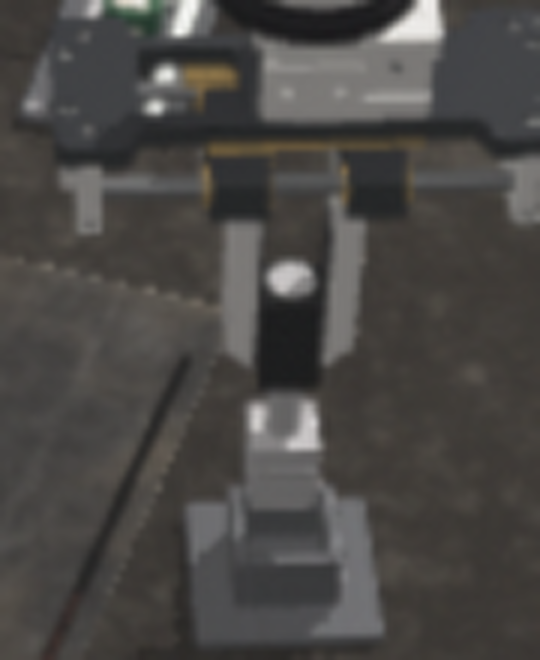

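View pics/sc43.png

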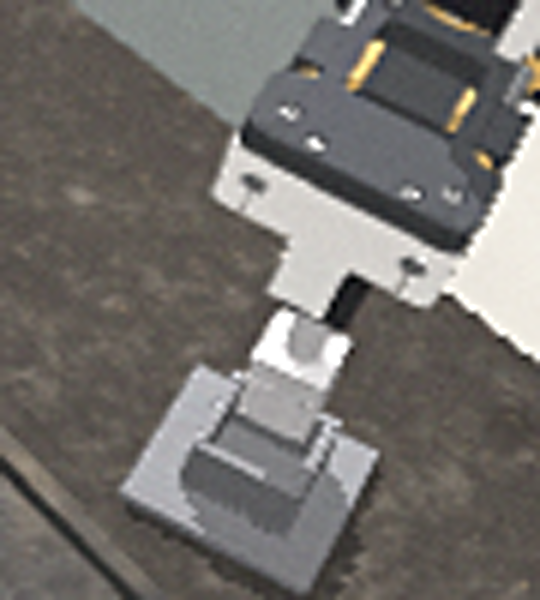

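Run:
```python
from h import *
s=get_image("side"); im=get_image("wrist"); e,r=tool(); print(e.round(1))
n=np.array([-.316,.949]); 
S=lambda x,y:(x/6+290,y/6+210); W=lambda x,y:(x/4+270,y/4+120)
for z in (50,54,58):
  m=(ray(s,*S(248,500),z)+ray(s,*S(320,508),z))/2; w=(ray(im,*W(148,254),z)+ray(im,*W(284,254),z))/2
  print(z,"foot by side",(m[:2]-13*n).round(1),"by wrist",(w[:2]-13*n).round(1), "width",np.linalg.norm(ray(im,*W(148,254),z)-ray(im,*W(284,254),z)).round(1))
print("pocket back inner edge wrist",[ray(im,*W(*p),31).round(1) for p in [(131,192),(277,192)]],"outer",[ray(im,*W(*p),31).round(1) for p in [(113,190),(296,190)]])
t=np.array([479.5,303.3]); u=np.array([.949,.316]); print("expected outer back corners",(t+21*n-21*u).round(1),(t+21*n+21*u).round(1))
W6=[ray(im,*W(*p),6)[:2] for p in [(45,98),(360,98),(352,388),(57,388)]]
print(fit([[-37,37],[37,37],[37,-37],[-37,-37]],W6)[:3])
```

```text
[481.8 298.9 119.5]
50 foot by side [480.2 298.4] by wrist [481.6 303.8] width 27.9
54 foot by side [479.5 302.2] by wrist [481.3 305. ] width 27.4
58 foot by side [478.8 305.9] by wrist [480.9 306.2] width 27.0
pocket back inner edge wrist [array([457.5, 318.2,  31. ]), array([487.6, 328.1,  31. ])] outer [array([453.6, 317.5,  31. ]), array([491.4, 329.9,  31. ])]
expected outer back corners [452.9 316.6] [492.8 329.9]
(array([478.63490477, 303.61638587]), np.float64(18.305868739586472), array([[ 0.5, -0.3],
       [-0.4, -0.7],
       [ 0.1,  0.5],
       [-0.3,  0.5]]))
```

Run:
```python
from h import *
go([480.2,298.3,94])
```

```text
delta_pos [ 0.19 -0.17  2.54] rot [0. 0. 0.] rows~ 0.6 ee [481.8 298.9 119.5]
```

```bash
python3 -m inch '{"delta_pos":[[0.19,-0.17,0],[0.19,-0.17,0.5],[0.19,-0.17,1],[0.19,-0.17,1.5],[0.19,-0.17,2],[0.19,-0.17,2.5],[0.19,-0.17,2.5],[0.19,-0.17,2.5]],"delta_rot":[[0,0,0],[0,0,0],[0,0,0],[0,0,0],[0,0,0],[0,0,0],[0,0,0],[0,0,0]],"claw":[0.9,0.9,0.9,0.9,0.9,0.9,0.9,0.9]}'
python3 - <<'E'
from h import *
st(); im=get_image("wrist"); crop(im,"w44",270,120,110,190,4); crop(get_image("side"),"sd44",290,210,90,110,6)
E
```

```text
t: 61.58
ee_pos: [479.9, 298.1, 93.6]
tool_rot: [0.031, 0.586, 0.81, -0.024]
wrist_force: [0.4, 0.3, -1.1]
finger_gap: 0.252
t 61.58 ee [479.9 298.1  93.6] yaw y 18.23 z [ 0.022 -0.075 -0.997] F [ 0.4  0.3 -1.1] T [-0.    0.05  0.03] gap 23.7 j [ 0.5   0.19  1.49 -0.08  1.49  0.19]
```

View pics/w44.png

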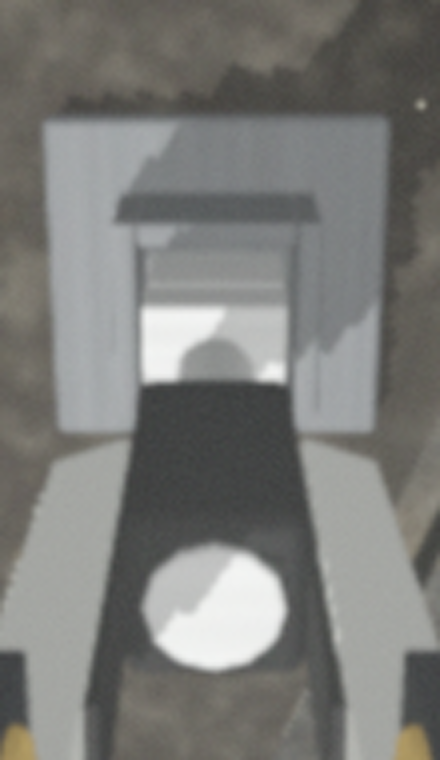

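View pics/sd44.png

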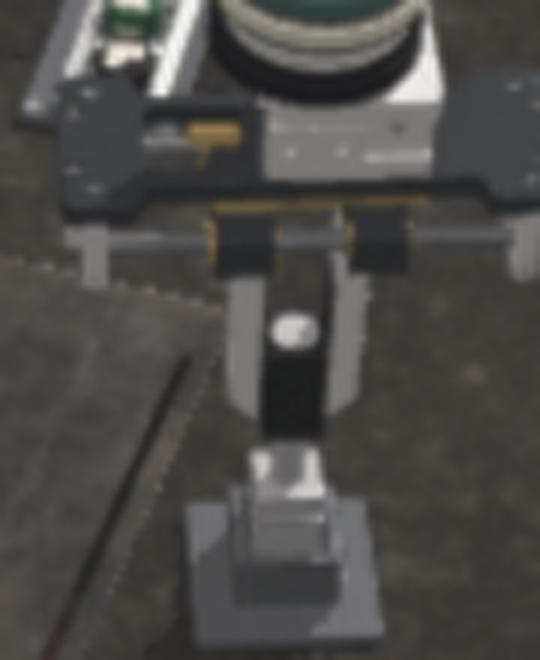

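```bash
python3 -m inch '{"delta_pos":[[-0.1,-0.06,0],[-0.1,-0.06,0.2],[-0.1,-0.06,0.4],[-0.1,-0.06,0.6],[-0.1,-0.06,0.6],[-0.1,-0.06,0.6]],"delta_rot":[[0,0,0],[0,0,0],[0,0,0],[0,0,0],[0,0,0],[0,0,0]],"claw":[0.9,0.9,0.9,0.9,0.9,0.9]}'
python3 - <<'E'
from h import *
st(); im=get_image("wrist"); crop(im,"w45",290,140,70,80,8); crop(get_image("side"),"sd45",300,250,70,70,8)
E
```

```text
t: 62.18
ee_pos: [480.0, 296.7, 88.3]
tool_rot: [0.031, 0.586, 0.81, -0.024]
wrist_force: [-0.3, -0.5, -1.2]
finger_gap: 0.249
t 62.18 ee [480.  296.7  88.3] yaw y 18.23 z [ 0.023 -0.075 -0.997] F [-0.3 -0.5 -1.2] T [-0.05  0.02  0.01] gap 23.4 j [ 0.5   0.19  1.5  -0.08  1.47  0.19]
```

View pics/w45.png

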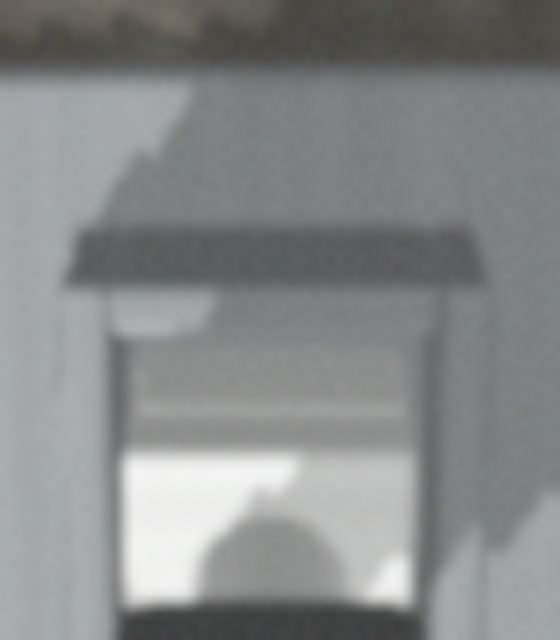

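View pics/sd45.png

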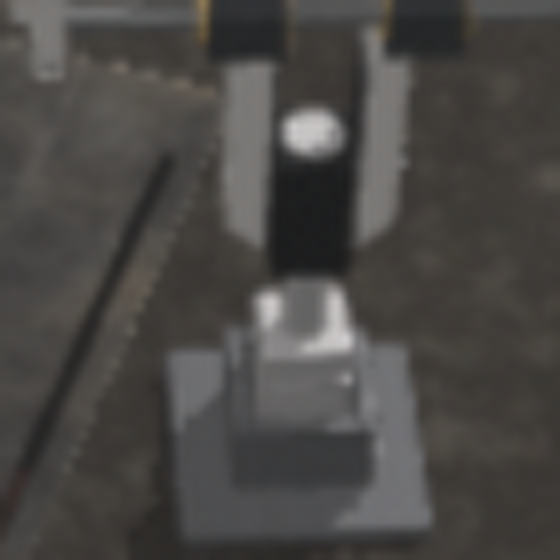

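```bash
python3 -m inch '{"delta_pos":[[0,0,0.3],[0,0,0.6],[0,0,0.9],[0,0,1.1],[0,0,1.1],[0,0,1.1]],"delta_rot":[[0,0,0],[0,0,0],[0,0,0],[0,0,0],[0,0,0],[0,0,0]],"claw":[0.9,0.9,0.9,0.9,0.9,0.9]}'
for i in 1 2 3 4; do python3 - <<'E'
from h import *
st()
E
python3 -m inch '{"delta_pos":[[0,0,0.15],[0,0,0.2],[0,0,0.2]],"delta_rot":[[0,0,0],[0,0,0],[0,0,0]],"claw":[0.9,0.9,0.9]}' | grep force
done
```

```text
t: 62.78
ee_pos: [480.3, 295.9, 77.3]
tool_rot: [0.031, 0.586, 0.81, -0.024]
wrist_force: [-0.4, -0.5, -0.2]
finger_gap: 0.25
t 62.78 ee [480.3 295.9  77.3] yaw y 18.23 z [ 0.023 -0.075 -0.997] F [-0.4 -0.5 -0.2] T [-0.01  0.05 -0.01] gap 23.5 j [ 0.5   0.19  1.51 -0.08  1.45  0.19]
wrist_force: [-0.4, -0.4, -1.0]
t 63.03 ee [480.3 295.7  75.2] yaw y 18.23 z [ 0.023 -0.075 -0.997] F [-0.4 -0.4 -1. ] T [-0.02  0.03 -0.04] gap 23.5 j [ 0.5   0.2   1.51 -0.08  1.45  0.19]
wrist_force: [-0.8, -0.5, -0.4]
t 63.28 ee [480.5 295.6  73.5] yaw y 18.23 z [ 0.023 -0.075 -0.997] F [-0.8 -0.5 -0.4] T [0.02 0.12 0.02] gap 23.6 j [ 0.5   0.2   1.51 -0.08  1.45  0.19]
wrist_force: [-2.2, -0.2, 7.1]
t 63.53 ee [480.5 295.7  73.5] yaw y 18.23 z [ 0.024 -0.074 -0.997] F [-2.2 -0.2  7.1] T [-0.38  0.74 -0.07] gap 23.6 j [ 0.5   0.2   1.51 -0.08  1.44  0.19]
wrist_force: [-2.3, -0.2, 6.9]
```

```bash
python3 -m inch '{"delta_pos":[[0,0,-0.02],[0,0,-0.02],[0,0,-0.02],[0,0,-0.02],[0,0,-0.02],[0,0,-0.02],[0,0,-0.02],[0,0,-0.02]],"delta_rot":[[0,0,0],[0,0,0],[0,0,0],[0,0,0],[0,0,0],[0,0,0],[0,0,0],[0,0,0]],"claw":[0.9,-0.7,-0.7,-0.7,-0.7,-0.7,-0.7,-0.7]}'
python3 - <<'E'
from h import *
st(); im=shot("wrist","w46"); crop(get_image("side"),"sd46",290,210,90,110,6)
E
```

```text
t: 64.45
ee_pos: [480.5, 295.6, 73.5]
tool_rot: [0.031, 0.586, 0.81, -0.023]
wrist_force: [0.3, 0.0, -0.6]
finger_gap: 0.71
t 64.45 ee [480.5 295.6  73.5] yaw y 18.23 z [ 0.024 -0.074 -0.997] F [ 0.3  0.  -0.6] T [-0.05  0.09  0.03] gap 66.7 j [ 0.5   0.2   1.52 -0.08  1.44  0.19]
```

View pics/w46.png

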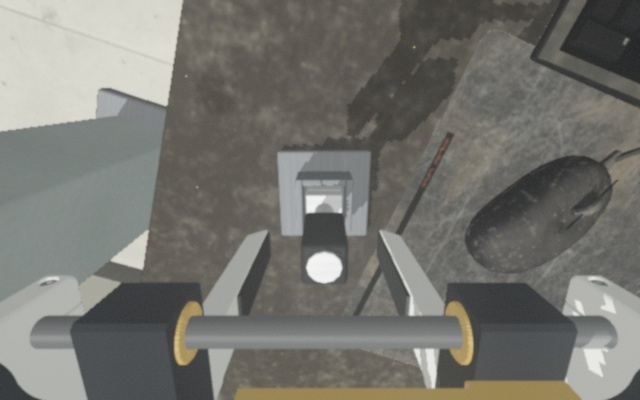

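View pics/sd46.png

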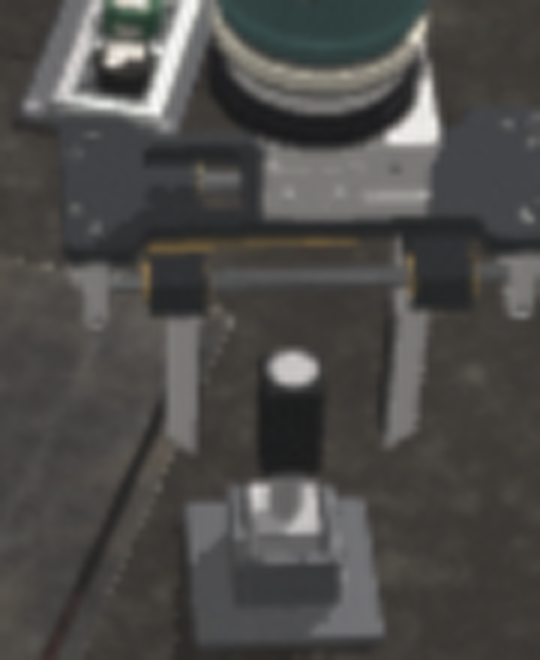

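Key stands upright, free. Withdraw upward along the tool axis, then go look at the carrier once more.

```bash
python3 -m inch '{"delta_pos":[[0,0,-3],[0,0,-6],[0,0,-10],[0,0,-14],[0,0,-14],[0,0,-14],[0,0,-14]],"delta_rot":[[0,0,0],[0,0,0],[0,0,0],[0,0,0],[0,4.7,0],[0,4.7,0],[0,4.7,0]],"claw":[-0.7,-0.7,-0.7,-0.7,-0.7,-0.7,-0.7]}'
python3 - <<'E'
from h import *
st(); im=shot("wrist","w47"); go([590,-80,270],2.84)
E
```

```text
t: 65.13
ee_pos: [477.3, 305.0, 213.0]
tool_rot: [-0.001, 0.587, 0.81, 0.001]
wrist_force: [-0.1, -0.6, -0.0]
finger_gap: 0.851
t 65.13 ee [477.3 305.  213. ] yaw y 18.12 z [-0.001  0.003 -1.   ] F [-0.1 -0.6 -0. ] T [-0.12  0.   -0.03] gap 79.9 j [0.47 0.12 1.32 0.   1.7  0.15]
delta_pos [-40.12  -1.25  -5.95] rot [-0.19 -0.13 15.33] rows~ 9.7 ee [476.6 305.2 211.6]
```

View pics/w47.png

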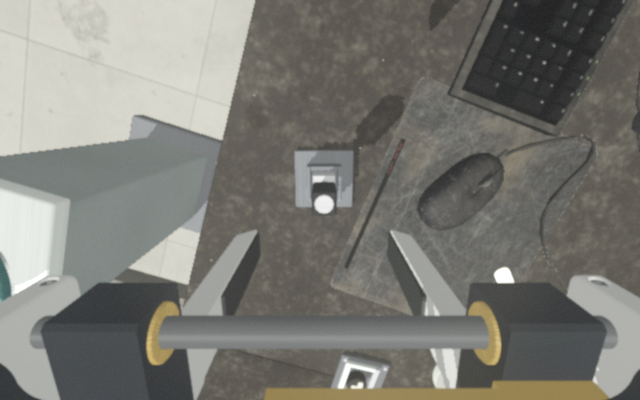

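Run:
```python
from h import *
go([615,-110,235])
```

```text
delta_pos [-43.76   0.2   -2.46] rot [0. 0. 0.] rows~ 10.5 ee [476.6 305.2 211.6]
```

```bash
python3 -m inch '{"delta_pos":[[-43.8,0.2,-2.5],[-43.8,0.2,-2.5],[-43.8,0.2,-2.5],[-43.8,0.2,-2.5],[-43.8,0.2,-2.5],[-43.8,0.2,-2.5],[-43.8,0.2,-2.5],[-43.8,0.2,-2.5],[-43.8,0.2,-2.5],[-43.8,0.2,-2.5],[-43.8,0.2,-2.5],[-43.8,0.2,-2.5],[-43.8,0.2,-2.5],[-43.8,0.2,-2.5],[-43.8,0.2,-2.5],[-43.8,0.2,-2.5],[-43.8,0.2,-2.5],[-43.8,0.2,-2.5],[-43.8,0.2,-2.5]],"delta_rot":[[0,0,108],[0,0,108],[0,0,108],[0,0,108],[0,0,108],[0,0,108],[0,0,108],[0,0,108],[0,0,108],[0,0,108],[0,0,108],[0,0,108],[0,0,108],[0,0,108],[0,0,108],[0,0,108],[0,0,108],[0,0,108],[0,0,108]],"claw":[-0.7,-0.7,-0.7,-0.7,-0.7,-0.7,-0.7,-0.7,-0.7,-0.7,-0.7,-0.7,-0.7,-0.7,-0.7,-0.7,-0.7,-0.7,-0.7]}'
python3 - <<'E'
from h import *
st(); im=shot("wrist","w48"); np.save("w48.npy",im["world_from_camera"])
a=im["frame"]; crop(im,"w48c",190,100,230,110,3.4); print(proj(im,[640.1,-211.8,34]))
p=proj(im,[640.1,-211.8,34]).astype(int); crop(im,"w48h",p[0]-25,p[1]-25,50,50,12); print(p)
E
```

```text
t: 66.77
ee_pos: [614.9, -110.1, 234.5]
tool_rot: [-0.001, 1.0, 0.003, -0.003]
wrist_force: [-0.8, 0.3, -0.2]
finger_gap: 0.853
t 66.77 ee [ 614.9 -110.1  234.5] yaw y -89.71 z [-0.005  0.002 -1.   ] F [-0.8  0.3 -0.2] T [-0.02  0.09  0.06] gap 80.2 j [-0.27  0.26  1.12  0.    1.77  1.3 ]
[406.37574132 158.78124251]
[406 158]
```

View pics/w48.png

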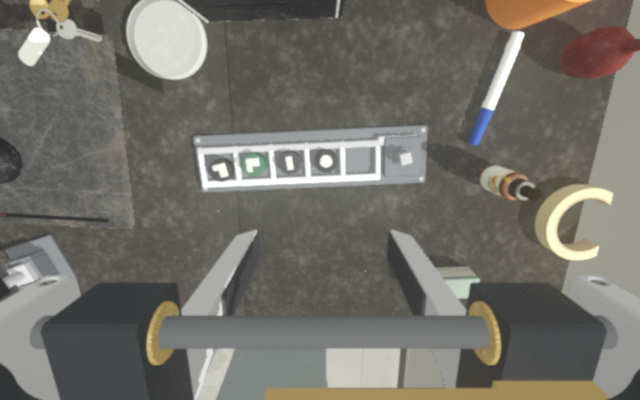

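View pics/w48c.png

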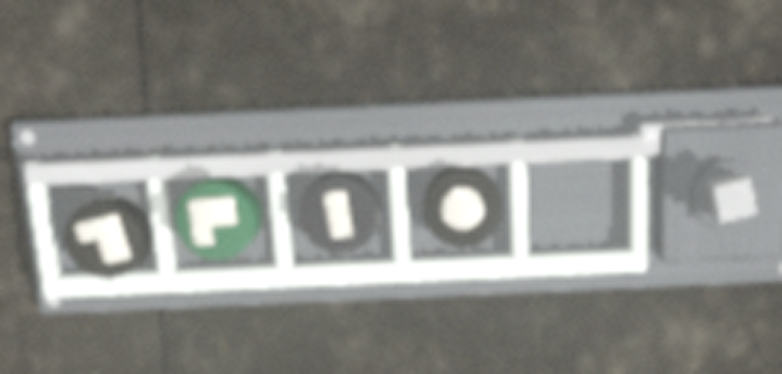

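View pics/w48h.png

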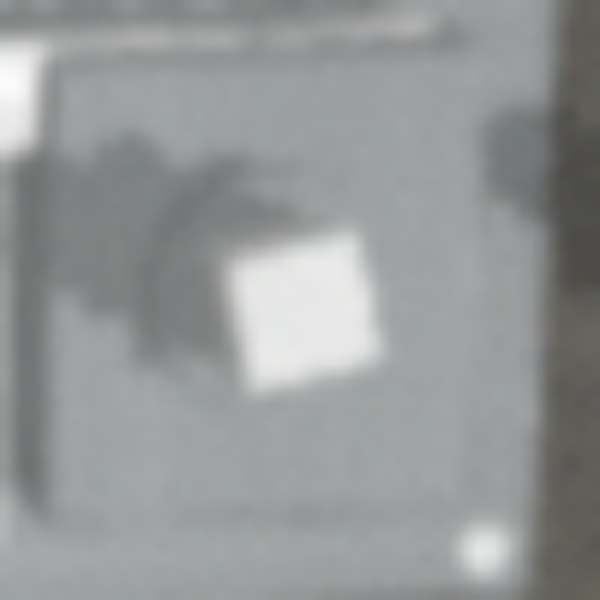

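Run:
```python
from h import *
im=get_image("wrist"); c=lambda p:(p[0]/12+381,p[1]/12+133)
H=[ray(im,*c(p),34) for p in [(228,264),(358,234),(384,358),(250,395)]]
for i in range(4): d=H[(i+1)%4]-H[i]; print(np.linalg.norm(d).round(1),(np.degrees(np.arctan2(d[1],d[0]))%90).round(1))
crop(im,"w49",193,130,80,65,9)
crop(get_image("side"),"sd49",290,165,60,70,10); crop(get_image("scene"),"sc49",270,165,80,75,9)
```

```text
13.4 13.4
13.2 16.3
14.1 16.1
13.9 13.5
```

View pics/w49.png

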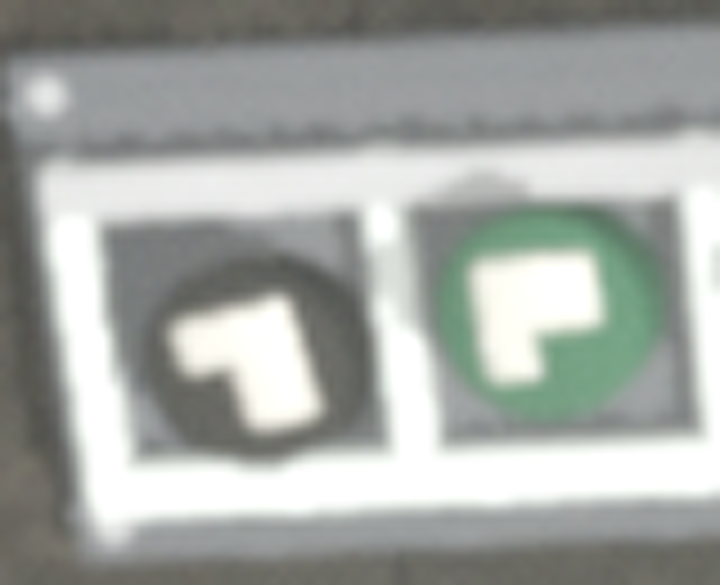

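View pics/sd49.png

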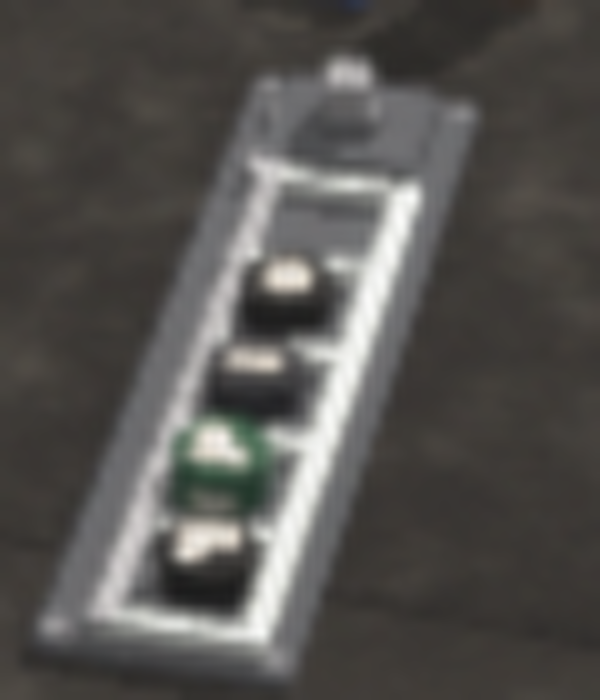

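View pics/sc49.png

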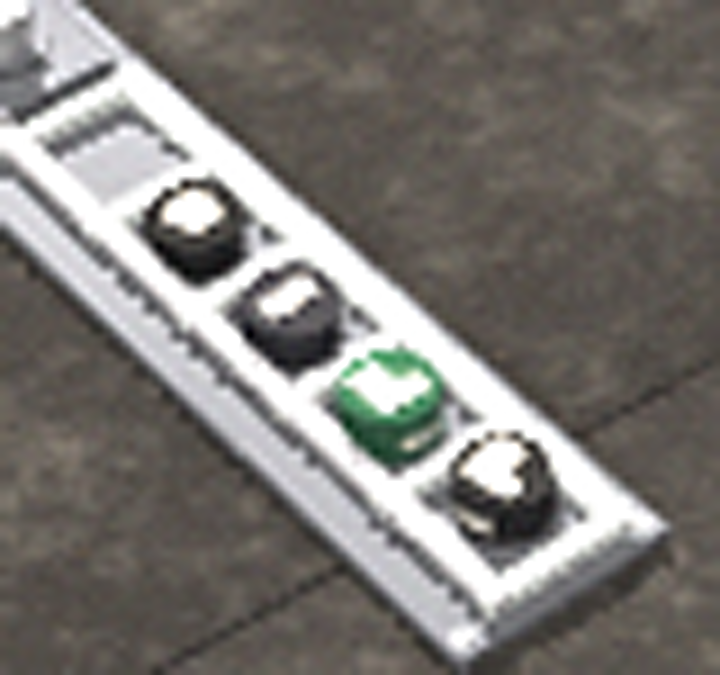

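Run:
```python
from h import *
im=get_image("wrist"); c=lambda p:(p[0]/9+193,p[1]/9+130)
t=np.array([634,-94.1]); a=np.radians(2.84); Rm=np.array([[np.cos(a),-np.sin(a)],[np.sin(a),np.cos(a)]])
for p,z in [((262,355),22.5),((552,312),24)]: print(((ray(im,*c(p),z)[:2]-t)@Rm).round(1))
# inner corners cell0 at z=13
for p in [(100,225),(360,212),(390,445),(135,462)]: print(((ray(im,*c(p),13)[:2]-t)@Rm).round(1))
```

```text
[ -4.1 114.2]
[ 0.4 71.9]
[ 14.3 138.2]
[ 14.4 100.5]
[-19.8 100.4]
[-20.6 138.4]
```

Run:
```python
from h import *
crop(get_image("scene"),"sc50",400,190,100,100,6); crop(get_image("side"),"sd50",290,230,90,90,6)
```

```text
(no output)
```

The key was seen upright and free of the fingers in the earlier pictures (sd46, w47), so I'm handing in.

Run:
```python
from station import *
print(hand_in())
```

```text
the job is handed in; nothing more can be done
None
```

The job is done and handed in at about 67 s. All four specimens on the worktop are in the carrier, the clamp screw is home and the key is back in its stand.

**Specimens:** They lie flat, polished face up, in cells 0 to 3, and cell 4 is empty. I saw no fifth specimen in any view.

**Screw:** In the last picture the head stood at about 14.8° (mod 90) against 15° expected at the stop, which is roughly 4.5 rad. The bar, measured earlier with the key at the stop, left the cells about 36 mm wide.

**Key:** It was last seen upright and free of the fingers in the stand pocket. The picture limit stopped one more look at it just before handing in.

What did not go cleanly:
- **Screw turned back twice:** Backing the key off and lifting it clear let the screw come back. It read about 4.27 rad the first time and 4.4 the second, so I seated the key again each time and drove it home.
- **Last lift:** I pulled the key off while it was still loaded against the stop. The wrist force reached at least 51 N (limit 120 N). The key tilted about 5° and slipped about 3 mm in the grip, so I tilted the tool to set it upright again before putting it in the stand.
- **Cell 0:** That specimen ended about 4 mm off centre in x and 6 mm in y, close against the divider. It looked flat and inside its cell.

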